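# Clear the extraction filter box with the long-reach picker

## Robot

A 6-joint arm with a two-finger parallel gripper is mounted at the origin on the work surface. World frame = base frame: x ahead of the robot, y to its left, z up, the work surface at z = 0. Lengths are in m, angles in rad, forces in N, time in s.
With the tool pointing down it reaches from about 0.3 to 0.95 m from the base axis. Payload 3.1 kg.
Tool frame: the origin (TCP) lies midway between the tips of the shut fingers; the grasp point (between the pads) lies 19 mm behind it (tcp_to_grasp is the z of the grasp point in the tool frame, in m); z points along the fingers, y is the direction in which the jaws open and shut (so a half turn about z gives the same grasp; the last joint's range is limited). The gripper opens to 85 mm and grips with 20 to 120 N. Pads are 22 mm wide; open, the fingers measure 114 mm over their backs; the gripper's body (76 mm by 85 mm) begins 54 mm behind the grasp point. The pads swing forward as they close: fully open they stand 13 mm farther back than shut.
Start: joints at [-1.255, 0.308, 1.634, -0, 1.2, -0.07], TCP at [0.235, -0.579, 0.231] pointing down, gripper open.
Joint ranges: [-3.06, 3.06], [-0.79, 1.96], [0.05, 2.63], [-1.19, 4.34], [0.05, 2.64], [-2.94, 2.94]. Speed limits (rad/s): [2.79, 2.79, 3.14, 3.14, 3.14, 3.14].

## Interface

Orientations are given as a 3x3 rotation matrix whose columns are the frame's x, y, z axes.
In Python, from plant import * gives the robot as it stands.
- The arm moves only by the tool play_rows, never from a script. Its argument "rows" is a list of rows, each an object of numbers: "x", "y", "z": the shift along the tool's x, y, z in mm; "rx", "ry", "rz": the turn, a rotation vector about the tool's x, y, z in rad; "grip": the closure, from 0 (fully open) to 1 (shut). In form: [{"x": .., "y": .., "z": .., "rx": .., "ry": .., "rz": .., "grip": ..}, ...]. A call has 1 to 20 rows; each row shifts and turns the commanded pose from where the row before left it, along the tool's axes as they then stand; what a row does not reach is not made up. A row lasts 1/10 s, in which the tool goes at most 50 mm and 8.59 degrees, less where a joint would pass 70% of its speed; a pose out of reach is approached as far as the arm can. A call is refused whole if a number of a shift passes 50 or a number of a turn 0.15, either way. A call with a gripper value outside its range is refused whole. The fingers move at their own pace and stop on an object; "grip_force" is the grip in N (left out, the last holds). Time passes only in rows, so rows that do not move let the fingers close. It gives the time, the measured TCP pose, the force and the opening at its end, in the units of the state.
- get_state(): the state, without advancing time (a new reading comes with each control period).
- snapshot(name): name is "scene" or "top" or "wrist"; returns the picture (480x640x3 uint8, red, green, blue); there is no depth.
- camera_model(name): a dict with "intrinsics" (3x3 intrinsics, pixels), "eye" and "rotation" of the camera in the world. Camera axes: x right, y down, z forward; pixel columns grow to the right and rows downward; lengths in m; the calibration is good to about 2 mm. A picture is of the moment at which its call begins: read the wrist's pose just before it. camera_model takes no time and is no camera call; for the wrist camera it gives the pose at the moment of the call.
- sign_off(): hands the job in, once; it reports no verdict.
Trained networks look in the newest picture that a camera, given by its name, has taken for a name from the list of things; names that differ only in an ending like _2 or _b are one class to them, and where a whole thing is asked for, a point or a joint stands for the part that bears it (a point fixed in the world has none). Each returns a list of dicts, best first, with "conf" (0 to 1); they miss things now and then, are a little off and sometimes report something else, mostly with a low value. They report only what shows in the picture. A call takes as long as a camera call. They do not tell look-alikes from the thing itself.
- recognise(camera, query): "position" ([column, row] in pixels, amid what is visible of it).
- place_of(camera, query): "position" ([column, row] in pixels: a listed point, or the origin of a listed thing).
The state is a dict: "time_s": time; "qpos": joint angles; "joint_velocities": joint speeds; "joint_efforts": joint torques, N m; "position": TCP position; "orientation": TCP orientation; "wrist_force": force on the tool from outside, world axes, zero at the start; "torque": the same for the moment, N m; "gripper_width": finger opening in m.
Only numpy, scipy, OpenCV 4.12 (cv2) and the standard library are available. Lean on these libraries where they do the work, as an engineer would, in place of code of your own. Each camera call takes 0.05 s, during which the arm holds its last target.

## Task

Swing the lid of the extraction filter box right over so that it stays open by itself, then fish out every used filter from its deep wells with the hook picker and stand them all upright in the wash cradle, never touching the filters with the gripper because they are dirty. When all are in, lay the retaining bar across the two end posts of the cradle, resting in both notches with both ends sticking out, and leave the picker hanging in its stand. Leave the brush and the screw jar where they are.

Things in the scene. Friction and masses are not known exactly. Their poses are not given: they have to be found in the camera images.
- box: fixed sheet-steel filter box, 84 (x) by 276 (y) by 130 mm high, origin at centre of underside, front facing -x. Four wells in a row along y, centres at y = -102, -34, +34, +102 mm; each 76 (x) by 64 (y) mm inside and 125 mm deep, floor 5 mm above the bench, walls 4 mm. One hinged lid covers all four.
- lid (a joint): lid of the box (0.35 kg), hinge axis along the box's y on its far wall, at x = +42, z = 130 mm of the box. Angle in rad: 0 closed (level), 1.57 upright; beyond about 1.65 it falls open by itself to its stop at 2.3, leaning away from the robot; short of 1.5 it falls shut. No spring, hardly any friction.
- lid_handle (a point): middle of the lid's handle: a round bar, 10 mm thick, 90 mm long along the box's y, joined to the lid by two side wires in the lid's plane; 31 mm free between it and the lid's front edge. Closed, it is at x = -80, z = 134 mm of the box, in front of the box; it circles the hinge at 122 mm radius. Graspable from above all the way round to upright and a little beyond.
- filter1: used filter canister, if present: aluminium block 46 (x) by 56 (y) by 30 mm high, 180 g, origin at centre of underside. On top an upright wire arch in its y-z plane: 6 mm crossbar along y, its axis 60 mm above the origin; clear opening under it 42 mm wide (y), 27 mm high. Starts at the bottom of the box's well at y = -102 mm, arch along the row, hidden until the lid is open. None if absent.
- filter2: used filter canister, if present: aluminium block 46 (x) by 56 (y) by 30 mm high, 180 g, origin at centre of underside. On top an upright wire arch in its y-z plane: 6 mm crossbar along y, its axis 60 mm above the origin; clear opening under it 42 mm wide (y), 27 mm high. Starts at the bottom of the box's well at y = -34 mm, arch along the row, hidden until the lid is open. None if absent.
- filter3: used filter canister, if present: aluminium block 46 (x) by 56 (y) by 30 mm high, 180 g, origin at centre of underside. On top an upright wire arch in its y-z plane: 6 mm crossbar along y, its axis 60 mm above the origin; clear opening under it 42 mm wide (y), 27 mm high. Starts at the bottom of the box's well at y = +34 mm, arch along the row, hidden until the lid is open. None if absent.
- filter4: used filter canister, if present: aluminium block 46 (x) by 56 (y) by 30 mm high, 180 g, origin at centre of underside. On top an upright wire arch in its y-z plane: 6 mm crossbar along y, its axis 60 mm above the origin; clear opening under it 42 mm wide (y), 27 mm high. Starts at the bottom of the box's well at y = +102 mm, arch along the row, hidden until the lid is open. None if absent.
- picker: hook picker, 167 mm long, 150 g, hanging upright in its stand. Origin at the foot end on the stem's axis, z up. Stem 8 (x) by 14 (y) mm. Hook on the +x side, 14 mm wide: foot 4 mm thick to x = 16 mm, lip at x = 13 to 16 mm rising to z = 14 mm; trough x = 4 to 13 mm takes a crossbar. Collar 40 by 40 mm at z = 105 to 111 mm; handle above.
- picker_handle (a point): middle of the picker's black handle, on the stem's axis 139 mm above the picker's origin, axes as the picker's. The handle is 22 by 22 mm and 56 mm high (z = 111 to 167 mm of the picker), gripped from above.
- stand: fixed picker stand, origin on the bench under its slot's middle. Base 110 by 90 by 10 mm; post 135 mm high at x = 43 to 57 mm; from it two level prongs run to x = -27 mm, tops at z = 135 mm, slot between them 22 mm wide (y = -11 to 11 mm), open to -x and above. The picker hangs near x = 0, stem in the slot, collar on the prongs: origin 30 mm above the bench, hook to +x.
- cradle: fixed grey plastic wash cradle, origin on the bench under its middle. Tray floor at z = 6 mm, 80 (x) by 292 (y) mm inside, side walls up to z = 12 mm. At y = -153 and +153 mm stand end posts, 14 mm thick (y), topped by a notch: floor at z = 78 mm, 34 mm wide (x = -17 to 17 mm), cheeks up to z = 92 mm. Filters stand anywhere along the tray floor.
- bar: retaining bar, aluminium, 360 by 20 by 20 mm, 250 g, origin at its centre, length along its x. Starts on the bench beyond the cradle; laid in the cradle's notches its centre is 88 mm above the bench.
- brush: bystander: brush with a wooden handle lying on the bench between the box and the cradle
- jar: bystander: clear screw jar, 60 mm wide, 70 mm high, origin under its centre
Not all that is in view belongs to the job. What is shaped like the picker but red is not meant.

How it is judged:
On the way, in this order (a step that is already met when the one before it is completed fails the run):
1. the lid is open beyond its balance point and stays there untouched (value of joint lid above 1.9 rad and contact force between the fingers and anything else below 0.1 N), for 0.3 s.
2. all filters stand upright in the cradle (x of filter1 in the frame of cradle between -0.024 and 0.024 m and y of filter1 in the frame of cradle between -0.119 and 0.119 m and z of filter1 in the frame of cradle between 0 and 0.013 m and angle between each of filter1, filter2, filter3, filter4's own z axis and vertical below 0.15 rad and linear speed of each of filter1, filter2, filter3, filter4 below 0.04 m/s and x of filter2 in the frame of cradle between -0.024 and 0.024 m and y of filter2 in the frame of cradle between -0.119 and 0.119 m and z of filter2 in the frame of cradle between 0 and 0.013 m and x of filter3 in the frame of cradle between -0.024 and 0.024 m and y of filter3 in the frame of cradle between -0.119 and 0.119 m and z of filter3 in the frame of cradle between 0 and 0.013 m and x of filter4 in the frame of cradle between -0.024 and 0.024 m and y of filter4 in the frame of cradle between -0.119 and 0.119 m and z of filter4 in the frame of cradle between 0 and 0.013 m), for 0.3 s.
3. the bar lies across both end posts, in their notches, released (x of bar in the frame of cradle between -0.016 and 0.016 m and y of bar in the frame of cradle between -0.02 and 0.02 m and z of bar in the frame of cradle between 0.082 and 0.096 m and angle between the x axis of bar and the y axis of cradle, either way round below 0.1 rad and linear speed of bar below 0.03 m/s and contact force between the fingers and bar below 0.1 N), for 0.3 s.
At the end, for the whole second after the job is handed in: lid open beyond 1.9 rad; every filter stands upright (0.15 rad) and at rest on the cradle's tray floor; bar released in both notches, centre within 20 mm of the cradle's middle, in line within 0.1 rad; picker hanging upright in its stand's slot, collar on the prongs (all of step 2 and all of step 3 and value of joint lid above 1.9 rad and x of picker in the frame of stand between -0.018 and 0.024 m and y of picker in the frame of stand between -0.01 and 0.01 m and z of picker in the frame of stand between 0.024 and 0.036 m and angle between picker's own z axis and vertical below 0.1 rad and linear speed of picker below 0.03 m/s); the robot touches nothing.
It fails at once if the gripper touches a filter (contact force between the fingers and filter1 above 0.5 N or contact force between the fingers and filter2 above 0.5 N or contact force between the fingers and filter3 above 0.5 N or contact force between the fingers and filter4 above 0.5 N).
It fails at once if the brush or the jar is pushed more than 30 mm away (distance of any of brush, jar from where it was at the start of the episode above 0.03 m).
Of filter1, filter2, filter3, filter4 only 3 to 4 are there at a start; the rules pass over those that are not, and their reading is None.
At some moment in a run one of bar may be knocked a few centimetres aside while the robot is not near it.
It also fails if it takes over 210 s, if anything falls off the work surface, if the arm or the gripper's body presses on something with over 40 N, if the wrist force passes 120 N, or if a joint passes its speed limit or range.

## Working session

There is one attempt and no reset: what is moved stays moved. The work goes in short steps, Python scripts to look and compute and a tool call to move; the robot and the scene stay as the last step left them, time stands still between calls to the robot, and variables do not carry over. Pictures are saved under pics/ and viewed, and the job is handed in when it is done.

Besides the shell and the picture viewer there is one more tool, called as name([rows], argument=value, ...), one row to a line, values as JSON. play_rows: Moves the arm, as the interface text tells. Its arguments: {"type":"object","properties":{"rows":{"type":"array"},"grip_force":{"type":"number"}},"required":["rows"]}

```bash
ls; mkdir -p pics
cat > h.py <<'E'
import numpy as np, cv2
from plant import *
def save(name,fn,crop=None,scale=1):
    im=snapshot(name)
    o=im[:,:,::-1]
    if crop: 
        x0,y0,x1,y1=crop; o=o[y0:y1,x0:x1]
    if scale!=1: o=cv2.resize(o,None,fx=scale,fy=scale,interpolation=cv2.INTER_CUBIC)
    cv2.imwrite('pics/'+fn,o)
    return im
def proj(name,P,cm=None):
    cm=cm or camera_model(name)
    K=np.array(cm['intrinsics']);R=np.array(cm['rotation']);e=np.array(cm['eye'])
    p=(np.atleast_2d(P)-e)@R
    q=p@K.T
    return q[:,:2]/q[:,2:]
def ray(name,uv,cm=None):
    cm=cm or camera_model(name)
    K=np.array(cm['intrinsics']);R=np.array(cm['rotation']);e=np.array(cm['eye'])
    d=R@np.linalg.solve(K,[uv[0],uv[1],1.0])
    return e,d/np.linalg.norm(d)
def atz(name,uv,z,cm=None):
    e,d=ray(name,uv,cm)
    return e+d*(z-e[2])/d[2]
E
python3 - <<'E'
from h import *
for n in ['scene','top','wrist']:
    save(n,n+'0.png'); print(n,{k:np.round(np.array(v),4).tolist() for k,v in camera_model(n).items()})
s=get_state(); print({k:np.round(np.array(v),4).tolist() for k,v in s.items()})
E
```

```text
pics
scene {'intrinsics': [[597.0391, 0.0, 310.27], [0.0, 597.0391, 231.7577], [0.0, 0.0, 1.0]], 'eye': [1.3666, -0.2035, 1.0757], 'rotation': [[0.259, 0.7502, -0.6083], [0.9657, -0.213, 0.1485], [-0.0182, -0.6259, -0.7797]]}
top {'intrinsics': [[559.2424, 0.0, 326.7961], [0.0, 559.2424, 242.5131], [0.0, 0.0, 1.0]], 'eye': [0.4102, 0.0011, 1.2342], 'rotation': [[0.0258, -0.9854, 0.1683], [-0.9995, -0.0282, -0.0121], [0.0167, -0.1679, -0.9857]]}
wrist {'intrinsics': [[357.2957, 0.0, 321.3859], [0.0, 357.2957, 239.1354], [0.0, 0.0, 1.0]], 'eye': [0.3057, -0.5498, 0.3734], 'rotation': [[0.3768, -0.8844, -0.2755], [-0.9263, -0.3602, -0.1109], [-0.0012, 0.2969, -0.9549]]}
{'time_s': 0.15, 'qpos': [-1.2547, 0.3088, 1.6349, -0.0, 1.1997, -0.0697], 'joint_velocities': [0.0003, -0.0029, -0.0039, 0.0004, -0.0005, 0.0011], 'joint_efforts': [-0.0011, -41.58, -27.7147, -0.0002, 0.0061, -0.0], 'position': [0.235, -0.5785, 0.2303], 'orientation': [[0.9265, 0.3763, -0.0006], [0.3763, -0.9265, 0.0017], [0.0001, -0.0018, -1.0]], 'wrist_force': [0.2811, 0.9488, 0.0275], 'torque': [-0.0016, -0.0347, -0.0239], 'gripper_width': 0.0855}
```

View pics/scene0.png

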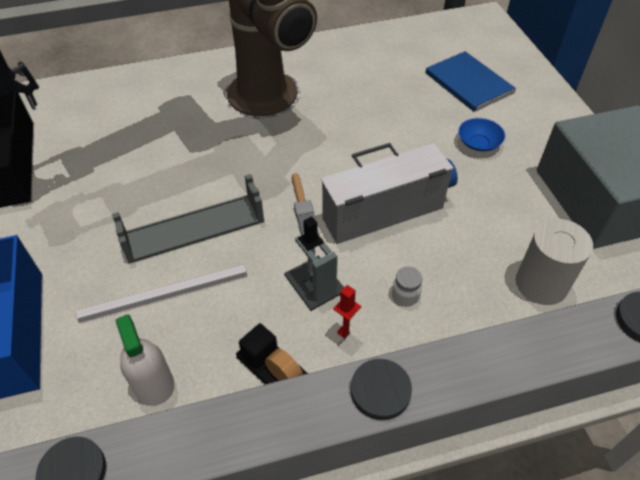

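View pics/top0.png

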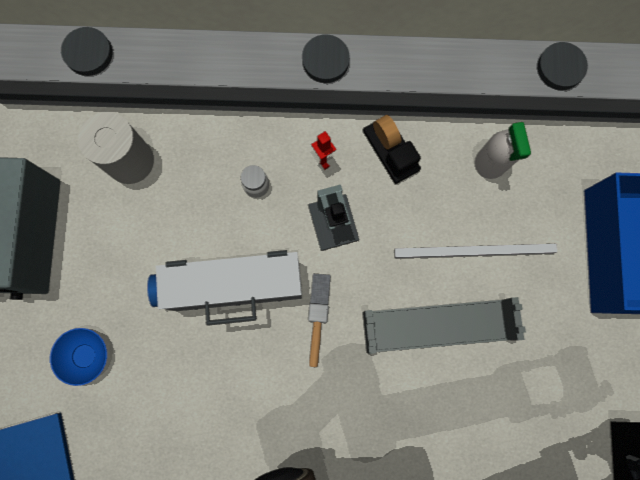

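View pics/wrist0.png

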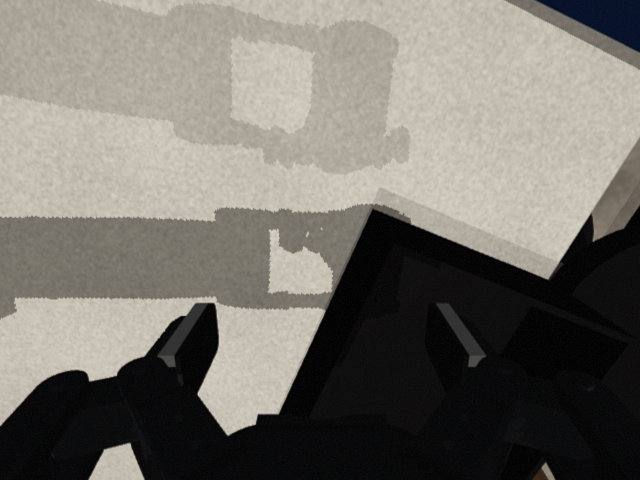

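Run:
```python
from h import *
for n in ['scene','top']:
    snapshot(n)
    for q in ['box','lid_handle','picker','picker_handle','stand','cradle','bar','brush','jar']:
        r=place_of(n,q)
        print(n,q,[(np.round(d['position']).tolist(),round(d['conf'],2)) for d in r[:4]])
```

```text
scene box []
scene lid_handle [([372.0, 153.0], 0.71)]
scene picker [([345.0, 338.0], 0.63), ([315.0, 274.0], 0.59)]
scene picker_handle [([311.0, 230.0], 0.91), ([404.0, 296.0], 0.66), ([349.0, 300.0], 0.56), ([311.0, 278.0], 0.38)]
scene stand [([307.0, 279.0], 0.78)]
scene cradle [([191.0, 227.0], 0.98)]
scene bar []
scene brush [([305.0, 209.0], 0.82)]
scene jar [([403.0, 296.0], 0.62)]
top box [([236.0, 286.0], 0.84), ([433.0, 324.0], 0.56)]
top lid_handle [([436.0, 324.0], 0.64), ([232.0, 316.0], 0.63)]
top picker [([324.0, 164.0], 0.89), ([334.0, 225.0], 0.58)]
top picker_handle [([323.0, 140.0], 0.85), ([336.0, 211.0], 0.57)]
top stand [([335.0, 224.0], 0.86), ([478.0, 252.0], 0.72)]
top cradle [([437.0, 322.0], 0.6)]
top bar [([477.0, 248.0], 0.98)]
top brush [([318.0, 317.0], 0.58), ([336.0, 223.0], 0.41)]
top jar [([252.0, 188.0], 0.96)]
```

The scene view shows the box with its lid handle (375,153), the cradle (191,227), the stand with the black picker (311,232), a red look-alike (347,300), the bar (162,292), the brush (303,205) and the jar (407,285). The top view shows the same things. I'll take enlarged crops to measure corners.

Run:
```python
from h import *
a=cv2.imread('pics/top0.png'); b=cv2.imread('pics/scene0.png')
def crop(im,x0,y0,w,h,s,fn):
    o=cv2.resize(im[y0:y0+h,x0:x0+w],None,fx=s,fy=s,interpolation=cv2.INTER_CUBIC)
    for k in range(0,w,20): cv2.putText(o,str(x0+k),(k*s,8),0,.3,(0,0,255)); cv2.line(o,(k*s,10),(k*s,16),(0,0,255))
    for k in range(0,h,20): cv2.putText(o,str(y0+k),(0,k*s+4),0,.3,(0,0,255)); cv2.line(o,(20,k*s),(26,k*s),(0,0,255))
    cv2.imwrite('pics/'+fn,o)
crop(a,140,240,200,100,4,'c_top_box.png')
crop(a,350,230,200,130,4,'c_top_cr.png')
crop(a,290,120,140,140,4,'c_top_st.png')
crop(b,300,130,160,120,5,'c_sc_box.png')
crop(b,100,170,180,100,4,'c_sc_cr.png')
crop(b,270,190,100,160,4,'c_sc_st.png')
```

```text
(no output)
```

View pics/c_top_box.png

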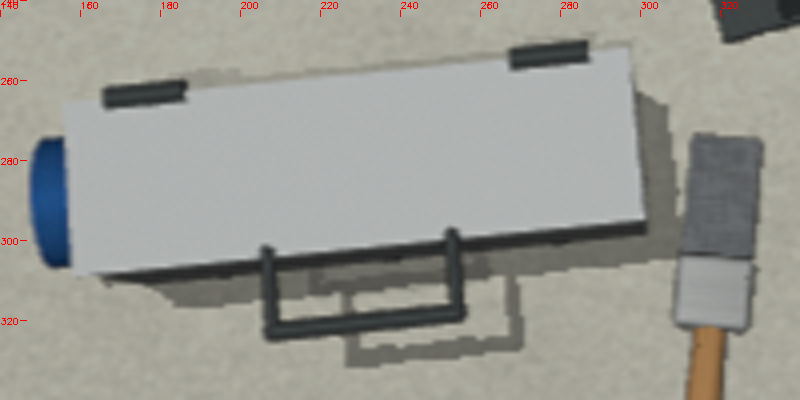

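View pics/c_top_cr.png

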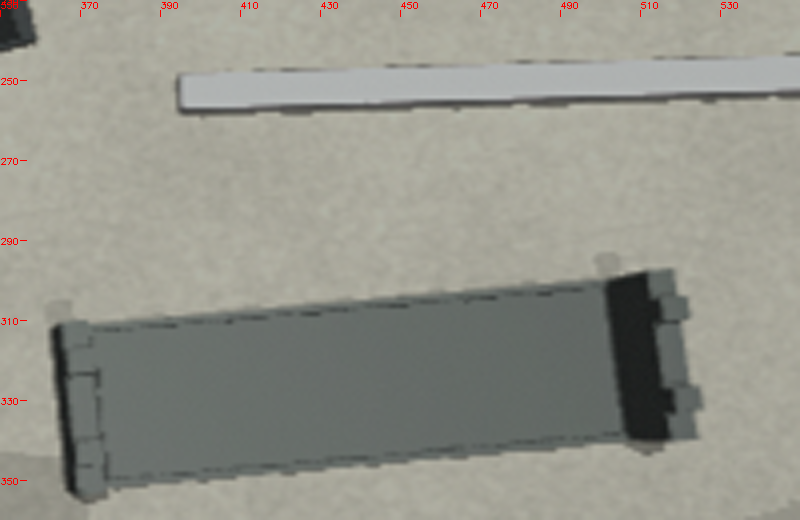

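View pics/c_top_st.png

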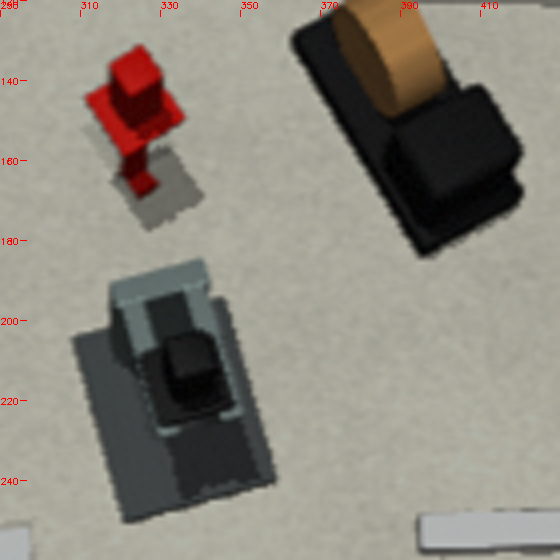

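View pics/c_sc_box.png

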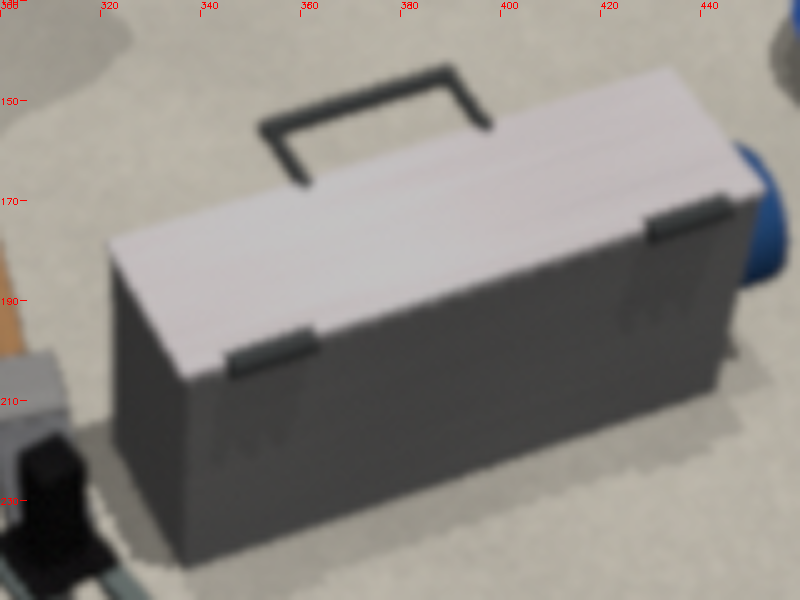

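View pics/c_sc_cr.png

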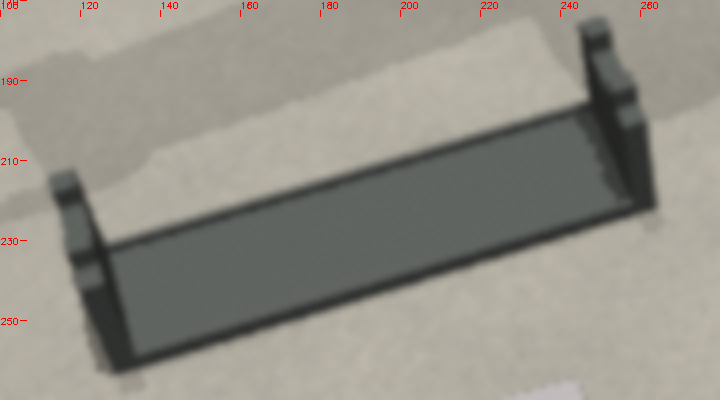

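View pics/c_sc_st.png

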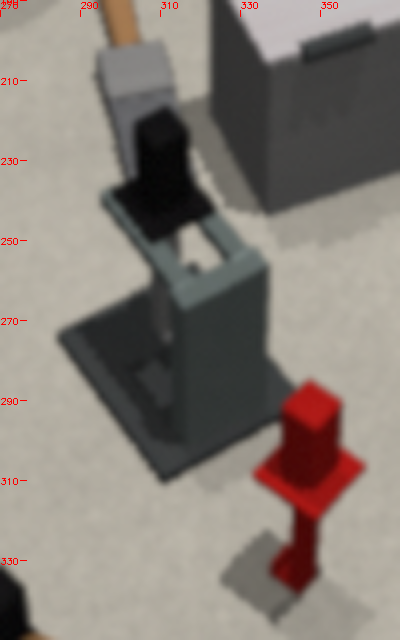

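```bash
cat > fit.py <<'E'
from h import *
from scipy.optimize import least_squares
CT=camera_model('top'); CS=camera_model('scene')
def W(p,L):
    L=np.atleast_2d(np.array(L,float)); c,s=np.cos(p[2]),np.sin(p[2])
    return np.c_[p[0]+c*L[:,0]-s*L[:,1],p[1]+s*L[:,0]+c*L[:,1],L[:,2]]
def fit(obs,p0,fn=None):
    # obs list (cam,uv,local(callable of extra params or tuple))
    def res(p):
        r=[]
        for cam,uv,L in obs:
            l=L(p[3:]) if callable(L) else L
            r.append(proj(cam,W(p,l),CT if cam=='top' else CS)[0]-uv)
        return np.ravel(r)
    s=least_squares(res,p0,loss='soft_l1')
    return s.x,res(s.x).reshape(-1,2)
E
cat > fitall.py <<'E'
from fit import *
T='top';S='scene'
bx=[(T,(297.5,252),lambda e:(.042+e[1],-.138,.13+e[0])),(T,(155.5,265),lambda e:(.042+e[1],.138,.13+e[0])),(T,(158,308.5),lambda e:(-.042+e[2],.138,.13+e[0])),(T,(301,295),lambda e:(-.042+e[2],-.138,.13+e[0])),
(S,(322,178.5),lambda e:(-.042+e[2],-.138,.13+e[0])),(S,(338,206),lambda e:(.042+e[1],-.138,.13+e[0])),(S,(453,168.5),lambda e:(.042+e[1],.138,.13+e[0])),(S,(434,143.5),lambda e:(-.042+e[2],.138,.13+e[0])),
(S,(338,243),(.042,-.138,0)),(S,(323,218),(-.042,-.138,0)),(S,(443,208),(.042,.138,0)),
(T,(209,322),(-.08,.0425,.134)),(T,(253.5,318.5),(-.08,-.0425,.134)),(S,(354,155),(-.08,-.0425,.134)),(S,(389.5,144.5),(-.08,.0425,.134))]
p,r=fit(bx,[.43,.2,0,.006,0,0]); print('box',np.round(p,4)); print(np.round(r,1).tolist())
cr=[(T,(367.5,323.5),(.017,.160,.078)),(T,(374.5,323.5),(.017,.146,.078)),(T,(369.5,339.5),(-.017,.160,.078)),(T,(376,339.2),(-.017,.146,.078)),
(T,(362.5,311.5),lambda e:(e[0],.160,.0)),(T,(367,352),lambda e:(-e[0],.160,.0)),
(S,(117,221.5),(-.017,-.153,.078)),(S,(119,234.5),(.017,-.153,.078)),(S,(250,185.5),(-.017,.153,.078)),(S,(256,195),(.017,.153,.078)),
(S,(128.5,262.5),lambda e:(e[0],-.160,.0)),(S,(264,221.5),lambda e:(e[0],.160,.0))]
p,r=fit(cr,[.40,-.2,0,.045]); print('cradle',np.round(p,4)); print(np.round(r,1).tolist())
st=[(T,(318,191),lambda e:(.057,e[0],.135)),(T,(341.5,185.2),lambda e:(.057,-e[0],.135)),(T,(342,190),lambda e:(.043,-e[0],.135)),(T,(319,196),lambda e:(.043,e[0],.135)),
(T,(308.5,204),lambda e:(e[1]+.055,.045,.01)),(T,(345,194.5),lambda e:(e[1]+.055,-.045,.01)),(T,(358.5,240),lambda e:(e[1]-.055,-.045,.01)),(T,(321.5,250),lambda e:(e[1]-.055,.045,.01)),
(S,(336.5,253.5),lambda e:(.057,e[0],.135)),(S,(316.5,265),lambda e:(.057,-e[0],.135)),(S,(312,308),lambda e:(e[1]+.055,-.045,.01)),(S,(284.5,274),lambda e:(e[1]-.055,-.045,.01))]
p,r=fit(st,[.55,0,.2,.02,.01]); print('stand',np.round(p,4)); print(np.round(r,1).tolist())
bar=[(T,(394.7,249),(-.18,.01,.02)),(T,(395.2,256.3),(-.18,-.01,.02)),(T,(555.5,244.3),(.18,.01,.02)),(T,(556,252),(.18,-.01,.02))]
p,r=fit(bar,[.5,-.25,3.1]); 
bar=[(a,b,(-l[0],l[1],l[2])) for a,b,l in bar]
p,r=fit(bar,[.5,-.25,1.5]); print('bar',np.round(p,4)); print(np.round(r,1).tolist())
E
python3 fitall.py
```

```text
box [ 5.189e-01  1.815e-01  1.252e-01  2.400e-03  4.000e-04 -1.700e-03]
[[-2.2, -0.4], [0.5, -0.1], [0.1, 0.1], [-1.8, -0.3], [-0.2, -0.2], [-0.3, -0.4], [-0.5, 0.1], [-1.0, 0.3], [-1.4, 0.9], [-0.8, -0.1], [0.1, -0.1], [-0.8, 0.4], [-1.5, -0.5], [0.6, -0.1], [-1.1, 0.2]]
cradle [ 0.4446 -0.2606  0.1174  0.0431]
[[-0.5, -0.5], [-0.8, -1.2], [-0.8, 0.2], [-0.5, -0.1], [0.1, 0.4], [-0.3, -0.2], [-0.6, 0.5], [0.3, -1.3], [-0.6, -2.9], [-2.0, -2.3], [-0.9, 1.9], [-0.6, 0.4]]
stand [ 0.6559 -0.0302  0.3075  0.0239  0.0117]
[[-0.9, 0.1], [-1.7, -0.4], [-0.3, 1.2], [0.0, 1.5], [-1.6, -0.1], [0.3, -1.2], [0.8, -0.6], [-1.0, 0.4], [-0.1, 1.5], [-0.6, 1.0], [-1.4, 0.7], [-1.2, -1.7]]
bar [ 0.6174 -0.343   1.6353]
[[0.1, 5.1], [-0.9, -11.1], [1.3, 4.0], [-0.2, -12.6]]
```

```bash
cat > plan.py <<'E'
from h import *
def yawy(R): return np.arctan2(R[1,1],R[0,1])
def plan(target,yaw=None,verbose=True):
    """target TCP world, yaw = world angle of tool y axis, tool down. rz first, then shift."""
    s=get_state(); R=np.array(s['orientation']); p=np.array(s['position'])
    c=yawy(R)
    if yaw is None: yaw=c; dz=0
    else:
        d=(yaw-c+np.pi/2)%np.pi-np.pi/2; dz=-d; yaw=c+d
    y=np.array([np.cos(yaw),np.sin(yaw),0]);z=np.array([0,0,-1.]);x=np.cross(y,z)
    D=np.array([x,y,z])@(np.array(target)-p)*1000
    # level correction
    print('t',s['time_s'],'pos',np.round(p,4),'yaw',round(c,4),'tilt rx,ry',np.round(R.T@np.array([0,0,-1.]),4),'| rz %.4f (j6 %.2f) then shift mm'%(dz,s['qpos'][5]),np.round(D,1))
    return dz,D
E
python3 - <<'E'
from plan import *
from fit import W
b=[.5189,.1815,.1252]
print(W(b,(-.08,0,.134)))
h=W(b,(-.08,0,.134))[0]
plan([h[0],h[1],0.28],b[2])
E
```

```text
[[0.43952618 0.17151015 0.134     ]]
t 1.15 pos [ 0.2352 -0.5791  0.2313] yaw -1.185 tilt rx,ry [-0.  0.  1.] | rz -1.3102 (j6 -0.07) then shift mm [719.2 296.5 -48.7]
```

play_rows([
  {"rz": -0.131,"z": -7,"grip": 0},
  {"rz": -0.131,"z": -7},
  {"rz": -0.131,"z": -7},
  {"rz": -0.131,"z": -7},
  {"rz": -0.131,"z": -7},
  {"rz": -0.131,"z": -7},
  {"rz": -0.131,"z": -7},
  {"rz": -0.131},
  {"rz": -0.131},
  {"rz": -0.131},
])

```text
invalid input at $.rows[0]: expected keys x, y, z, rx, ry, rz, grip
```

Run:
```python
from plan import *
plan([.4395,.1715,0.28],.1252)
```

```text
t 1.15 pos [ 0.2352 -0.5791  0.2313] yaw -1.185 tilt rx,ry [-0.  0.  1.] | rz -1.3102 (j6 -0.07) then shift mm [719.2 296.5 -48.7]
```

play_rows([
  {"x": 0,"y": 0,"z": -7,"rx": 0,"ry": 0,"rz": -0.131,"grip": 0},
  {"x": 0,"y": 0,"z": -7,"rx": 0,"ry": 0,"rz": -0.131,"grip": 0},
  {"x": 0,"y": 0,"z": -7,"rx": 0,"ry": 0,"rz": -0.131,"grip": 0},
  {"x": 0,"y": 0,"z": -7,"rx": 0,"ry": 0,"rz": -0.131,"grip": 0},
  {"x": 0,"y": 0,"z": -7,"rx": 0,"ry": 0,"rz": -0.131,"grip": 0},
  {"x": 0,"y": 0,"z": -7,"rx": 0,"ry": 0,"rz": -0.131,"grip": 0},
  {"x": 0,"y": 0,"z": -7,"rx": 0,"ry": 0,"rz": -0.131,"grip": 0},
  {"x": 0,"y": 0,"z": 0,"rx": 0,"ry": 0,"rz": -0.131,"grip": 0},
  {"x": 0,"y": 0,"z": 0,"rx": 0,"ry": 0,"rz": -0.131,"grip": 0},
  {"x": 0,"y": 0,"z": 0,"rx": 0,"ry": 0,"rz": -0.131,"grip": 0},
])

```text
time_s: 2.15
position: [0.2352, -0.5791, 0.2804]
orientation: [[-0.13, 0.992, 0.0], [0.992, 0.13, -0.0], [-0.0, 0.0, -1.0]]
wrist_force: [0.2, 0.0, 0.0]
gripper_width: 0.0854
```

Run:
```python
from plan import *
plan([.4395,.1715,0.28],.1252)
```

```text
t 2.15 pos [ 0.2352 -0.5791  0.2804] yaw 0.1304 tilt rx,ry [ 2.e-04 -0.e+00  1.e+00] | rz 0.0052 (j6 -1.39) then shift mm [7.192e+02 2.964e+02 4.000e-01]
```

play_rows([
  {"x": 40,"y": 16.5,"z": 0,"rx": 0,"ry": 0,"rz": 0,"grip": 0},
  {"x": 40,"y": 16.5,"z": 0,"rx": 0,"ry": 0,"rz": 0,"grip": 0},
  {"x": 40,"y": 16.5,"z": 0,"rx": 0,"ry": 0,"rz": 0,"grip": 0},
  {"x": 40,"y": 16.5,"z": 0,"rx": 0,"ry": 0,"rz": 0,"grip": 0},
  {"x": 40,"y": 16.5,"z": 0,"rx": 0,"ry": 0,"rz": 0,"grip": 0},
  {"x": 40,"y": 16.5,"z": 0,"rx": 0,"ry": 0,"rz": 0,"grip": 0},
  {"x": 40,"y": 16.5,"z": 0,"rx": 0,"ry": 0,"rz": 0,"grip": 0},
  {"x": 40,"y": 16.5,"z": 0,"rx": 0,"ry": 0,"rz": 0,"grip": 0},
  {"x": 40,"y": 16.5,"z": 0,"rx": 0,"ry": 0,"rz": 0,"grip": 0},
  {"x": 40,"y": 16.5,"z": 0,"rx": 0,"ry": 0,"rz": 0,"grip": 0},
  {"x": 40,"y": 16.5,"z": 0,"rx": 0,"ry": 0,"rz": 0,"grip": 0},
  {"x": 40,"y": 16.5,"z": 0,"rx": 0,"ry": 0,"rz": 0,"grip": 0},
  {"x": 40,"y": 16.5,"z": 0,"rx": 0,"ry": 0,"rz": 0,"grip": 0},
  {"x": 40,"y": 16.5,"z": 0,"rx": 0,"ry": 0,"rz": 0,"grip": 0},
  {"x": 40,"y": 16.5,"z": 0,"rx": 0,"ry": 0,"rz": 0,"grip": 0},
  {"x": 40,"y": 16.5,"z": 0,"rx": 0,"ry": 0,"rz": 0,"grip": 0},
  {"x": 40,"y": 16.5,"z": 0,"rx": 0,"ry": 0,"rz": 0,"grip": 0},
  {"x": 40,"y": 16.5,"z": 0,"rx": 0,"ry": 0,"rz": 0,"grip": 0},
])

```text
time_s: 3.95
position: [0.4403, 0.1743, 0.2806]
orientation: [[-0.125, 0.992, 0.001], [0.992, 0.125, 0.0], [-0.0, 0.001, -1.0]]
wrist_force: [0.8, -1.1, -0.2]
gripper_width: 0.0855
```

Run:
```python
from plan import *
from fit import W
print(get_state()['qpos'])
plan([.4395,.1715,0.15],.1252)
im=save('wrist','w1.png'); cm=camera_model('wrist')
b=[.5189,.1815,.1252]
o=im[:,:,::-1].copy()
for L in [(-.08,-.045,.134),(-.08,.045,.134),(-.042,-.138,.134),(-.042,.138,.134),(.042,-.138,.134),(.042,.138,.134)]:
    uv=proj('wrist',W(b,L),cm)[0]; print(L,uv.round(1)); cv2.drawMarker(o,(int(uv[0]),int(uv[1])),(0,0,255),1,12)
cv2.imwrite('pics/w1o.png',o)
```

```text
[ 2.85124370e-01 -3.73279406e-02  1.92339924e+00 -2.62193902e-04
  1.25447969e+00  1.59606305e-01]
t 3.95 pos [0.4403 0.1743 0.2806] yaw 0.1256 tilt rx,ry [ 1.0e-04 -1.1e-03  1.0e+00] | rz 0.0004 (j6 0.16) then shift mm [ -2.7  -1.1 130.6]
(-0.08, -0.045, 0.134) [316.  282.4]
(-0.08, 0.045, 0.134) [315.9 179.9]
(-0.042, -0.138, 0.134) [355.7 371.8]
(-0.042, 0.138, 0.134) [367.5  52.7]
(0.042, -0.138, 0.134) [443.1 371.7]
(0.042, 0.138, 0.134) [481.7  53.2]
```

View pics/w1o.png

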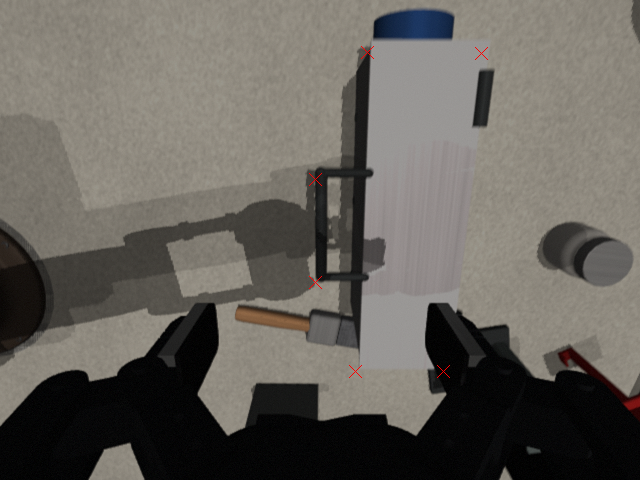

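The wrist view shows the handle bar from (321,173) to (320,278). The prediction (red) is about 5 px off, so I'll refit with the wrist data.

```bash
cat > fitw.py <<'E'
from h import *
from scipy.optimize import least_squares
from fit import W
def fitw(sets,p0):
    """sets: list of (cm, [(uv,local or callable)])"""
    def res(p):
        return np.ravel([ (proj('',W(p,L(p[3:]) if callable(L) else L),cm)[0]-uv) for cm,o in sets for uv,L in o])
    s=least_squares(res,p0,loss='soft_l1'); return s.x,res(s.x).reshape(-1,2)
E
python3 - <<'E'
from fitw import *
cm=camera_model('wrist')
im=cv2.imread('pics/w1.png'); cv2.imwrite('pics/w1c.png',cv2.resize(im[20:400,300:500],None,fx=1.5,fy=1.5))
o=[((321,174),(-.08,.0425,.134)),((320,277.5),(-.08,-.0425,.134)),((371,40),lambda e:(-.042,.138,.13+e[0])),((492.5,41),lambda e:(.042,.138,.13+e[0])),((360,366.5),lambda e:(-.042,-.138,.13+e[0])),((459,368.5),lambda e:(.042,-.138,.13+e[0]))]
p,r=fitw([(cm,o)],[.519,.1815,.125,.006]); print(p.round(4),r.round(1).tolist())
E
```

```text
[0.5219 0.1892 0.1279 0.0088] [[-0.4, 0.3], [0.6, -5.1], [2.8, 0.3], [-1.5, -0.5], [1.0, 2.2], [-8.8, -0.1]]
```

View pics/w1c.png

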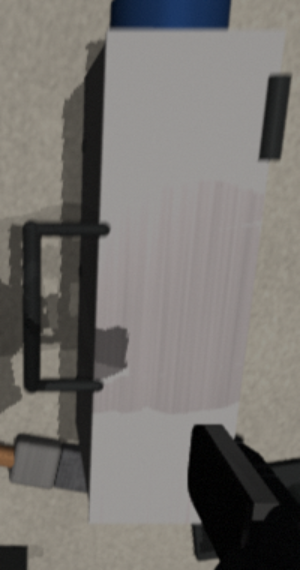

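Run:
```python
from fitw import *
cm=camera_model('wrist')
o=[((321,173.5),(-.08,.0435,.134)),((320.3,277),(-.08,-.0435,.134)),((371,40),lambda e:(-.042,.138,.13+e[0])),((490,41),lambda e:(.042,.138,.13+e[0])),((360,366.5),lambda e:(-.042,-.138,.13+e[0]))]
for i in (0,.004): 
  p,r=fitw([(cm,o)],[.519,.1815,.125,.004]); print(p.round(4),r.round(1).tolist())
T=camera_model('top');S=camera_model('scene')
t=[((297.5,252),lambda e:(.042,-.138,.13+e[0])),((155.5,265),lambda e:(.042,.138,.13+e[0])),((158,308.5),lambda e:(-.042,.138,.13+e[0])),((301,295),lambda e:(-.042,-.138,.13+e[0])),((209,322),(-.08,.0425,.134)),((253.5,318.5),(-.08,-.0425,.134))]
print(fitw([(T,t)],[.519,.1815,.125,.004]))
s=[((322,178.5),lambda e:(-.042,-.138,.13+e[0])),((338,206),lambda e:(.042,-.138,.13+e[0])),((453,168.5),lambda e:(.042,.138,.13+e[0])),((434,143.5),lambda e:(-.042,.138,.13+e[0])),((354,155),(-.08,-.0425,.134)),((389.5,144.5),(-.08,.0425,.134)),((338,243),(.042,-.138,0)),((323,218),(-.042,-.138,0)),((443,208),(.042,.138,0))]
print(fitw([(S,s)],[.519,.1815,.125,.004]))
print(fitw([(S,s),(T,t),(cm,o)],[.519,.1815,.125,.004]))
```

```text
[0.5216 0.1892 0.1287 0.0068] [[-0.8, -0.5], [-0.0, -3.6], [1.8, 0.9], [-0.9, -0.0], [0.6, 0.7]]
[0.5216 0.1892 0.1287 0.0068] [[-0.8, -0.5], [-0.0, -3.6], [1.8, 0.9], [-0.9, -0.0], [0.6, 0.7]]
(array([0.51742669, 0.17811954, 0.12002021, 0.01409392]), array([[-0.63142503,  0.02475187],
       [ 0.5337946 , -0.19250197],
       [-0.07209425, -0.66244989],
       [-0.45179271, -0.4599515 ],
       [ 0.69769129,  1.09627631],
       [-0.03302253,  0.46488284]]))
(array([0.51890881, 0.18260692, 0.12653153, 0.00244244]), array([[ 0.55818839,  0.20098204],
       [ 0.20302497, -0.6661567 ],
       [-0.1436208 , -0.27349937],
       [-0.20806887,  0.63758641],
       [ 1.00603269, -0.14026903],
       [-0.68056697,  0.04516052],
       [-0.86309762,  0.84084901],
       [-0.32111549, -0.1809506 ],
       [ 0.48781615, -0.24372459]]))
(array([0.52066836, 0.1852005 , 0.12248284, 0.00363094]), array([[ 1.89440284, -0.04691431],
       [ 1.45880608, -0.84945601],
       [ 1.43174537, -0.15243427],
       [ 1.41390903,  0.67879234],
       [ 2.44265568,  0.07269289],
       [ 0.81734348,  0.34665556],
       [ 0.28630129,  1.02854087],
       [ 0.91712338, -0.05042839],
       [ 1.85627436,  0.25272664],
       [-4.01167924, -1.0539957 ],
       [-1.47704526, -1.06506687],
       [-2.02050811, -1.97928474],
       [-3.80612018, -1.98119597],
       [-2.74906796, -0.64107567],
       [-3.49696266, -1.37430788],
       [-2.24241603,  3.73012862],
       [-1.92550357, -0.0171395 ],
       [ 0.19032333,  7.39682084],
       [-4.36198341,  7.29020265],
       [-2.27248276,  1.85632026]]))
```

Run:
```python
from plan import *
from fit import W
h=W([.5205,.186,.125],(-.081,0,.134))[0]; print(h)
plan([h[0],h[1],0.115],.125)
```

```text
[0.44013199 0.17590135 0.134     ]
t 4.0 pos [0.442  0.1801 0.2809] yaw 0.1279 tilt rx,ry [-0.0067 -0.0041  1.    ] | rz 0.0029 (j6 0.16) then shift mm [ -3.9  -2.3 165.9]
```

The arm was still settling when I took that wrist picture, so its fit is unreliable. I'll descend part-way, settle and re-measure.

play_rows([
  {"x": -1,"y": -0.5,"z": 20,"rx": 0,"ry": 0,"rz": 0,"grip": 0.6},
  {"x": -1,"y": -0.5,"z": 20,"rx": 0,"ry": 0,"rz": 0,"grip": 0.6},
  {"x": -1,"y": -0.5,"z": 20,"rx": 0,"ry": 0,"rz": 0,"grip": 0.6},
  {"x": 0,"y": 0,"z": 20,"rx": 0,"ry": 0,"rz": 0,"grip": 0.6},
  {"x": 0,"y": 0,"z": 0,"rx": 0,"ry": 0,"rz": 0,"grip": 0.6},
  {"x": 0,"y": 0,"z": 0,"rx": 0,"ry": 0,"rz": 0,"grip": 0.6},
  {"x": 0,"y": 0,"z": 0,"rx": 0,"ry": 0,"rz": 0,"grip": 0.6},
  {"x": 0,"y": 0,"z": 0,"rx": 0,"ry": 0,"rz": 0,"grip": 0.6},
])

```text
time_s: 4.8
position: [0.44, 0.1694, 0.2017]
orientation: [[-0.125, 0.992, 0.003], [0.992, 0.125, 0.001], [0.0, 0.003, -1.0]]
wrist_force: [0.1, -0.2, 0.1]
gripper_width: 0.034
```

Run:
```python
from plan import *
from fit import W
plan([.4401,.1759,0.115],.125)
cm=camera_model('wrist')
im=save('wrist','w2.png')
b=[.519,.1818,.125]
o=im[:,:,::-1].copy()
for L in [(-.08,-.0435,.134),(-.08,.0435,.134),(-.042,-.138,.134),(-.042,.138,.134),(.042,-.138,.134),(.042,.138,.134)]:
    uv=proj('wrist',W(b,L),cm)[0]; print(L,uv.round(1)); cv2.drawMarker(o,(int(uv[0]),int(uv[1])),(0,0,255),1,12)
cv2.imwrite('pics/w2o.png',o)
```

```text
t 4.8 pos [0.44   0.1694 0.2017] yaw 0.1249 tilt rx,ry [-4.0e-04 -2.8e-03  1.0e+00] | rz -0.0001 (j6 0.15) then shift mm [ 6.4  0.9 86.7]
(-0.08, -0.0435, 0.134) [320.3 313.5]
(-0.08, 0.0435, 0.134) [320.2 181.6]
(-0.042, -0.138, 0.134) [371.6 427.4]
(-0.042, 0.138, 0.134) [394.6  -4.1]
(0.042, -0.138, 0.134) [484.9 427.1]
(0.042, 0.138, 0.134) [558.8  -3.8]
```

View pics/w2o.png

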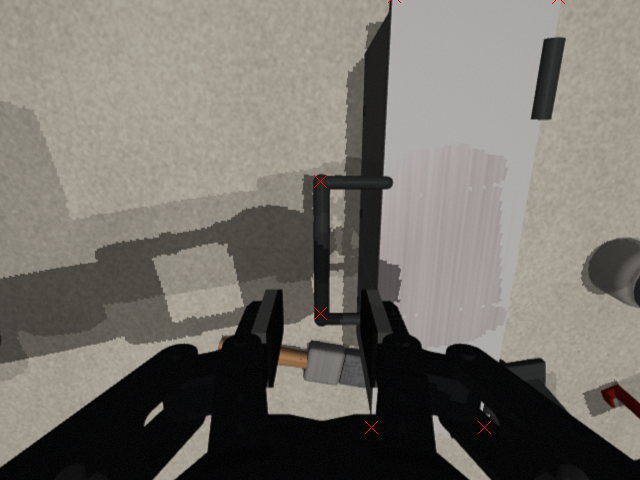

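Settled, the fit (0.519, 0.1818, yaw 0.125) matches: handle ends at (321,182) and (320,318), midway between the fingers. Now I descend and grasp.

play_rows([
  {"x": 1,"y": -1,"z": 20,"rx": 0,"ry": 0,"rz": 0,"grip": 0.6},
  {"x": 1,"y": 0,"z": 20,"rx": 0,"ry": 0,"rz": 0,"grip": 0.6},
  {"x": 1,"y": 0,"z": 20,"rx": 0,"ry": 0,"rz": 0,"grip": 0.6},
  {"x": 0,"y": 0,"z": 15,"rx": 0,"ry": 0,"rz": 0,"grip": 0.6},
  {"x": 0,"y": 0,"z": 11,"rx": 0,"ry": 0,"rz": 0,"grip": 0.6},
  {"x": 0,"y": 0,"z": 0,"rx": 0,"ry": 0,"rz": 0,"grip": 0.6},
  {"x": 0,"y": 0,"z": 0,"rx": 0,"ry": 0,"rz": 0,"grip": 0.6},
  {"x": 0,"y": 0,"z": 0,"rx": 0,"ry": 0,"rz": 0,"grip": 0.95},
  {"x": 0,"y": 0,"z": 0,"rx": 0,"ry": 0,"rz": 0,"grip": 0.95},
  {"x": 0,"y": 0,"z": 0,"rx": 0,"ry": 0,"rz": 0,"grip": 0.95},
  {"x": 0,"y": 0,"z": 0,"rx": 0,"ry": 0,"rz": 0,"grip": 0.95},
], grip_force=25)

```text
time_s: 5.95
position: [0.4397, 0.1725, 0.1154]
orientation: [[-0.125, 0.992, 0.005], [0.992, 0.125, 0.001], [0.001, 0.005, -1.0]]
wrist_force: [4.8, 1.1, 0.0]
gripper_width: 0.0085
```

Run:
```python
from plan import *
from fit import W
s=get_state(); print(s['position'],s['gripper_width'],s['wrist_force'])
# arc waypoints
r=np.hypot(.122,.004);a0=np.arctan2(.004,.122)
prev=None
for th in np.linspace(0,1.8,19):
    a=th+a0; x=-r*np.cos(a); z=r*np.sin(a)
    if prev: print(round(th,2),'d tool y %.1f z %.1f'%((x-prev[0])*1000,-(z-prev[1])*1000))
    prev=(x,z)
```

```text
[0.43974093 0.17245753 0.11541683] 0.00854441725261466 [4.76085388 1.11355623 0.00561997]
0.1 d tool y 1.0 z -12.2
0.2 d tool y 2.2 z -12.0
0.3 d tool y 3.4 z -11.7
0.4 d tool y 4.6 z -11.3
0.5 d tool y 5.7 z -10.8
0.6 d tool y 6.7 z -10.2
0.7 d tool y 7.7 z -9.5
0.8 d tool y 8.6 z -8.7
0.9 d tool y 9.4 z -7.7
1.0 d tool y 10.2 z -6.8
1.1 d tool y 10.8 z -5.7
1.2 d tool y 11.3 z -4.6
1.3 d tool y 11.7 z -3.5
1.4 d tool y 12.0 z -2.3
1.5 d tool y 12.2 z -1.1
1.6 d tool y 12.2 z 0.1
1.7 d tool y 12.1 z 1.4
1.8 d tool y 11.9 z 2.6
```

play_rows([
  {"x": 0,"y": 1,"z": -12.2,"rx": 0,"ry": 0,"rz": 0,"grip": 0.95},
  {"x": 0,"y": 2.2,"z": -12,"rx": 0,"ry": 0,"rz": 0,"grip": 0.95},
  {"x": 0,"y": 3.4,"z": -11.7,"rx": 0,"ry": 0,"rz": 0,"grip": 0.95},
  {"x": 0,"y": 4.6,"z": -11.3,"rx": 0,"ry": 0,"rz": 0,"grip": 0.95},
  {"x": 0,"y": 5.7,"z": -10.8,"rx": 0,"ry": 0,"rz": 0,"grip": 0.95},
  {"x": 0,"y": 6.7,"z": -10.2,"rx": 0,"ry": 0,"rz": 0,"grip": 0.95},
])

```text
time_s: 6.55
position: [0.4618, 0.1752, 0.1823]
orientation: [[-0.124, 0.992, 0.002], [0.992, 0.124, 0.001], [0.001, 0.002, -1.0]]
wrist_force: [7.1, 2.2, -10.0]
gripper_width: 0.0089
```

Run:
```python
from plan import *
save('scene','s2.png')
```

```text
(no output)
```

View pics/s2.png

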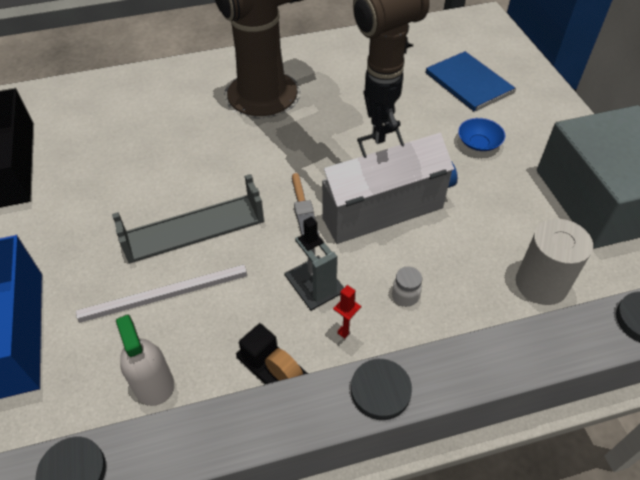

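The lid is lifting, with the handle in the grip at about (380,145). I continue the arc.

play_rows([
  {"x": 0,"y": 7.7,"z": -9.5,"rx": 0,"ry": 0,"rz": 0,"grip": 0.95},
  {"x": 0,"y": 8.6,"z": -8.7,"rx": 0,"ry": 0,"rz": 0,"grip": 0.95},
  {"x": 0,"y": 9.4,"z": -7.7,"rx": 0,"ry": 0,"rz": 0,"grip": 0.95},
  {"x": 0,"y": 10.2,"z": -6.8,"rx": 0,"ry": 0,"rz": 0,"grip": 0.95},
  {"x": 0,"y": 10.8,"z": -5.7,"rx": 0,"ry": 0,"rz": 0,"grip": 0.95},
  {"x": 0,"y": 11.3,"z": -4.6,"rx": 0,"ry": 0,"rz": 0,"grip": 0.95},
  {"x": 0,"y": 11.7,"z": -3.5,"rx": 0,"ry": 0,"rz": 0,"grip": 0.95},
  {"x": 0,"y": 12,"z": -2.3,"rx": 0,"ry": 0,"rz": 0,"grip": 0.95},
  {"x": 0,"y": 12.2,"z": -1.1,"rx": 0,"ry": 0,"rz": 0,"grip": 0.95},
  {"x": 0,"y": 12.2,"z": 0,"rx": 0,"ry": 0,"rz": 0,"grip": 0.95},
  {"x": 0,"y": 12.1,"z": 1.4,"rx": 0,"ry": 0,"rz": 0,"grip": 0.95},
  {"x": 0,"y": 12,"z": 2.6,"rx": 0,"ry": 0,"rz": 0,"grip": 0.95},
])

```text
time_s: 7.8
position: [0.5916, 0.1915, 0.2282]
orientation: [[-0.125, 0.992, 0.001], [0.992, 0.125, 0.0], [0.0, 0.001, -1.0]]
wrist_force: [-1.2, 1.3, 1.2]
gripper_width: 0.0088
```

play_rows([
  {"x": 0,"y": 0,"z": 0,"rx": 0,"ry": 0,"rz": 0,"grip": 0.75},
  {"x": 0,"y": 2,"z": 0,"rx": 0,"ry": 0,"rz": 0,"grip": 0.7},
  {"x": 0,"y": 0,"z": -25,"rx": 0,"ry": 0,"rz": 0,"grip": 0.7},
  {"x": 0,"y": 0,"z": -30,"rx": 0,"ry": 0,"rz": 0,"grip": 0.7},
  {"x": 0,"y": -10,"z": -25,"rx": 0,"ry": 0,"rz": 0,"grip": 0.5},
  {"x": 0,"y": -40,"z": 0,"rx": 0,"ry": 0,"rz": 0,"grip": 0.2},
  {"x": 0,"y": -40,"z": 0,"rx": 0,"ry": 0,"rz": 0,"grip": 0},
  {"x": 0,"y": -40,"z": 0,"rx": 0,"ry": 0,"rz": 0,"grip": 0},
  {"x": 0,"y": 0,"z": 0,"rx": 0,"ry": 0,"rz": 0,"grip": 0},
  {"x": 0,"y": 0,"z": 0,"rx": 0,"ry": 0,"rz": 0,"grip": 0},
  {"x": 0,"y": 0,"z": 0,"rx": 0,"ry": 0,"rz": 0,"grip": 0},
])

```text
time_s: 8.9
position: [0.4642, 0.1752, 0.3088]
orientation: [[-0.125, 0.992, 0.002], [0.992, 0.125, 0.0], [-0.0, 0.002, -1.0]]
wrist_force: [0.6, -0.2, -0.8]
gripper_width: 0.0857
```

Run:
```python
from plan import *
print(get_state()['position'],get_state()['wrist_force'])
save('scene','s3.png'); save('wrist','w3.png'); save('top','t3.png')
```

```text
[0.46415529 0.17524717 0.30879778] [ 0.56193693 -0.22870298 -0.83169814]
```

View pics/s3.png

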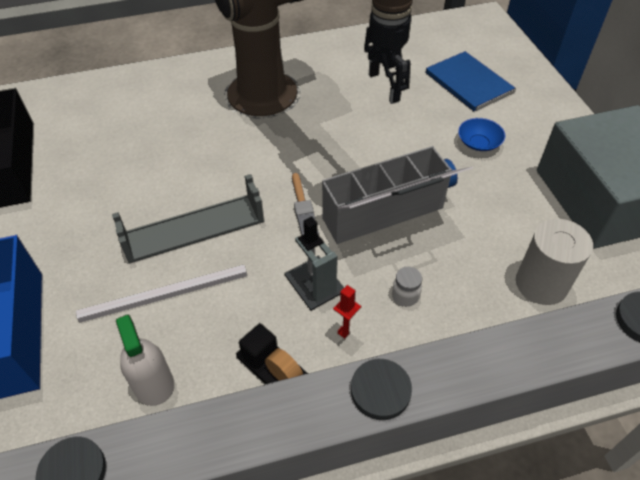

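View pics/w3.png

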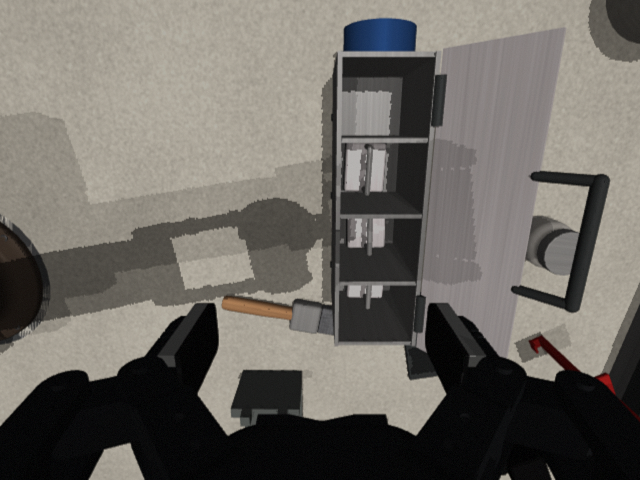

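View pics/t3.png

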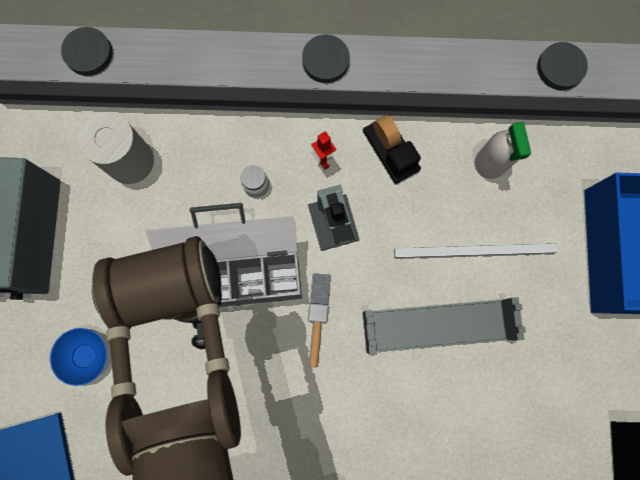

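The lid is fully open. In the wrist view the top well (370,105, y=+102) looks empty, and the other three show arches at (368,168), (366,232) and (366,297). Crop to check.

Run:
```python
from h import *
im=cv2.imread('pics/w3.png'); cv2.imwrite('pics/w3c.png',cv2.resize(im[40:350,320:450],None,fx=1.9*1.3,fy=1.9,interpolation=cv2.INTER_CUBIC)); 
im=cv2.imread('pics/w3.png'); cv2.imwrite('pics/w3c.png',cv2.resize(im[45:195,325:450],None,fx=4,fy=4,interpolation=cv2.INTER_CUBIC)); cv2.imwrite('pics/w3d.png',cv2.resize(im[195:345,325:450],None,fx=4,fy=4,interpolation=cv2.INTER_CUBIC)); 
cm=camera_model('wrist')
```

```text
(no output)
```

View pics/w3c.png

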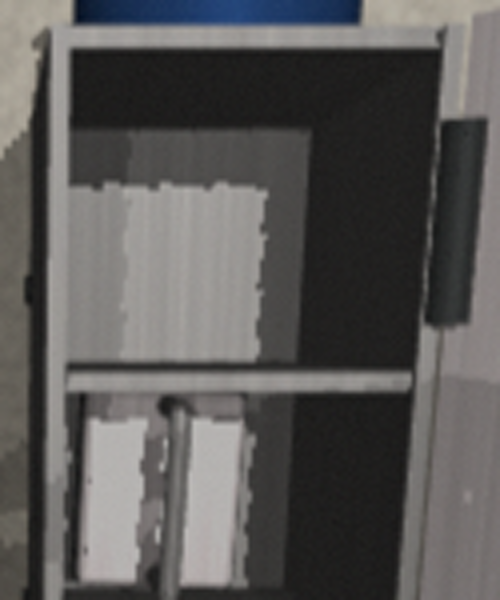

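View pics/w3d.png

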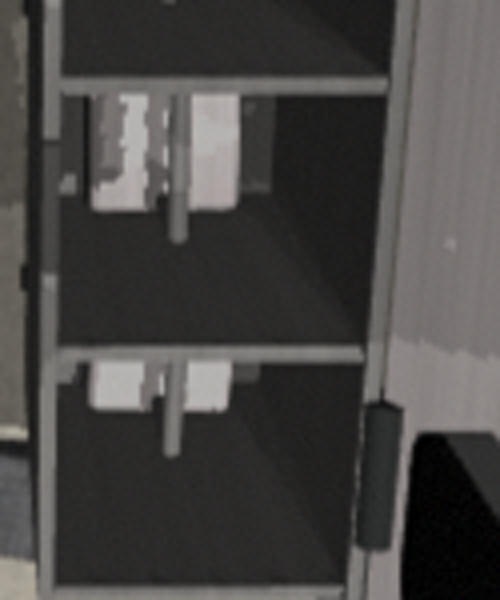

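Run:
```python
from h import *
cm=camera_model('wrist')
b=np.array([.519,.1818,.125]); c,s=np.cos(b[2]),np.sin(b[2])
def loc(uv,z):
    p=atz('wrist',uv,z,cm); d=p[:2]-b[:2]; return np.round([1e3*(c*d[0]+s*d[1]),1e3*(-s*d[0]+c*d[1])],1)
for n,u in [('f3a',(369.3,146)),('f3b',(368,190)),('f2a',(369.5,221)),('f2b',(369.5,255)),('f1a',(368.7,287)),('f1b',(368,309))]: print(n,loc(u,.065))
for n,u in [('f2 block low-y corners',(347.5,247)),('',(384.5,247)),('f1',(347.5,297.5)),('',(382.5,297.5)),('f3 hi',(346,149.5)),('',(385.5,149.5))]: print(n,loc(u,.035))
for n,u in [('box',(335.5,55)),('',(440,52)),('',(334.5,344)),('',(415,345))]: print(n,loc(u,.13))
```

```text
f3a [-4.1 58.2]
f3b [-3.7 11.8]
f2a [ -0.7 -22.9]
f2b [  1.  -63.2]
f1a [   1.7 -103.5]
f1b [   2.  -132.5]
f2 block low-y corners [-22.2 -63.6]
 [ 23.3 -63.6]
f1 [ -20.7 -132.2]
 [  24.4 -132.2]
f3 hi [-26.4  52.9]
 [18.3 52.9]
box [-43.  132.9]
 [ 41.7 135.1]
 [ -40.8 -137.9]
 [  42.9 -139.1]
```

Well y=+102 is empty: filters 1–3 are present, at box-local (2,-104), (0,-36) and (-4,34).

Things that could be taken for the picker:
- black tool in the stand, top (337,208), scene (311,228)
- red look-alike, top (323,148), scene (347,305)
- black gadget, top (402,157)

I choose the black one hanging in the stand. Next I move above it.

Run:
```python
from plan import *
plan([.640,-.03,.31],.3075)
```

```text
t 9.05 pos [0.4643 0.1753 0.3085] yaw 0.1247 tilt rx,ry [ 0.e+00 -5.e-04  1.e+00] | rz -0.1828 (j6 0.15) then shift mm [-248.9  105.3   -1.5]
```

play_rows([
  {"x": 0,"y": 0,"z": 0,"rx": 0,"ry": 0,"rz": -0.09,"grip": 0.3},
  {"x": 0,"y": 0,"z": 0,"rx": 0,"ry": 0,"rz": -0.093,"grip": 0.3},
  {"x": -25,"y": 10.5,"z": 0,"rx": 0,"ry": 0,"rz": 0,"grip": 0.3},
  {"x": -25,"y": 10.5,"z": 0,"rx": 0,"ry": 0,"rz": 0,"grip": 0.3},
  {"x": -25,"y": 10.5,"z": 0,"rx": 0,"ry": 0,"rz": 0,"grip": 0.3},
  {"x": -25,"y": 10.5,"z": 0,"rx": 0,"ry": 0,"rz": 0,"grip": 0.3},
  {"x": -25,"y": 10.5,"z": 0,"rx": 0,"ry": 0,"rz": 0,"grip": 0.3},
  {"x": -25,"y": 10.5,"z": 0,"rx": 0,"ry": 0,"rz": 0,"grip": 0.3},
  {"x": -25,"y": 10.5,"z": 0,"rx": 0,"ry": 0,"rz": 0,"grip": 0.3},
  {"x": -25,"y": 10.5,"z": 0,"rx": 0,"ry": 0,"rz": 0,"grip": 0.3},
  {"x": -25,"y": 10.5,"z": 0,"rx": 0,"ry": 0,"rz": 0,"grip": 0.3},
  {"x": -25,"y": 10.5,"z": 0,"rx": 0,"ry": 0,"rz": 0,"grip": 0.3},
  {"x": 0,"y": 0,"z": 0,"rx": 0,"ry": 0,"rz": 0,"grip": 0.3},
  {"x": 0,"y": 0,"z": 0,"rx": 0,"ry": 0,"rz": 0,"grip": 0.3},
  {"x": 0,"y": 0,"z": 0,"rx": 0,"ry": 0,"rz": 0,"grip": 0.3},
  {"x": 0,"y": 0,"z": 0,"rx": 0,"ry": 0,"rz": 0,"grip": 0.3},
])

```text
time_s: 10.65
position: [0.6387, -0.0303, 0.3083]
orientation: [[-0.304, 0.953, -0.0], [0.953, 0.304, 0.0], [0.0, -0.0, -1.0]]
wrist_force: [-0.2, -0.8, 0.4]
gripper_width: 0.0594
```

Run:
```python
from plan import *
from fit import W
plan([.656,-.03,.15],.3075)
cm=camera_model('wrist')
im=save('wrist','w4.png')
b=[.6559,-.0302,.3075]
o=im[:,:,::-1].copy()
for L in [(.057,-.0239,.135),(.057,.0239,.135),(.043,-.0239,.135),(.043,.0239,.135),(-.027,.011,.135),(-.027,-.011,.135),(.0667,.045,.01),(.0667,-.045,.01),(-.0433,.045,.01),(.011,.011,.197),(.011,-.011,.197),(-.011,.011,.197)]:
    uv=proj('wrist',W(b,L),cm)[0]; cv2.drawMarker(o,(int(uv[0]),int(uv[1])),(0,0,255),1,8)
cv2.imwrite('pics/w4o.png',o)
for q in ['picker_handle','picker','stand']: print(q,[(np.round(d['position']).tolist(),round(d['conf'],2)) for d in place_of('wrist',q)[:3]])
```

```text
t 10.65 pos [ 0.6387 -0.0303  0.3083] yaw 0.3089 tilt rx,ry [-4.e-04  3.e-04  1.e+00] | rz 0.0014 (j6 -0.42) then shift mm [ -4.9  16.6 158.3]
picker_handle [([504.0, 241.0], 0.91), ([342.0, 232.0], 0.86)]
picker [([455.0, 205.0], 0.75), ([335.0, 200.0], 0.56)]
stand [([337.0, 192.0], 0.77)]
```

View pics/w4o.png

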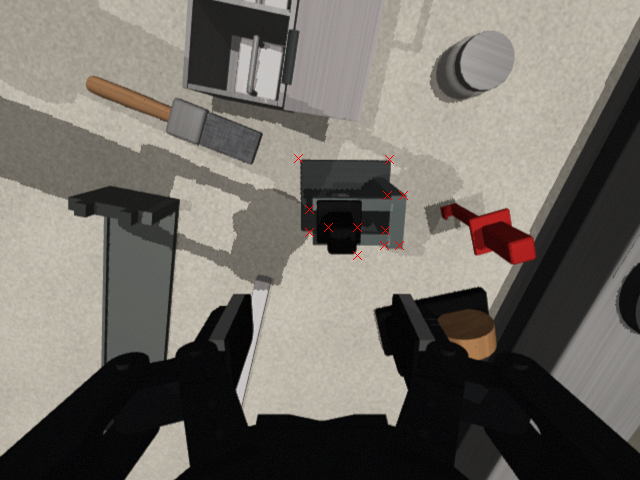

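Run:
```python
from h import *
for f in ['w4']:
    im=cv2.imread('pics/w4.png')[145:270,280:420]
    o=cv2.resize(im,None,fx=5,fy=4.8,interpolation=cv2.INTER_CUBIC); o=cv2.resize(im,None,fx=4.8,fy=4.8,interpolation=cv2.INTER_CUBIC); o=np.clip(o.astype(float)*1.8,0,255).astype('uint8')
    for k in range(0,140,10): cv2.putText(o,str(280+k),(int(k*4.8),8),0,.28,(0,0,255))
    for k in range(0,125,10): cv2.putText(o,str(145+k),(0,int(k*4.8)+4),0,.28,(0,0,255))
    cv2.imwrite('pics/w4c.png',o)
```

```text
(no output)
```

View pics/w4c.png

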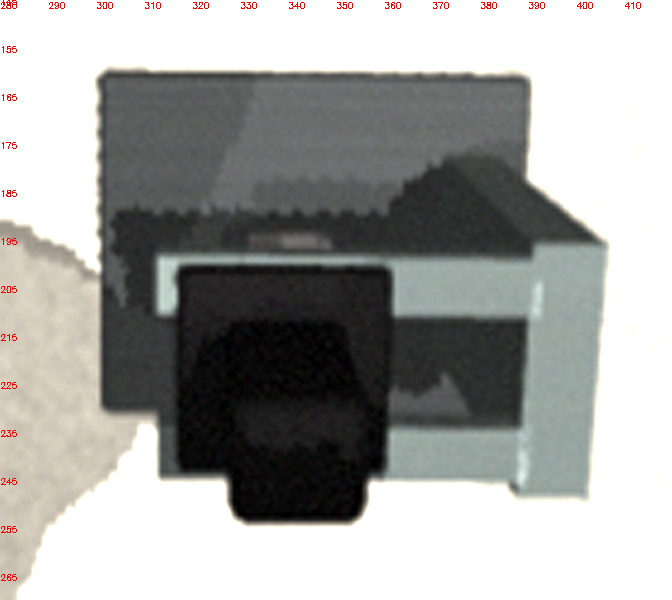

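Run:
```python
from fitw import *
cm=camera_model('wrist')
o=[((391.5,195.6),lambda e:(.043,e[0],.135)),((406.3,195.6),lambda e:(.057,e[0],.135)),((402.3,248.5),lambda e:(.057,-e[0],.135)),((387.3,247.2),lambda e:(.043,-e[0],.135)),
((389.5,211.3),(.043,.011,.135)),((388.5,234.6),(.043,-.011,.135)),((312.7,197.8),lambda e:(-.027,e[2],.135)),((313.3,244.5),lambda e:(-.027,-e[2],.135)),
((300.8,160),lambda e:(e[1]-.055,.045,.01)),((390.2,160.8),lambda e:(e[1]+.055,.045,.01))]
p,r=fitw([(cm,o)],[.656,-.03,.3,.024,.01,.02]); print(p.round(4),r.round(1).tolist())
o=[((317.1,200.6),(-.02,.02,.141)),((361.3,200.6),(.02,.02,.141)),((360.6,242.9),(.02,-.02,.141)),((317.1,242.9),(-.02,-.02,.141))]
p,r=fitw([(cm,o)],[.656,-.03,.3]); print('collar',p.round(4),r.round(1).tolist())
```

```text
[ 0.6595 -0.0307  0.2996  0.0248  0.0099  0.022 ] [[-0.5, 0.2], [0.3, 0.3], [0.1, -0.2], [0.1, 1.0], [0.5, -0.5], [-0.1, -0.5], [0.1, 0.2], [-0.6, 0.2], [-0.7, -0.3], [0.7, -0.2]]
collar [ 0.656  -0.0303  0.3127] [[-0.5, -0.3], [0.7, -0.5], [0.1, 0.4], [-0.2, 0.5]]
```

Run:
```python
from plan import *
plan([.656,-.0304,.153],.306)
```

```text
t 10.85 pos [ 0.6388 -0.0306  0.3086] yaw 0.3089 tilt rx,ry [ 1.e-04 -3.e-04  1.e+00] | rz 0.0029 (j6 -0.42) then shift mm [ -5.   16.4 155.6]
```

play_rows([
  {"x": -2.5,"y": 8.2,"z": 15,"rx": 0,"ry": 0,"rz": 0.003,"grip": 0.3},
  {"x": -2.5,"y": 8.2,"z": 20,"rx": 0,"ry": 0,"rz": 0,"grip": 0.3},
  {"x": 0,"y": 0,"z": 20,"rx": 0,"ry": 0,"rz": 0,"grip": 0.3},
  {"x": 0,"y": 0,"z": 20,"rx": 0,"ry": 0,"rz": 0,"grip": 0.3},
  {"x": 0,"y": 0,"z": 20,"rx": 0,"ry": 0,"rz": 0,"grip": 0.3},
  {"x": 0,"y": 0,"z": 20,"rx": 0,"ry": 0,"rz": 0,"grip": 0.3},
  {"x": 0,"y": 0,"z": 20,"rx": 0,"ry": 0,"rz": 0,"grip": 0.3},
  {"x": 0,"y": 0,"z": 12,"rx": 0,"ry": 0,"rz": 0,"grip": 0.3},
  {"x": 0,"y": 0,"z": 8.6,"rx": 0,"ry": 0,"rz": 0,"grip": 0.3},
  {"x": 0,"y": 0,"z": 0,"rx": 0,"ry": 0,"rz": 0,"grip": 0.3},
  {"x": 0,"y": 0,"z": 0,"rx": 0,"ry": 0,"rz": 0,"grip": 0.3},
  {"x": 0,"y": 0,"z": 0,"rx": 0,"ry": 0,"rz": 0,"grip": 0.3},
])

```text
time_s: 12.05
position: [0.6572, -0.0311, 0.1542]
orientation: [[-0.3, 0.954, 0.003], [0.954, 0.3, -0.0], [-0.001, 0.002, -1.0]]
wrist_force: [-0.4, 0.1, -0.1]
gripper_width: 0.0599
```

Run:
```python
from plan import *
plan([.656,-.0304,.153],.306)
save('wrist','w5.png')
```

```text
t 12.05 pos [ 0.6572 -0.0311  0.1542] yaw 0.305 tilt rx,ry [ 0.001  -0.0023  1.    ] | rz -0.0010 (j6 -0.42) then shift mm [ 1.  -1.   1.2]
```

View pics/w5.png

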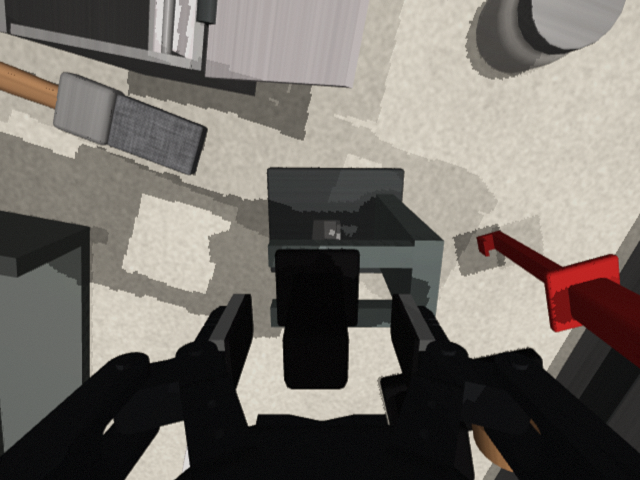

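The handle (317,330) sits between the fingers. I close.

play_rows([
  {"x": 1,"y": -1,"z": 1,"rx": 0,"ry": 0,"rz": 0,"grip": 0.4},
  {"x": 0,"y": 0,"z": 0,"rx": 0,"ry": 0,"rz": 0,"grip": 0.9},
  {"x": 0,"y": 0,"z": 0,"rx": 0,"ry": 0,"rz": 0,"grip": 0.9},
  {"x": 0,"y": 0,"z": 0,"rx": 0,"ry": 0,"rz": 0,"grip": 0.9},
  {"x": 0,"y": 0,"z": 0,"rx": 0,"ry": 0,"rz": 0,"grip": 0.9},
  {"x": 0,"y": 0,"z": 0,"rx": 0,"ry": 0,"rz": 0,"grip": 0.9},
], grip_force=70)

```text
time_s: 12.7
position: [0.6552, -0.0304, 0.1522]
orientation: [[-0.3, 0.954, 0.001], [0.954, 0.3, -0.0], [-0.0, 0.001, -1.0]]
wrist_force: [-0.3, -0.3, 2.2]
gripper_width: 0.0211
```

Run:
```python
from plan import *
plan([.656,-.0304,.153],.306)
s=get_state();print(s['gripper_width'],s['wrist_force'])
```

```text
t 12.7 pos [ 0.6552 -0.0304  0.1522] yaw 0.305 tilt rx,ry [ 3.e-04 -6.e-04  1.e+00] | rz -0.0010 (j6 -0.42) then shift mm [-0.2  0.8 -0.8]
0.021110548237108857 [-0.2880573  -0.33046331  2.20310814]
```

play_rows([
  {"x": 0,"y": 0,"z": -8,"rx": 0,"ry": 0,"rz": 0,"grip": 0.9},
  {"x": 0,"y": 0,"z": -12,"rx": 0,"ry": 0,"rz": 0,"grip": 0.9},
  {"x": 0,"y": 0,"z": -20,"rx": 0,"ry": 0,"rz": 0,"grip": 0.9},
  {"x": 0,"y": 0,"z": -20,"rx": 0,"ry": 0,"rz": 0,"grip": 0.9},
  {"x": 0,"y": 0,"z": -20,"rx": 0,"ry": 0,"rz": 0,"grip": 0.9},
  {"x": 0,"y": 0,"z": -20,"rx": 0,"ry": 0,"rz": 0,"grip": 0.9},
  {"x": 0,"y": 0,"z": -20,"rx": 0,"ry": 0,"rz": 0,"grip": 0.9},
  {"x": 0,"y": 0,"z": -20,"rx": 0,"ry": 0,"rz": 0,"grip": 0.9},
  {"x": 0,"y": 0,"z": -10,"rx": 0,"ry": 0,"rz": 0,"grip": 0.9},
  {"x": 0,"y": 0,"z": 0,"rx": 0,"ry": 0,"rz": 0,"grip": 0.9},
  {"x": 0,"y": 0,"z": 0,"rx": 0,"ry": 0,"rz": 0,"grip": 0.9},
])

```text
time_s: 13.8
position: [0.6546, -0.0303, 0.3013]
orientation: [[-0.3, 0.954, -0.001], [0.954, 0.3, 0.0], [0.0, -0.001, -1.0]]
wrist_force: [-0.2, -0.5, -2.1]
gripper_width: 0.0213
```

Run:
```python
from plan import *
from fit import W
s=get_state(); print(s['gripper_width'],s['wrist_force'])
save('wrist','w6.png'); save('scene','s6.png')
b=[.519,.1818,.125]
t=W(b,(.002-.0225,-.104,.30))[0]; print(t)
plan(t,.125)
plan([.50,-.03,.30],.125)
```

```text
0.02128980464189845 [-0.15245402 -0.4742332  -2.06343307]
[0.51162612 0.07605561 0.3       ]
t 13.9 pos [ 0.654  -0.0302  0.3   ] yaw 0.305 tilt rx,ry [-0.0012  0.0027  1.    ] | rz 0.1800 (j6 -0.42) then shift mm [ 123.2 -128.     0. ]
t 13.9 pos [ 0.654  -0.0302  0.3   ] yaw 0.305 tilt rx,ry [-0.0012  0.0027  1.    ] | rz 0.1800 (j6 -0.42) then shift mm [  19.4 -152.8    0. ]
```

View pics/w6.png

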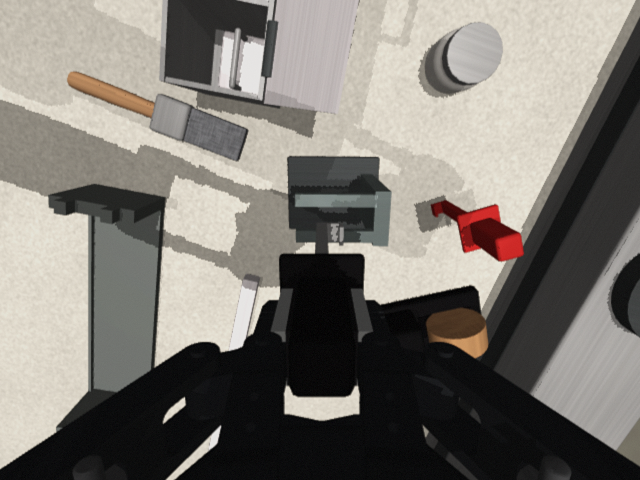

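View pics/s6.png

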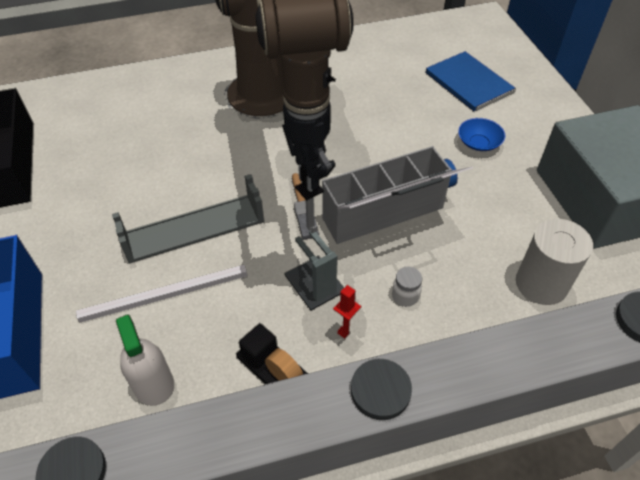

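The picker is held, hook at (337,235) on tool +y. I turn, then go round the lid end to above well 1.

play_rows([
  {"x": 0,"y": 0,"z": -5,"rx": 0,"ry": 0,"rz": 0.09,"grip": 0.9},
  {"x": 0,"y": 0,"z": -5,"rx": 0,"ry": 0,"rz": 0.09,"grip": 0.9},
  {"x": 3,"y": -22,"z": 0,"rx": 0,"ry": 0,"rz": 0,"grip": 0.9},
  {"x": 3,"y": -22,"z": 0,"rx": 0,"ry": 0,"rz": 0,"grip": 0.9},
  {"x": 3,"y": -22,"z": 0,"rx": 0,"ry": 0,"rz": 0,"grip": 0.9},
  {"x": 3,"y": -22,"z": 0,"rx": 0,"ry": 0,"rz": 0,"grip": 0.9},
  {"x": 3,"y": -22,"z": 0,"rx": 0,"ry": 0,"rz": 0,"grip": 0.9},
  {"x": 3,"y": -22,"z": 0,"rx": 0,"ry": 0,"rz": 0,"grip": 0.9},
  {"x": 18,"y": -10,"z": 0,"rx": 0,"ry": 0,"rz": 0,"grip": 0.9},
  {"x": 22,"y": 3,"z": 0,"rx": 0,"ry": 0,"rz": 0,"grip": 0.9},
  {"x": 22,"y": 3,"z": 0,"rx": 0,"ry": 0,"rz": 0,"grip": 0.9},
  {"x": 22,"y": 4,"z": 0,"rx": 0,"ry": 0,"rz": 0,"grip": 0.9},
  {"x": 21,"y": 4,"z": 0,"rx": 0,"ry": 0,"rz": 0,"grip": 0.9},
  {"x": 0,"y": 0,"z": 0,"rx": 0,"ry": 0,"rz": 0,"grip": 0.9},
  {"x": 0,"y": 0,"z": 0,"rx": 0,"ry": 0,"rz": 0,"grip": 0.9},
  {"x": 0,"y": 0,"z": 0,"rx": 0,"ry": 0,"rz": 0,"grip": 0.9},
  {"x": 0,"y": 0,"z": 0,"rx": 0,"ry": 0,"rz": 0,"grip": 0.9},
])

```text
time_s: 15.6
position: [0.5125, 0.0751, 0.3116]
orientation: [[-0.124, 0.992, -0.0], [0.992, 0.124, -0.0], [-0.0, -0.0, -1.0]]
wrist_force: [0.3, -0.1, -1.2]
gripper_width: 0.0212
```

Run:
```python
from plan import *
from fit import W
b=[.519,.1818,.125]
t=W(b,(.002-.0225,-.104,.30))[0]; print(t)
plan(t,.125)
cm=camera_model('wrist')
im=save('wrist','w7.png')
o=im[:,:,::-1].copy()
for L in [(.002,-.104+.025,.065),(.002,-.104-.025,.065),(.0,-.036+.025,.065),(.0,-.036-.025,.065),(-.004,.034+.025,.065),(-.004,.034-.025,.065),(-.042,-.138,.13),(.042,-.138,.13),(-.042,.138,.13),(.042,.138,.13)]:
    uv=proj('wrist',W(b,L),cm)[0]; cv2.drawMarker(o,(int(uv[0]),int(uv[1])),(0,0,255),1,8)
cv2.imwrite('pics/w7o.png',o)
```

```text
[0.51162612 0.07605561 0.3       ]
t 15.6 pos [0.5125 0.0751 0.3116] yaw 0.1241 tilt rx,ry [2.e-04 4.e-04 1.e+00] | rz -0.0009 (j6 -0.06) then shift mm [ 1.  -0.8 11.6]
```

View pics/w7o.png

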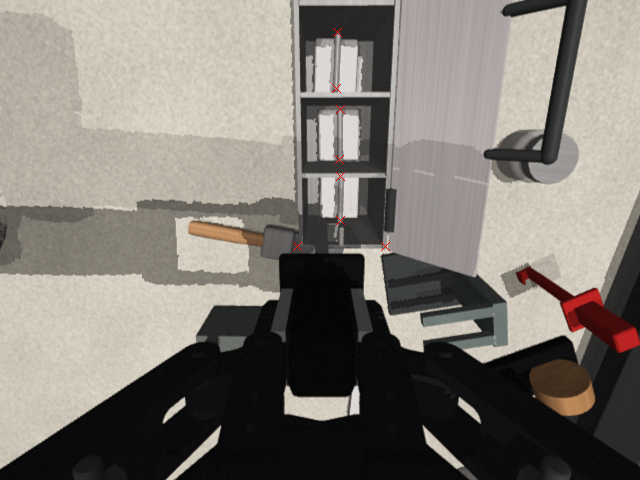

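Predicted crossbar ends line up with the picture, for example filter 1 at (340,176)–(340,220). I lower the hook into well 1.

play_rows([
  {"x": 1,"y": -1,"z": 15,"rx": 0,"ry": 0,"rz": 0,"grip": 0.9},
  {"x": 0,"y": 0,"z": 20,"rx": 0,"ry": 0,"rz": 0,"grip": 0.9},
  {"x": 0,"y": 0,"z": 20,"rx": 0,"ry": 0,"rz": 0,"grip": 0.9},
  {"x": 0,"y": 0,"z": 20,"rx": 0,"ry": 0,"rz": 0,"grip": 0.9},
  {"x": 0,"y": 0,"z": 20,"rx": 0,"ry": 0,"rz": 0,"grip": 0.9},
  {"x": 0,"y": 0,"z": 15,"rx": 0,"ry": 0,"rz": 0,"grip": 0.9},
  {"x": 0,"y": 0,"z": 0,"rx": 0,"ry": 0,"rz": 0,"grip": 0.9},
  {"x": 0,"y": 0,"z": 0,"rx": 0,"ry": 0,"rz": 0,"grip": 0.9},
  {"x": 0,"y": 0,"z": 0,"rx": 0,"ry": 0,"rz": 0,"grip": 0.9},
])

```text
time_s: 16.55
position: [0.5122, 0.0765, 0.2026]
orientation: [[-0.124, 0.992, 0.002], [0.992, 0.124, 0.0], [-0.0, 0.002, -1.0]]
wrist_force: [0.5, 0.8, -0.8]
gripper_width: 0.0212
```

Run:
```python
from plan import *
plan([0.5116,.0761,.163],.125)
im=save('wrist','w8.png',(240,120,440,320),4)
```

```text
t 16.55 pos [0.5122 0.0765 0.2026] yaw 0.1247 tilt rx,ry [ 1.0e-04 -1.7e-03  1.0e+00] | rz -0.0003 (j6 -0.06) then shift mm [-0.3 -0.7 39.6]
```

View pics/w8.png

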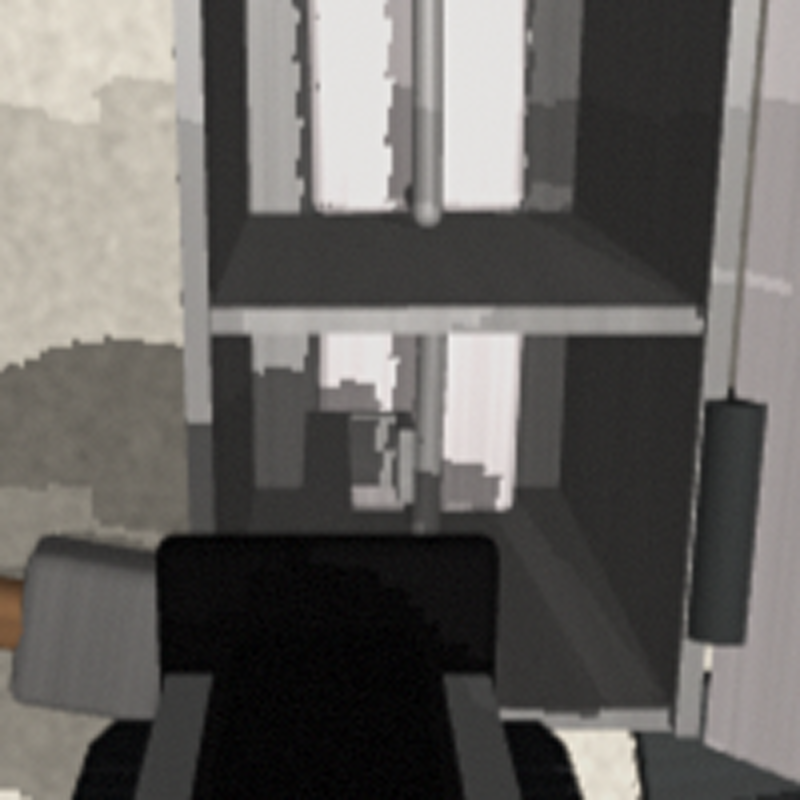

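The lip's edge (343,232) is just left of the crossbar (347,230). I shift 2 mm further away and descend.

play_rows([
  {"x": 0,"y": -2.5,"z": 0,"rx": 0,"ry": 0,"rz": 0,"grip": 0.9},
  {"x": 0,"y": 0,"z": 10,"rx": 0,"ry": 0,"rz": 0,"grip": 0.9},
  {"x": 0,"y": 0,"z": 10,"rx": 0,"ry": 0,"rz": 0,"grip": 0.9},
  {"x": 0,"y": 0,"z": 10,"rx": 0,"ry": 0,"rz": 0,"grip": 0.9},
  {"x": 0,"y": 0,"z": 9,"rx": 0,"ry": 0,"rz": 0,"grip": 0.9},
  {"x": 0,"y": 0,"z": 0,"rx": 0,"ry": 0,"rz": 0,"grip": 0.9},
  {"x": 0,"y": 0,"z": 0,"rx": 0,"ry": 0,"rz": 0,"grip": 0.9},
  {"x": 0,"y": 0,"z": 0,"rx": 0,"ry": 0,"rz": 0,"grip": 0.9},
])

```text
time_s: 17.4
position: [0.5094, 0.0763, 0.1631]
orientation: [[-0.125, 0.992, 0.001], [0.992, 0.125, 0.0], [-0.0, 0.001, -1.0]]
wrist_force: [0.2, -1.4, -0.8]
gripper_width: 0.0215
```

Run:
```python
from plan import *
plan([0.5116,.0761,.163],.125)
print(get_state()['wrist_force'])
im=save('wrist','w9.png',(240,120,440,320),4)
```

```text
t 17.4 pos [0.5094 0.0763 0.1631] yaw 0.125 tilt rx,ry [ 0.e+00 -7.e-04  1.e+00] | rz -0.0000 (j6 -0.06) then shift mm [-0.5  2.1  0.1]
[ 0.15120359 -1.3756139  -0.75804936]
```

View pics/w9.png

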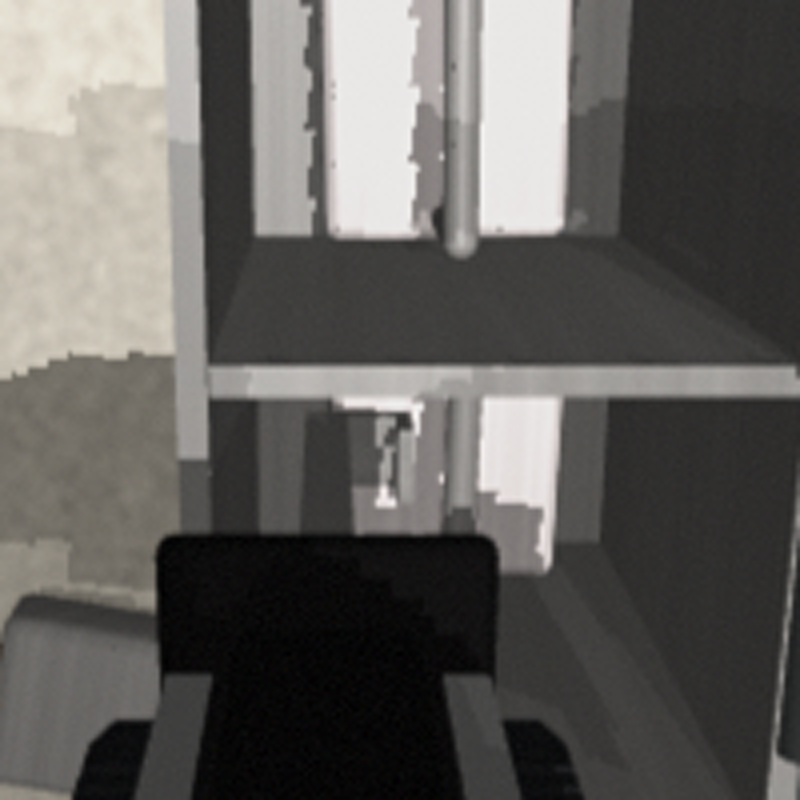

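Lip clear of the crossbar by about 7 mm. I slide the hook +14.5 mm under the bar and raise slightly.

play_rows([
  {"x": 0,"y": 5,"z": 0,"rx": 0,"ry": 0,"rz": 0,"grip": 0.9},
  {"x": 0,"y": 5,"z": 0,"rx": 0,"ry": 0,"rz": 0,"grip": 0.9},
  {"x": 0,"y": 4.5,"z": 0,"rx": 0,"ry": 0,"rz": 0,"grip": 0.9},
  {"x": 0,"y": 0,"z": 0,"rx": 0,"ry": 0,"rz": 0,"grip": 0.9},
  {"x": 0,"y": 0,"z": -6,"rx": 0,"ry": 0,"rz": 0,"grip": 0.9},
  {"x": 0,"y": 0,"z": -6,"rx": 0,"ry": 0,"rz": 0,"grip": 0.9},
  {"x": 0,"y": 0,"z": -6,"rx": 0,"ry": 0,"rz": 0,"grip": 0.9},
  {"x": 0,"y": 0,"z": -6,"rx": 0,"ry": 0,"rz": 0,"grip": 0.9},
  {"x": 0,"y": 0,"z": -6,"rx": 0,"ry": 0,"rz": 0,"grip": 0.9},
  {"x": 0,"y": 0,"z": 0,"rx": 0,"ry": 0,"rz": 0,"grip": 0.9},
  {"x": 0,"y": 0,"z": 0,"rx": 0,"ry": 0,"rz": 0,"grip": 0.9},
])

```text
time_s: 18.55
position: [0.5234, 0.0781, 0.1929]
orientation: [[-0.125, 0.992, 0.0], [0.992, 0.125, 0.0], [-0.0, 0.0, -1.0]]
wrist_force: [0.4, -0.2, -3.1]
gripper_width: 0.0209
```

Run:
```python
from plan import *
plan([0.5116,.0761,.163],.125)
print(get_state()['wrist_force'])
im=save('wrist','w10.png',(240,120,440,320),4)
```

```text
t 18.55 pos [0.5234 0.0781 0.1929] yaw 0.125 tilt rx,ry [ 0.e+00 -3.e-04  1.e+00] | rz 0.0000 (j6 -0.06) then shift mm [ -0.5 -11.9  29.9]
[ 0.36836288 -0.20996867 -3.0887786 ]
```

View pics/w10.png

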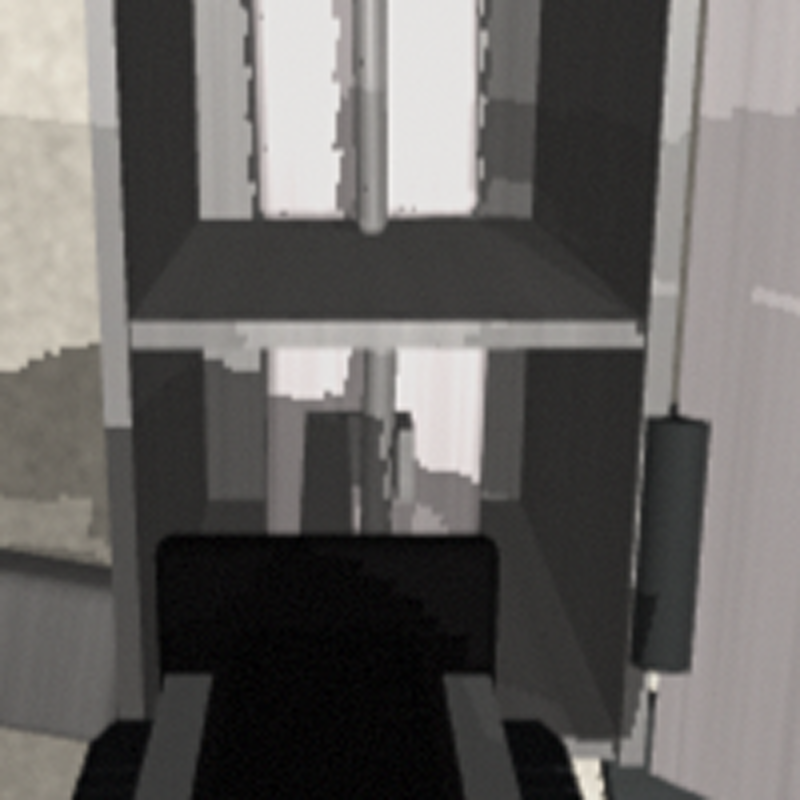

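Fz changed by about −2 N, so the filter hangs in the hook (bar in trough at (334,230)). I lift it out.

play_rows([
  {"x": 0,"y": 0,"z": -8,"rx": 0,"ry": 0,"rz": 0,"grip": 0.9},
  {"x": 0,"y": 0,"z": -14,"rx": 0,"ry": 0,"rz": 0,"grip": 0.9},
  {"x": 0,"y": 0,"z": -18,"rx": 0,"ry": 0,"rz": 0,"grip": 0.9},
  {"x": 0,"y": 0,"z": -18,"rx": 0,"ry": 0,"rz": 0,"grip": 0.9},
  {"x": 0,"y": 0,"z": -18,"rx": 0,"ry": 0,"rz": 0,"grip": 0.9},
  {"x": 0,"y": 0,"z": -18,"rx": 0,"ry": 0,"rz": 0,"grip": 0.9},
  {"x": 0,"y": 0,"z": -18,"rx": 0,"ry": 0,"rz": 0,"grip": 0.9},
  {"x": 0,"y": 0,"z": -18,"rx": 0,"ry": 0,"rz": 0,"grip": 0.9},
  {"x": 0,"y": 0,"z": -10,"rx": 0,"ry": 0,"rz": 0,"grip": 0.9},
  {"x": 0,"y": 0,"z": -4,"rx": 0,"ry": 0,"rz": 0,"grip": 0.9},
  {"x": 0,"y": 0,"z": 0,"rx": 0,"ry": 0,"rz": 0,"grip": 0.9},
])

```text
time_s: 19.7
position: [0.5236, 0.0781, 0.3375]
orientation: [[-0.125, 0.992, 0.001], [0.992, 0.125, 0.0], [-0.0, 0.001, -1.0]]
wrist_force: [-0.3, 0.4, -3.5]
gripper_width: 0.0211
```

Run:
```python
from plan import *
from fit import W
cr=[.4446,-.2606,.1174]
t=W(cr,(-.0085,-.100,.335))[0]; print(t)
plan(t,.117)
im=save('wrist','w11.png'); save('scene','s11.png')
```

```text
[ 0.44787156 -0.36090726  0.335     ]
t 19.7 pos [0.5236 0.0781 0.3375] yaw 0.125 tilt rx,ry [ 0.     -0.0012  1.    ] | rz 0.0080 (j6 -0.06) then shift mm [-427.2 -126.5    2.5]
```

View pics/s11.png

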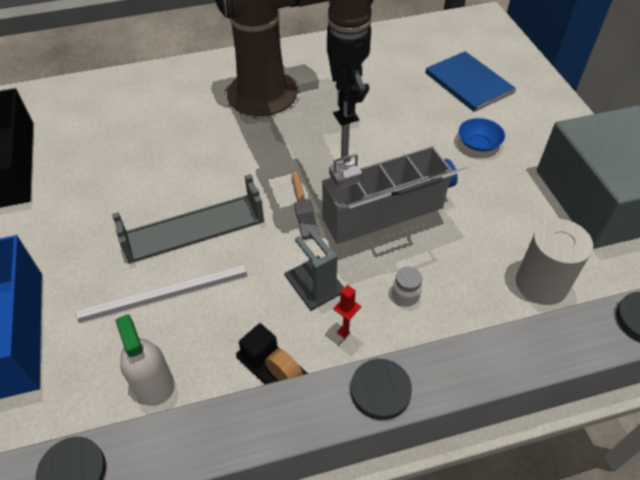

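Filter 1 hangs free at (345,170) in the scene view. I carry it to the cradle.

play_rows([
  {"x": -8,"y": -2.4,"z": 0,"rx": 0,"ry": 0,"rz": 0.008,"grip": 0.9},
  {"x": -16,"y": -4.7,"z": 0,"rx": 0,"ry": 0,"rz": 0,"grip": 0.9},
  {"x": -24,"y": -7.1,"z": 0,"rx": 0,"ry": 0,"rz": 0,"grip": 0.9},
  {"x": -24,"y": -7.1,"z": 0,"rx": 0,"ry": 0,"rz": 0,"grip": 0.9},
  {"x": -24,"y": -7.1,"z": 0,"rx": 0,"ry": 0,"rz": 0,"grip": 0.9},
  {"x": -24,"y": -7.1,"z": 0,"rx": 0,"ry": 0,"rz": 0,"grip": 0.9},
  {"x": -24,"y": -7.1,"z": 0,"rx": 0,"ry": 0,"rz": 0,"grip": 0.9},
  {"x": -24,"y": -7.1,"z": 0,"rx": 0,"ry": 0,"rz": 0,"grip": 0.9},
  {"x": -24,"y": -7.1,"z": 0,"rx": 0,"ry": 0,"rz": 0,"grip": 0.9},
  {"x": -24,"y": -7.1,"z": 0,"rx": 0,"ry": 0,"rz": 0,"grip": 0.9},
  {"x": -24,"y": -7.1,"z": 0,"rx": 0,"ry": 0,"rz": 0,"grip": 0.9},
  {"x": -24,"y": -7.1,"z": 0,"rx": 0,"ry": 0,"rz": 0,"grip": 0.9},
  {"x": -24,"y": -7.1,"z": 0,"rx": 0,"ry": 0,"rz": 0,"grip": 0.9},
  {"x": -24,"y": -7.1,"z": 0,"rx": 0,"ry": 0,"rz": 0,"grip": 0.9},
  {"x": -24,"y": -7.1,"z": 0,"rx": 0,"ry": 0,"rz": 0,"grip": 0.9},
  {"x": -24,"y": -7.1,"z": 0,"rx": 0,"ry": 0,"rz": 0,"grip": 0.9},
  {"x": -24,"y": -7.1,"z": 0,"rx": 0,"ry": 0,"rz": 0,"grip": 0.9},
  {"x": -24,"y": -7.1,"z": 0,"rx": 0,"ry": 0,"rz": 0,"grip": 0.9},
  {"x": -12,"y": -3.6,"z": 0,"rx": 0,"ry": 0,"rz": 0,"grip": 0.9},
  {"x": -7,"y": -2,"z": 0,"rx": 0,"ry": 0,"rz": 0,"grip": 0.9},
])

```text
time_s: 21.8
position: [0.447, -0.3616, 0.3359]
orientation: [[-0.115, 0.993, -0.001], [0.993, 0.115, 0.001], [0.002, -0.001, -1.0]]
wrist_force: [-0.3, -0.1, -2.8]
gripper_width: 0.0212
```

play_rows([
  {"x": 0,"y": 0,"z": 0,"rx": 0,"ry": 0,"rz": 0,"grip": 0.9},
  {"x": 0,"y": 0,"z": 0,"rx": 0,"ry": 0,"rz": 0,"grip": 0.9},
  {"x": 0,"y": 0,"z": 0,"rx": 0,"ry": 0,"rz": 0,"grip": 0.9},
  {"x": 0,"y": 0,"z": 0,"rx": 0,"ry": 0,"rz": 0,"grip": 0.9},
  {"x": 0,"y": 0,"z": 0,"rx": 0,"ry": 0,"rz": 0,"grip": 0.9},
])

```text
time_s: 22.3
position: [0.4481, -0.3601, 0.3369]
orientation: [[-0.118, 0.993, 0.0], [0.993, 0.118, -0.0], [-0.0, 0.0, -1.0]]
wrist_force: [0.5, 0.2, -2.9]
gripper_width: 0.021
```

Run:
```python
from plan import *
from fit import W
cr=[.4446,-.2606,.1174]
t=W(cr,(-.0085,-.100,.335))[0]; print(t)
plan(t,.117)
cm=camera_model('wrist')
im=save('wrist','w12.png'); save('scene','s12.png')
o=im[:,:,::-1].copy()
for L in [(s*.017,e*.153+f*.007,.078) for s in(-1,1) for e in (-1,1) for f in (-1,1)]+[(s*.04,e*.146,.006) for s in(-1,1) for e in (-1,1)]:
    uv=proj('wrist',W(cr,L),cm)[0]; cv2.drawMarker(o,(int(uv[0]),int(uv[1])),(0,0,255),1,8)
cv2.imwrite('pics/w12o.png',o)
```

```text
[ 0.44787156 -0.36090726  0.335     ]
t 22.3 pos [ 0.4481 -0.3601  0.3369] yaw 0.1179 tilt rx,ry [ 1.e-04 -2.e-04  1.e+00] | rz 0.0009 (j6 -0.87) then shift mm [-0.7 -0.3  1.9]
```

View pics/w12o.png

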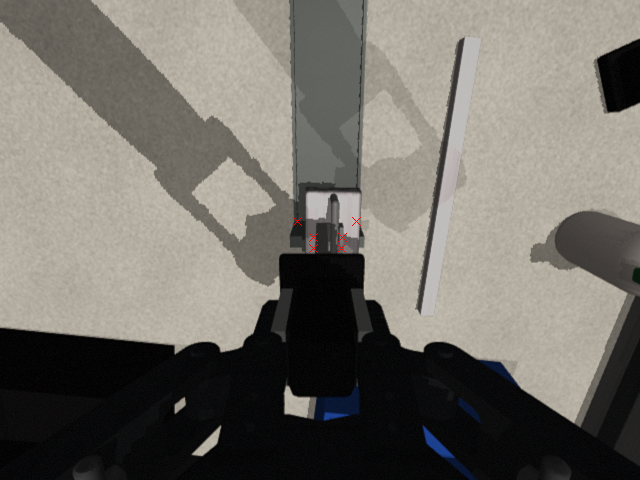

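View pics/s12.png

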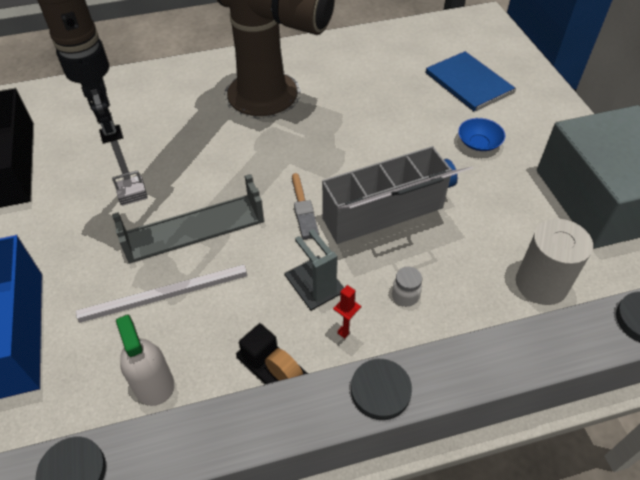

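Filter 1 hangs over the cradle, and the tray edges at columns 296 and 359 match the prediction. I lower it.

play_rows([
  {"x": -1,"y": 0,"z": 12,"rx": 0,"ry": 0,"rz": 0,"grip": 0.9},
  {"x": 0,"y": 0,"z": 20,"rx": 0,"ry": 0,"rz": 0,"grip": 0.9},
  {"x": 0,"y": 0,"z": 20,"rx": 0,"ry": 0,"rz": 0,"grip": 0.9},
  {"x": 0,"y": 0,"z": 20,"rx": 0,"ry": 0,"rz": 0,"grip": 0.9},
  {"x": 0,"y": 0,"z": 20,"rx": 0,"ry": 0,"rz": 0,"grip": 0.9},
  {"x": 0,"y": 0,"z": 20,"rx": 0,"ry": 0,"rz": 0,"grip": 0.9},
  {"x": 0,"y": 0,"z": 14,"rx": 0,"ry": 0,"rz": 0,"grip": 0.9},
  {"x": 0,"y": 0,"z": 8,"rx": 0,"ry": 0,"rz": 0,"grip": 0.9},
  {"x": 0,"y": 0,"z": 0,"rx": 0,"ry": 0,"rz": 0,"grip": 0.9},
  {"x": 0,"y": 0,"z": 0,"rx": 0,"ry": 0,"rz": 0,"grip": 0.9},
  {"x": 0,"y": 0,"z": 0,"rx": 0,"ry": 0,"rz": 0,"grip": 0.9},
])

```text
time_s: 23.5
position: [0.4488, -0.3624, 0.2041]
orientation: [[-0.117, 0.993, 0.002], [0.993, 0.117, -0.002], [-0.002, 0.002, -1.0]]
wrist_force: [0.7, -0.3, -3.0]
gripper_width: 0.0213
```

Run:
```python
from plan import *
from fit import W
cr=[.4446,-.2606,.1174]
t=W(cr,(-.0085,-.100,.1635))[0]
plan(t,.117)
im=save('wrist','w13.png'); save('scene','s13.png',(80,120,280,270),4)
```

```text
t 23.5 pos [ 0.4488 -0.3624  0.2041] yaw 0.1169 tilt rx,ry [ 0.002  -0.0017  1.    ] | rz -0.0001 (j6 -0.87) then shift mm [ 1.6 -0.7 40.6]
```

View pics/w13.png

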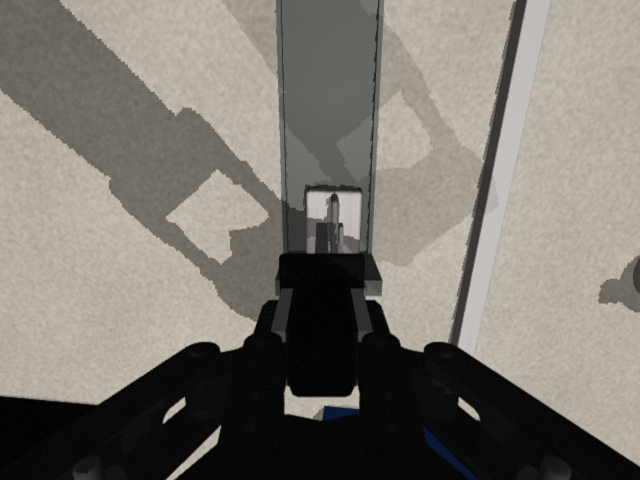

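View pics/s13.png

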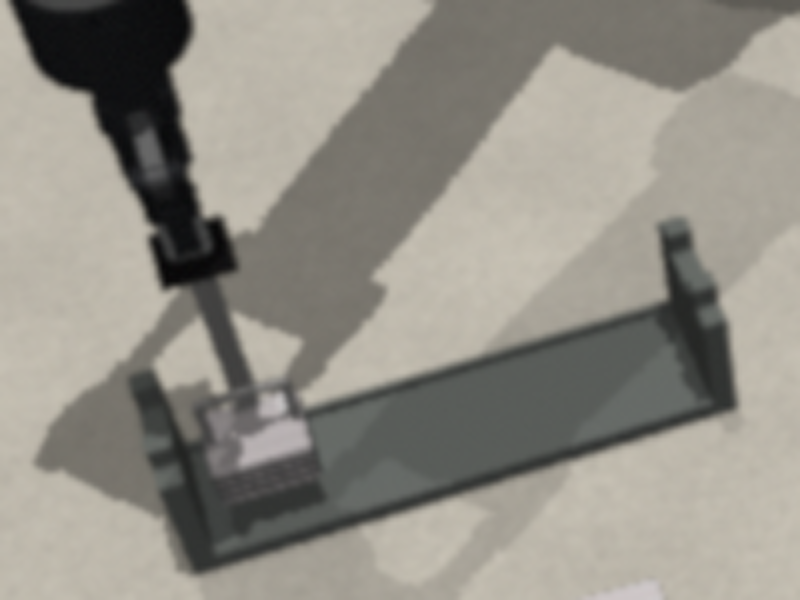

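The filter is level and above the tray near its -y end. I lower until it stands and the hook is free, then back off.

play_rows([
  {"x": 1.5,"y": 0,"z": 8,"rx": 0,"ry": 0,"rz": 0,"grip": 0.9},
  {"x": 0,"y": 0,"z": 8,"rx": 0,"ry": 0,"rz": 0,"grip": 0.9},
  {"x": 0,"y": 0,"z": 5,"rx": 0,"ry": 0,"rz": 0,"grip": 0.9},
  {"x": 0,"y": 0,"z": 5,"rx": 0,"ry": 0,"rz": 0,"grip": 0.9},
  {"x": 0,"y": 0,"z": 5,"rx": 0,"ry": 0,"rz": 0,"grip": 0.9},
  {"x": 0,"y": 0,"z": 5,"rx": 0,"ry": 0,"rz": 0,"grip": 0.9},
  {"x": 0,"y": 0,"z": 4.5,"rx": 0,"ry": 0,"rz": 0,"grip": 0.9},
  {"x": 0,"y": 0,"z": 0,"rx": 0,"ry": 0,"rz": 0,"grip": 0.9},
  {"x": 0,"y": 0,"z": 0,"rx": 0,"ry": 0,"rz": 0,"grip": 0.9},
  {"x": 0,"y": 0,"z": 0,"rx": 0,"ry": 0,"rz": 0,"grip": 0.9},
])

```text
time_s: 24.6
position: [0.448, -0.3604, 0.1626]
orientation: [[-0.117, 0.993, 0.0], [0.993, 0.117, -0.0], [-0.0, 0.0, -1.0]]
wrist_force: [-0.5, 0.1, -0.0]
gripper_width: 0.0216
```

Run:
```python
from plan import *
from fit import W
cr=[.4446,-.2606,.1174]
t=W(cr,(-.0085,-.100,.1635))[0]
plan(t,.117)
print(get_state()['wrist_force'])
im=save('wrist','w14.png',(240,120,440,320),3)
```

```text
t 24.6 pos [ 0.448  -0.3604  0.1626] yaw 0.117 tilt rx,ry [ 5.e-04 -4.e-04  1.e+00] | rz 0.0000 (j6 -0.87) then shift mm [-0.5 -0.2 -0.9]
[-0.45765196  0.08144573 -0.0343647 ]
```

View pics/w14.png

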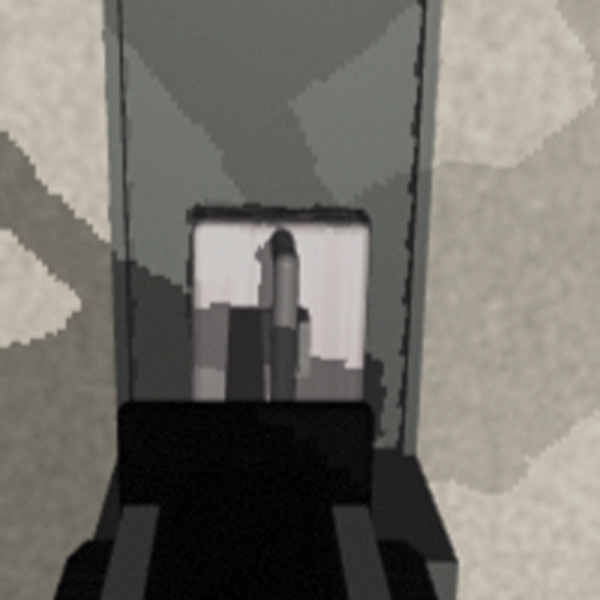

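play_rows([
  {"x": 0,"y": 0,"z": -1,"rx": 0,"ry": 0,"rz": 0,"grip": 0.9},
  {"x": 0,"y": -4,"z": 0,"rx": 0,"ry": 0,"rz": 0,"grip": 0.9},
  {"x": 0,"y": -5,"z": 0,"rx": 0,"ry": 0,"rz": 0,"grip": 0.9},
  {"x": 0,"y": -5,"z": 0,"rx": 0,"ry": 0,"rz": 0,"grip": 0.9},
  {"x": 0,"y": -4,"z": 0,"rx": 0,"ry": 0,"rz": 0,"grip": 0.9},
  {"x": 0,"y": 0,"z": 0,"rx": 0,"ry": 0,"rz": 0,"grip": 0.9},
  {"x": 0,"y": 0,"z": 0,"rx": 0,"ry": 0,"rz": 0,"grip": 0.9},
])

```text
time_s: 25.35
position: [0.4298, -0.3624, 0.1633]
orientation: [[-0.116, 0.993, 0.0], [0.993, 0.116, -0.0], [-0.0, 0.0, -1.0]]
wrist_force: [-0.3, -1.2, -1.7]
gripper_width: 0.0214
```

Run:
```python
from plan import *
from fit import W
plan([.448,-.36,.16],.117)
print(get_state()['wrist_force'])
im=save('wrist','w15.png',(240,120,440,320),3)
```

```text
t 25.35 pos [ 0.4298 -0.3624  0.1633] yaw 0.1165 tilt rx,ry [ 1.e-04 -2.e-04  1.e+00] | rz -0.0005 (j6 -0.89) then shift mm [ 0.3 18.4  3.3]
[-0.2998406  -1.1659711  -1.68568528]
```

View pics/w15.png

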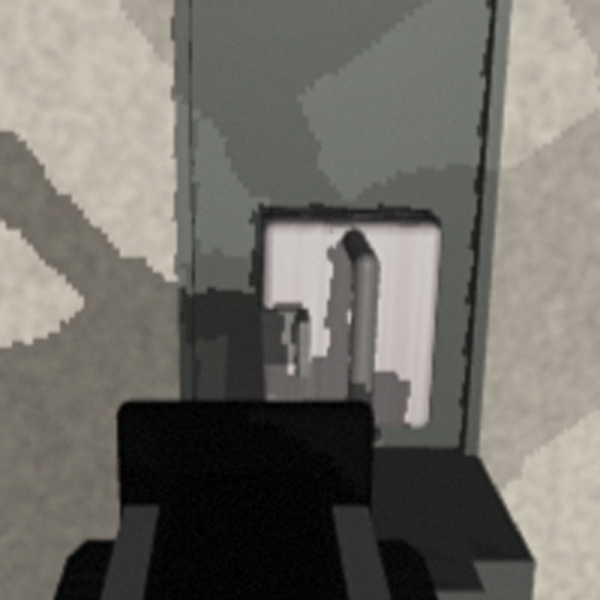

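Filter 1 stands free of the hook (lip at (342,235), bar at (362,230)). I rise and go back to well 2.

Run:
```python
from plan import *
from fit import W
b=[.519,.1818,.125]
plan(W(b,(-.0245,-.036,.30))[0],.125)
```

```text
t 25.4 pos [ 0.43   -0.3624  0.1634] yaw 0.1168 tilt rx,ry [ 2.e-04 -3.e-04  1.e+00] | rz -0.0082 (j6 -0.89) then shift mm [ 492.9  131.7 -136.6]
```

play_rows([
  {"x": 0,"y": 0,"z": -12,"rx": 0,"ry": 0,"rz": -0.008,"grip": 0.9},
  {"x": 0,"y": 0,"z": -20,"rx": 0,"ry": 0,"rz": 0,"grip": 0.9},
  {"x": 0,"y": 0,"z": -25,"rx": 0,"ry": 0,"rz": 0,"grip": 0.9},
  {"x": 0,"y": 0,"z": -25,"rx": 0,"ry": 0,"rz": 0,"grip": 0.9},
  {"x": 0,"y": 0,"z": -25,"rx": 0,"ry": 0,"rz": 0,"grip": 0.9},
  {"x": 0,"y": 0,"z": -25,"rx": 0,"ry": 0,"rz": 0,"grip": 0.9},
  {"x": 0,"y": 0,"z": -5,"rx": 0,"ry": 0,"rz": 0,"grip": 0.9},
  {"x": 20,"y": 5.3,"z": 0,"rx": 0,"ry": 0,"rz": 0,"grip": 0.9},
  {"x": 39.5,"y": 10.5,"z": 0,"rx": 0,"ry": 0,"rz": 0,"grip": 0.9},
  {"x": 39.5,"y": 10.5,"z": 0,"rx": 0,"ry": 0,"rz": 0,"grip": 0.9},
  {"x": 39.5,"y": 10.5,"z": 0,"rx": 0,"ry": 0,"rz": 0,"grip": 0.9},
  {"x": 39.5,"y": 10.5,"z": 0,"rx": 0,"ry": 0,"rz": 0,"grip": 0.9},
  {"x": 39.5,"y": 10.5,"z": 0,"rx": 0,"ry": 0,"rz": 0,"grip": 0.9},
  {"x": 39.5,"y": 10.5,"z": 0,"rx": 0,"ry": 0,"rz": 0,"grip": 0.9},
  {"x": 39.5,"y": 10.5,"z": 0,"rx": 0,"ry": 0,"rz": 0,"grip": 0.9},
  {"x": 39.5,"y": 10.5,"z": 0,"rx": 0,"ry": 0,"rz": 0,"grip": 0.9},
  {"x": 39.5,"y": 10.5,"z": 0,"rx": 0,"ry": 0,"rz": 0,"grip": 0.9},
  {"x": 39.5,"y": 10.5,"z": 0,"rx": 0,"ry": 0,"rz": 0,"grip": 0.9},
  {"x": 39.5,"y": 10.5,"z": 0,"rx": 0,"ry": 0,"rz": 0,"grip": 0.9},
  {"x": 38.4,"y": 11,"z": 0,"rx": 0,"ry": 0,"rz": 0,"grip": 0.9},
])

```text
time_s: 27.4
position: [0.4987, 0.145, 0.2996]
orientation: [[-0.125, 0.992, -0.001], [0.992, 0.125, -0.0], [-0.0, -0.001, -1.0]]
wrist_force: [0.4, -0.7, -1.2]
gripper_width: 0.0212
```

play_rows([
  {"x": 0,"y": 0,"z": 0,"rx": 0,"ry": 0,"rz": 0,"grip": 0.9},
  {"x": 0,"y": 0,"z": 0,"rx": 0,"ry": 0,"rz": 0,"grip": 0.9},
  {"x": 0,"y": 0,"z": 0,"rx": 0,"ry": 0,"rz": 0,"grip": 0.9},
  {"x": 0,"y": 0,"z": 0,"rx": 0,"ry": 0,"rz": 0,"grip": 0.9},
])

```text
time_s: 27.8
position: [0.4991, 0.142, 0.3]
orientation: [[-0.123, 0.992, -0.001], [0.992, 0.123, -0.0], [-0.0, -0.001, -1.0]]
wrist_force: [0.5, -0.7, -2.1]
gripper_width: 0.021
```

Run:
```python
from plan import *
from fit import W
b=[.519,.1818,.125]
plan(W(b,(-.0245,-.036,.30))[0],.125)
cm=camera_model('wrist')
im=save('wrist','w16.png')
o=im[:,:,::-1].copy()
for L in [(.0,-.036+.025,.065),(.0,-.036-.025,.065),(-.004,.034+.025,.065),(-.004,.034-.025,.065),(-.042,-.138,.13),(.042,-.138,.13),(-.042,.138,.13),(.042,.138,.13)]:
    uv=proj('wrist',W(b,L),cm)[0]; cv2.drawMarker(o,(int(uv[0]),int(uv[1])),(0,0,255),1,8)
cv2.imwrite('pics/w16o.png',cv2.resize(o[0:320,240:440],None,fx=2.5,fy=1.8))
save('scene','s16.png')
```

```text
t 27.8 pos [0.4991 0.142  0.3   ] yaw 0.1235 tilt rx,ry [4.e-04 6.e-04 1.e+00] | rz -0.0015 (j6 0.07) then shift mm [1.  0.3 0. ]
```

View pics/w16o.png

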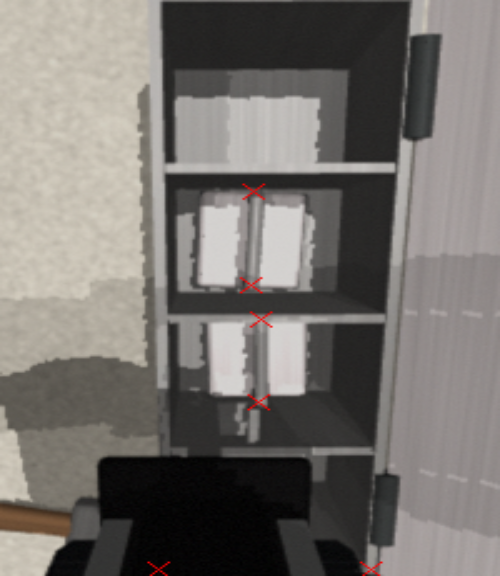

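View pics/s16.png

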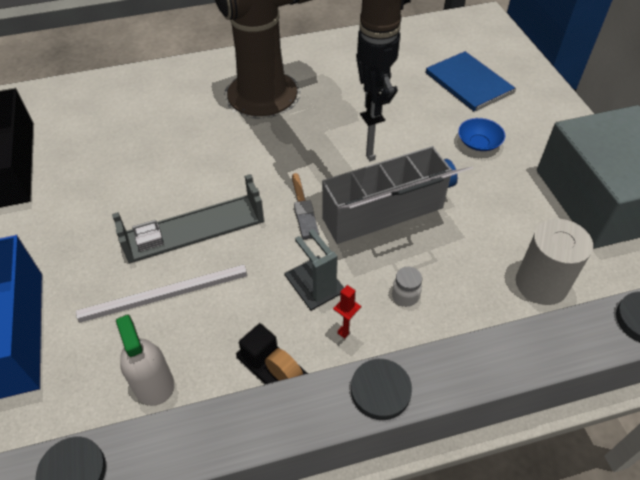

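Filter 1 stands in the cradle at (147,235), and filter 2's crossbar matches the prediction. I lower into well 2.

play_rows([
  {"x": 1,"y": 0,"z": 15,"rx": 0,"ry": 0,"rz": -0.0015,"grip": 0.9},
  {"x": 0,"y": 0,"z": 20,"rx": 0,"ry": 0,"rz": 0,"grip": 0.9},
  {"x": 0,"y": 0,"z": 20,"rx": 0,"ry": 0,"rz": 0,"grip": 0.9},
  {"x": 0,"y": 0,"z": 20,"rx": 0,"ry": 0,"rz": 0,"grip": 0.9},
  {"x": 0,"y": 0,"z": 20,"rx": 0,"ry": 0,"rz": 0,"grip": 0.9},
  {"x": 0,"y": 0,"z": 12,"rx": 0,"ry": 0,"rz": 0,"grip": 0.9},
  {"x": 0,"y": 0,"z": 10,"rx": 0,"ry": 0,"rz": 0,"grip": 0.9},
  {"x": 0,"y": 0,"z": 10,"rx": 0,"ry": 0,"rz": 0,"grip": 0.9},
  {"x": 0,"y": 0,"z": 9.5,"rx": 0,"ry": 0,"rz": 0,"grip": 0.9},
  {"x": 0,"y": 0,"z": 0,"rx": 0,"ry": 0,"rz": 0,"grip": 0.9},
  {"x": 0,"y": 0,"z": 0,"rx": 0,"ry": 0,"rz": 0,"grip": 0.9},
  {"x": 0,"y": 0,"z": 0,"rx": 0,"ry": 0,"rz": 0,"grip": 0.9},
])

```text
time_s: 29.1
position: [0.4998, 0.1443, 0.1645]
orientation: [[-0.126, 0.992, 0.002], [0.992, 0.126, 0.0], [0.0, 0.002, -1.0]]
wrist_force: [0.2, 0.1, -1.5]
gripper_width: 0.0212
```

Run:
```python
from plan import *
from fit import W
b=[.519,.1818,.125]
plan(W(b,(-.0245,-.036,.163))[0],.125)
print(get_state()['wrist_force'])
im=save('wrist','w17.png',(240,120,440,320),3)
```

```text
t 29.1 pos [0.4998 0.1443 0.1645] yaw 0.1266 tilt rx,ry [-1.0e-04 -1.6e-03  1.0e+00] | rz 0.0016 (j6 0.07) then shift mm [-1.2 -0.8  1.5]
[ 0.2208238   0.12678508 -1.4974786 ]
```

View pics/w17.png

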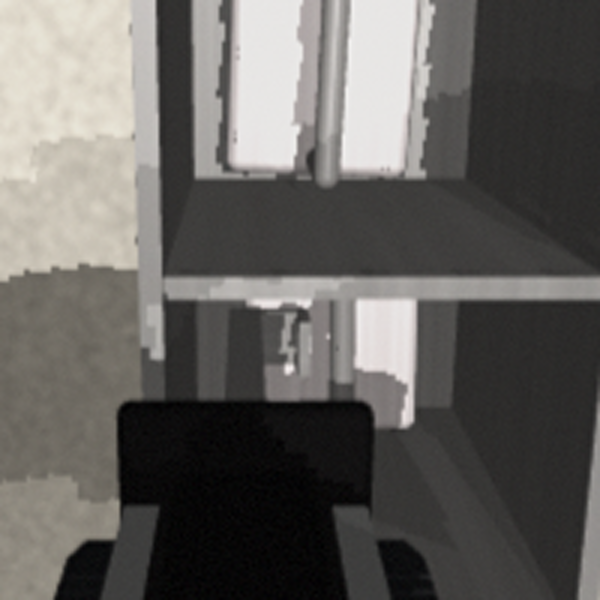

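Same relation as for filter 1 (crossbar col 354, lip edge 343). I slide 14.5 mm and lift out.

play_rows([
  {"x": -0.5,"y": 5,"z": 1,"rx": 0,"ry": 0,"rz": 0,"grip": 0.9},
  {"x": 0,"y": 5,"z": 0,"rx": 0,"ry": 0,"rz": 0,"grip": 0.9},
  {"x": 0,"y": 4.5,"z": 0,"rx": 0,"ry": 0,"rz": 0,"grip": 0.9},
  {"x": 0,"y": 0,"z": 0,"rx": 0,"ry": 0,"rz": 0,"grip": 0.9},
  {"x": 0,"y": 0,"z": -6,"rx": 0,"ry": 0,"rz": 0,"grip": 0.9},
  {"x": 0,"y": 0,"z": -6,"rx": 0,"ry": 0,"rz": 0,"grip": 0.9},
  {"x": 0,"y": 0,"z": -6,"rx": 0,"ry": 0,"rz": 0,"grip": 0.9},
  {"x": 0,"y": 0,"z": -6,"rx": 0,"ry": 0,"rz": 0,"grip": 0.9},
  {"x": 0,"y": 0,"z": -6,"rx": 0,"ry": 0,"rz": 0,"grip": 0.9},
  {"x": 0,"y": 0,"z": 0,"rx": 0,"ry": 0,"rz": 0,"grip": 0.9},
  {"x": 0,"y": 0,"z": 0,"rx": 0,"ry": 0,"rz": 0,"grip": 0.9},
])

```text
time_s: 30.25
position: [0.5135, 0.1455, 0.1929]
orientation: [[-0.126, 0.992, 0.0], [0.992, 0.126, 0.0], [0.0, 0.0, -1.0]]
wrist_force: [-0.6, 0.2, -3.1]
gripper_width: 0.0213
```

Run:
```python
from plan import *
plan([0.5116,.0761,.163],.125)
print(get_state()['wrist_force'])
im=save('wrist','w18.png',(240,120,440,320),3)
```

```text
t 30.25 pos [0.5135 0.1455 0.1929] yaw 0.1265 tilt rx,ry [-0.e+00 -2.e-04  1.e+00] | rz 0.0015 (j6 0.07) then shift mm [-68.6 -10.5  29.9]
[-0.60332208  0.21854973 -3.08362579]
```

View pics/w18.png

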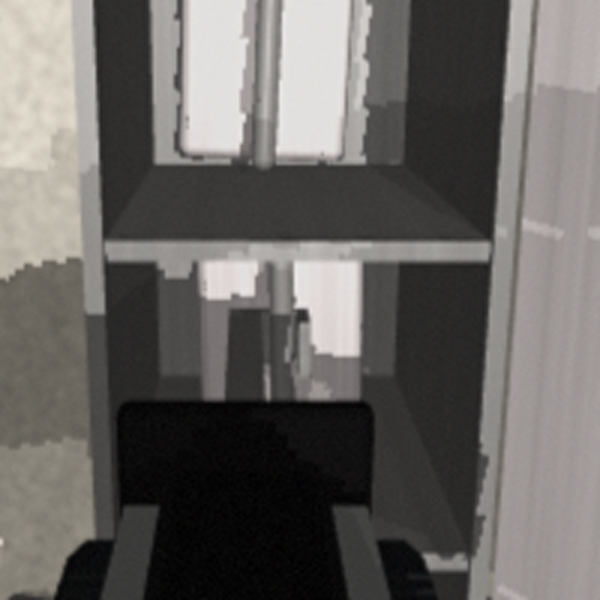

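Filter 2 is on the hook. I lift it out.

play_rows([
  {"x": 0,"y": 0,"z": -8,"rx": 0,"ry": 0,"rz": 0,"grip": 0.9},
  {"x": 0,"y": 0,"z": -14,"rx": 0,"ry": 0,"rz": 0,"grip": 0.9},
  {"x": 0,"y": 0,"z": -18,"rx": 0,"ry": 0,"rz": 0,"grip": 0.9},
  {"x": 0,"y": 0,"z": -18,"rx": 0,"ry": 0,"rz": 0,"grip": 0.9},
  {"x": 0,"y": 0,"z": -18,"rx": 0,"ry": 0,"rz": 0,"grip": 0.9},
  {"x": 0,"y": 0,"z": -18,"rx": 0,"ry": 0,"rz": 0,"grip": 0.9},
  {"x": 0,"y": 0,"z": -18,"rx": 0,"ry": 0,"rz": 0,"grip": 0.9},
  {"x": 0,"y": 0,"z": -18,"rx": 0,"ry": 0,"rz": 0,"grip": 0.9},
  {"x": 0,"y": 0,"z": -10,"rx": 0,"ry": 0,"rz": 0,"grip": 0.9},
  {"x": 0,"y": 0,"z": -4,"rx": 0,"ry": 0,"rz": 0,"grip": 0.9},
  {"x": 0,"y": 0,"z": 0,"rx": 0,"ry": 0,"rz": 0,"grip": 0.9},
])

```text
time_s: 31.4
position: [0.5138, 0.1455, 0.3375]
orientation: [[-0.126, 0.992, 0.001], [0.992, 0.126, 0.0], [0.0, 0.001, -1.0]]
wrist_force: [0.3, 0.2, -3.5]
gripper_width: 0.0212
```

Run:
```python
from plan import *
from fit import W
print(get_state()['wrist_force'])
cr=[.4446,-.2606,.1174]
plan(W(cr,(-.0095,-.033,.335))[0],.117)
```

```text
[ 0.33001283  0.22702666 -3.50375694]
t 31.4 pos [0.5138 0.1455 0.3375] yaw 0.1265 tilt rx,ry [-1.0e-04 -1.2e-03  1.0e+00] | rz 0.0095 (j6 0.07) then shift mm [-428.3 -125.6    2.5]
```

play_rows([
  {"x": -8,"y": -2.4,"z": 0,"rx": 0,"ry": 0,"rz": 0.0095,"grip": 0.9},
  {"x": -16,"y": -4.7,"z": 0,"rx": 0,"ry": 0,"rz": 0,"grip": 0.9},
  {"x": -24,"y": -7.1,"z": 0,"rx": 0,"ry": 0,"rz": 0,"grip": 0.9},
  {"x": -24,"y": -7.1,"z": 0,"rx": 0,"ry": 0,"rz": 0,"grip": 0.9},
  {"x": -24,"y": -7.1,"z": 0,"rx": 0,"ry": 0,"rz": 0,"grip": 0.9},
  {"x": -24,"y": -7.1,"z": 0,"rx": 0,"ry": 0,"rz": 0,"grip": 0.9},
  {"x": -24,"y": -7.1,"z": 0,"rx": 0,"ry": 0,"rz": 0,"grip": 0.9},
  {"x": -24,"y": -7.1,"z": 0,"rx": 0,"ry": 0,"rz": 0,"grip": 0.9},
  {"x": -24,"y": -7.1,"z": 0,"rx": 0,"ry": 0,"rz": 0,"grip": 0.9},
  {"x": -24,"y": -7.1,"z": 0,"rx": 0,"ry": 0,"rz": 0,"grip": 0.9},
  {"x": -24,"y": -7.1,"z": 0,"rx": 0,"ry": 0,"rz": 0,"grip": 0.9},
  {"x": -24,"y": -7.1,"z": 0,"rx": 0,"ry": 0,"rz": 0,"grip": 0.9},
  {"x": -24,"y": -7.1,"z": 0,"rx": 0,"ry": 0,"rz": 0,"grip": 0.9},
  {"x": -24,"y": -7.1,"z": 0,"rx": 0,"ry": 0,"rz": 0,"grip": 0.9},
  {"x": -24,"y": -7.1,"z": 0,"rx": 0,"ry": 0,"rz": 0,"grip": 0.9},
  {"x": -24,"y": -7.1,"z": 0,"rx": 0,"ry": 0,"rz": 0,"grip": 0.9},
  {"x": -24,"y": -7.1,"z": 0,"rx": 0,"ry": 0,"rz": 0,"grip": 0.9},
  {"x": -24,"y": -7.1,"z": 0,"rx": 0,"ry": 0,"rz": 0,"grip": 0.9},
  {"x": -13,"y": -2.9,"z": 0,"rx": 0,"ry": 0,"rz": 0,"grip": 0.9},
  {"x": -7,"y": -2,"z": 0,"rx": 0,"ry": 0,"rz": 0,"grip": 0.9},
])

```text
time_s: 33.4
position: [0.438, -0.2951, 0.3357]
orientation: [[-0.115, 0.993, -0.002], [0.993, 0.115, 0.001], [0.002, -0.002, -1.0]]
wrist_force: [-0.8, 0.4, -3.3]
gripper_width: 0.0213
```

play_rows([
  {"x": 0,"y": 0,"z": 0,"rx": 0,"ry": 0,"rz": 0,"grip": 0.9},
  {"x": 0,"y": 0,"z": 0,"rx": 0,"ry": 0,"rz": 0,"grip": 0.9},
  {"x": 0,"y": 0,"z": 0,"rx": 0,"ry": 0,"rz": 0,"grip": 0.9},
  {"x": 0,"y": 0,"z": 0,"rx": 0,"ry": 0,"rz": 0,"grip": 0.9},
  {"x": 0,"y": 0,"z": 0,"rx": 0,"ry": 0,"rz": 0,"grip": 0.9},
])

```text
time_s: 33.9
position: [0.4391, -0.2937, 0.3369]
orientation: [[-0.118, 0.993, 0.0], [0.993, 0.118, -0.0], [-0.0, 0.0, -1.0]]
wrist_force: [0.3, -1.5, -4.4]
gripper_width: 0.021
```

Run:
```python
from plan import *
from fit import W
cr=[.4446,-.2606,.1174]
plan(W(cr,(-.0095,-.033,.204))[0],.117)
im=save('wrist','w19.png'); save('scene','s19.png',(80,120,280,270),4)
```

```text
t 33.9 pos [ 0.4391 -0.2937  0.3369] yaw 0.1179 tilt rx,ry [ 0.e+00 -2.e-04  1.e+00] | rz 0.0009 (j6 -0.79) then shift mm [-8.000e-01 -1.000e-01  1.329e+02]
```

View pics/w19.png

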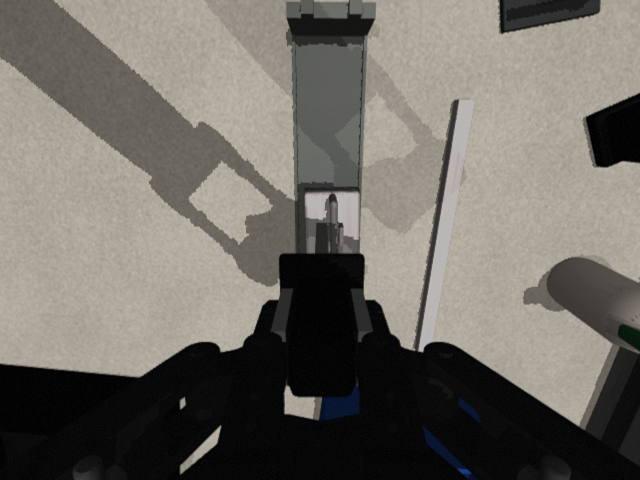

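View pics/s19.png

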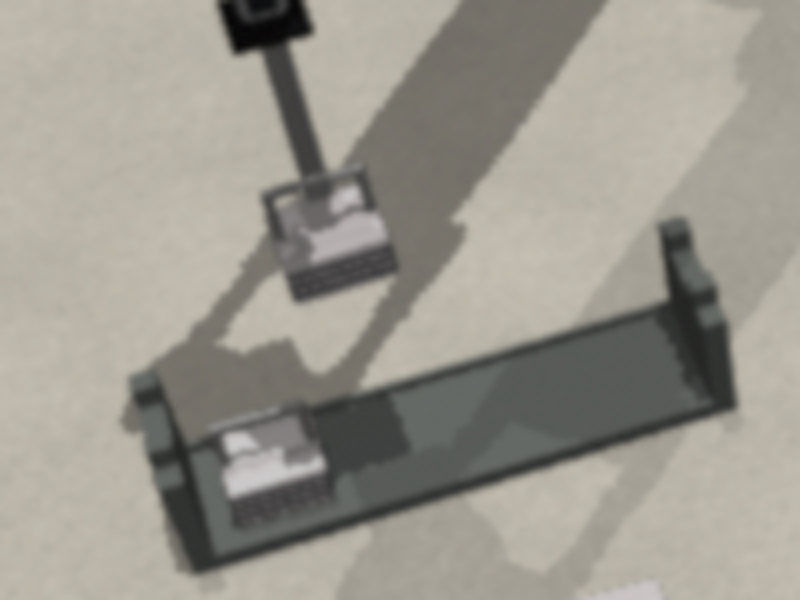

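Filter 2 hangs over the middle of the tray, filter 1 stands at the -y end. I lower.

play_rows([
  {"x": 0,"y": 0,"z": 12,"rx": 0,"ry": 0,"rz": 0,"grip": 0.9},
  {"x": 0,"y": 0,"z": 20,"rx": 0,"ry": 0,"rz": 0,"grip": 0.9},
  {"x": 0,"y": 0,"z": 20,"rx": 0,"ry": 0,"rz": 0,"grip": 0.9},
  {"x": 0,"y": 0,"z": 20,"rx": 0,"ry": 0,"rz": 0,"grip": 0.9},
  {"x": 0,"y": 0,"z": 20,"rx": 0,"ry": 0,"rz": 0,"grip": 0.9},
  {"x": 0,"y": 0,"z": 20,"rx": 0,"ry": 0,"rz": 0,"grip": 0.9},
  {"x": 0,"y": 0,"z": 14,"rx": 0,"ry": 0,"rz": 0,"grip": 0.9},
  {"x": 0,"y": 0,"z": 8,"rx": 0,"ry": 0,"rz": 0,"grip": 0.9},
  {"x": 0,"y": 0,"z": 0,"rx": 0,"ry": 0,"rz": 0,"grip": 0.9},
  {"x": 0,"y": 0,"z": 0,"rx": 0,"ry": 0,"rz": 0,"grip": 0.9},
  {"x": 0,"y": 0,"z": 8,"rx": 0,"ry": 0,"rz": 0,"grip": 0.9},
  {"x": 0,"y": 0,"z": 8,"rx": 0,"ry": 0,"rz": 0,"grip": 0.9},
  {"x": 0,"y": 0,"z": 5,"rx": 0,"ry": 0,"rz": 0,"grip": 0.9},
  {"x": 0,"y": 0,"z": 5,"rx": 0,"ry": 0,"rz": 0,"grip": 0.9},
  {"x": 0,"y": 0,"z": 5,"rx": 0,"ry": 0,"rz": 0,"grip": 0.9},
  {"x": 0,"y": 0,"z": 5,"rx": 0,"ry": 0,"rz": 0,"grip": 0.9},
  {"x": 0,"y": 0,"z": 3.5,"rx": 0,"ry": 0,"rz": 0,"grip": 0.9},
  {"x": 0,"y": 0,"z": 0,"rx": 0,"ry": 0,"rz": 0,"grip": 0.9},
  {"x": 0,"y": 0,"z": 0,"rx": 0,"ry": 0,"rz": 0,"grip": 0.9},
])

```text
time_s: 35.9
position: [0.439, -0.2943, 0.1633]
orientation: [[-0.117, 0.993, 0.0], [0.993, 0.117, -0.0], [-0.0, 0.0, -1.0]]
wrist_force: [0.4, 0.2, -1.9]
gripper_width: 0.0214
```

Run:
```python
from plan import *
from fit import W
cr=[.4446,-.2606,.1174]
plan(W(cr,(-.0095,-.033,.1635))[0],.117)
print(get_state()['wrist_force'])
im=save('wrist','w20.png',(240,120,440,320),3)
```

```text
t 35.9 pos [ 0.439  -0.2943  0.1633] yaw 0.1169 tilt rx,ry [ 1.e-04 -1.e-04  1.e+00] | rz -0.0001 (j6 -0.79) then shift mm [-0.2  0.1 -0.2]
[ 0.38438039  0.21235971 -1.92332588]
```

View pics/w20.png

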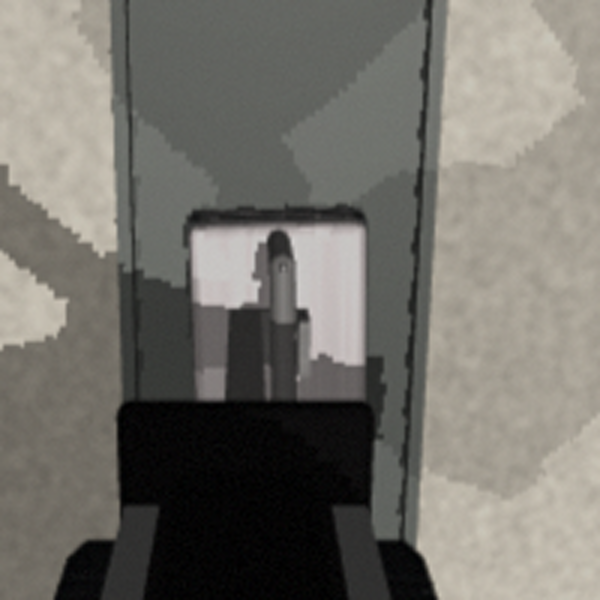

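Filter 2 stands and the hook is clear vertically. I back off and rise.

play_rows([
  {"x": 0,"y": -4,"z": 0,"rx": 0,"ry": 0,"rz": 0,"grip": 0.9},
  {"x": 0,"y": -5,"z": 0,"rx": 0,"ry": 0,"rz": 0,"grip": 0.9},
  {"x": 0,"y": -5,"z": 0,"rx": 0,"ry": 0,"rz": 0,"grip": 0.9},
  {"x": 0,"y": -4,"z": 0,"rx": 0,"ry": 0,"rz": 0,"grip": 0.9},
  {"x": 0,"y": 0,"z": 0,"rx": 0,"ry": 0,"rz": 0,"grip": 0.9},
  {"x": 0,"y": 0,"z": 0,"rx": 0,"ry": 0,"rz": 0,"grip": 0.9},
])

```text
time_s: 36.55
position: [0.4209, -0.2965, 0.1634]
orientation: [[-0.116, 0.993, 0.0], [0.993, 0.116, -0.0], [-0.0, 0.0, -1.0]]
wrist_force: [-0.9, -0.2, -1.6]
gripper_width: 0.0213
```

Run:
```python
from plan import *
from fit import W
print(get_state()['wrist_force'])
im=save('wrist','w21.png',(240,120,440,320),3)
b=[.519,.1818,.125]
plan(W(b,(-.0285,.034,.30))[0],.125)
```

```text
[-0.91843466 -0.20472383 -1.56344009]
t 36.6 pos [ 0.4211 -0.2965  0.1634] yaw 0.1167 tilt rx,ry [ 2.e-04 -4.e-04  1.e+00] | rz -0.0083 (j6 -0.81) then shift mm [ 496.3  128.3 -136.6]
```

View pics/w21.png

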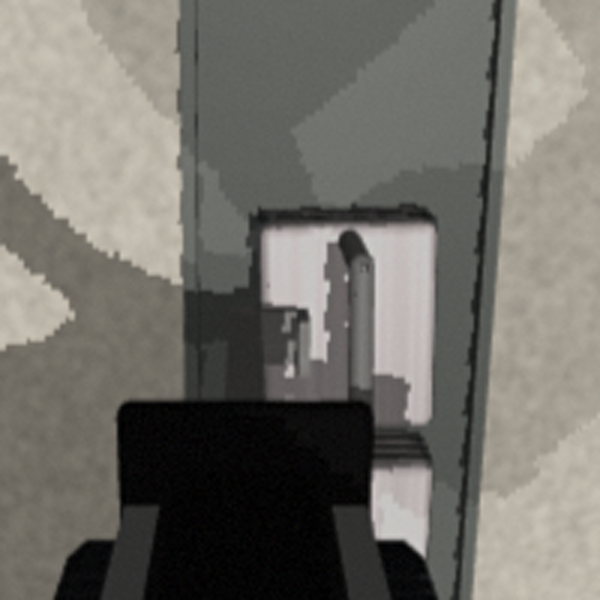

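Filter 2 is free. On to well 3.

play_rows([
  {"x": 0,"y": 0,"z": -12,"rx": 0,"ry": 0,"rz": -0.008,"grip": 0.9},
  {"x": 0,"y": 0,"z": -20,"rx": 0,"ry": 0,"rz": 0,"grip": 0.9},
  {"x": 0,"y": 0,"z": -25,"rx": 0,"ry": 0,"rz": 0,"grip": 0.9},
  {"x": 0,"y": 0,"z": -25,"rx": 0,"ry": 0,"rz": 0,"grip": 0.9},
  {"x": 0,"y": 0,"z": -25,"rx": 0,"ry": 0,"rz": 0,"grip": 0.9},
  {"x": 0,"y": 0,"z": -25,"rx": 0,"ry": 0,"rz": 0,"grip": 0.9},
  {"x": 0,"y": 0,"z": -5,"rx": 0,"ry": 0,"rz": 0,"grip": 0.9},
  {"x": 20,"y": 5.3,"z": 0,"rx": 0,"ry": 0,"rz": 0,"grip": 0.9},
  {"x": 39.5,"y": 10.5,"z": 0,"rx": 0,"ry": 0,"rz": 0,"grip": 0.9},
  {"x": 39.5,"y": 10.5,"z": 0,"rx": 0,"ry": 0,"rz": 0,"grip": 0.9},
  {"x": 39.5,"y": 10.5,"z": 0,"rx": 0,"ry": 0,"rz": 0,"grip": 0.9},
  {"x": 39.5,"y": 10.5,"z": 0,"rx": 0,"ry": 0,"rz": 0,"grip": 0.9},
  {"x": 39.5,"y": 10.5,"z": 0,"rx": 0,"ry": 0,"rz": 0,"grip": 0.9},
  {"x": 39.5,"y": 10.5,"z": 0,"rx": 0,"ry": 0,"rz": 0,"grip": 0.9},
  {"x": 39.5,"y": 10.5,"z": 0,"rx": 0,"ry": 0,"rz": 0,"grip": 0.9},
  {"x": 39.5,"y": 10.5,"z": 0,"rx": 0,"ry": 0,"rz": 0,"grip": 0.9},
  {"x": 39.5,"y": 10.5,"z": 0,"rx": 0,"ry": 0,"rz": 0,"grip": 0.9},
  {"x": 39.5,"y": 10.5,"z": 0,"rx": 0,"ry": 0,"rz": 0,"grip": 0.9},
  {"x": 39.5,"y": 10.5,"z": 0,"rx": 0,"ry": 0,"rz": 0,"grip": 0.9},
  {"x": 41.8,"y": 7.5,"z": 0,"rx": 0,"ry": 0,"rz": 0,"grip": 0.9},
])

```text
time_s: 38.6
position: [0.4862, 0.2136, 0.2995]
orientation: [[-0.125, 0.992, -0.001], [0.992, 0.125, -0.001], [-0.0, -0.001, -1.0]]
wrist_force: [0.3, -0.7, -1.6]
gripper_width: 0.0212
```

play_rows([
  {"x": 0,"y": 0,"z": 0,"rx": 0,"ry": 0,"rz": 0,"grip": 0.9},
  {"x": 0,"y": 0,"z": 0,"rx": 0,"ry": 0,"rz": 0,"grip": 0.9},
  {"x": 0,"y": 0,"z": 0,"rx": 0,"ry": 0,"rz": 0,"grip": 0.9},
  {"x": 0,"y": 0,"z": 0,"rx": 0,"ry": 0,"rz": 0,"grip": 0.9},
])

```text
time_s: 39.0
position: [0.4863, 0.2108, 0.3]
orientation: [[-0.123, 0.992, -0.0], [0.992, 0.123, -0.001], [-0.0, -0.001, -1.0]]
wrist_force: [0.1, 0.7, -2.5]
gripper_width: 0.0211
```

Run:
```python
from plan import *
from fit import W
b=[.519,.1818,.125]
plan(W(b,(-.0285,.034,.30))[0],.125)
cm=camera_model('wrist')
im=save('wrist','w22.png')
o=im[:,:,::-1].copy()
for L in [(-.004,.034+.025,.065),(-.004,.034-.025,.065),(.042,-.138,.13),(.042,.138,.13)]:
    uv=proj('wrist',W(b,L),cm)[0]; cv2.drawMarker(o,(int(uv[0]),int(uv[1])),(0,0,255),1,8)
cv2.imwrite('pics/w22o.png',cv2.resize(o[120:320,240:440],None,fx=3,fy=3))
```

```text
t 39.0 pos [0.4863 0.2108 0.3   ] yaw 0.1235 tilt rx,ry [5.e-04 6.e-04 1.e+00] | rz -0.0015 (j6 0.20) then shift mm [1.1 0.3 0. ]
```

View pics/w22o.png

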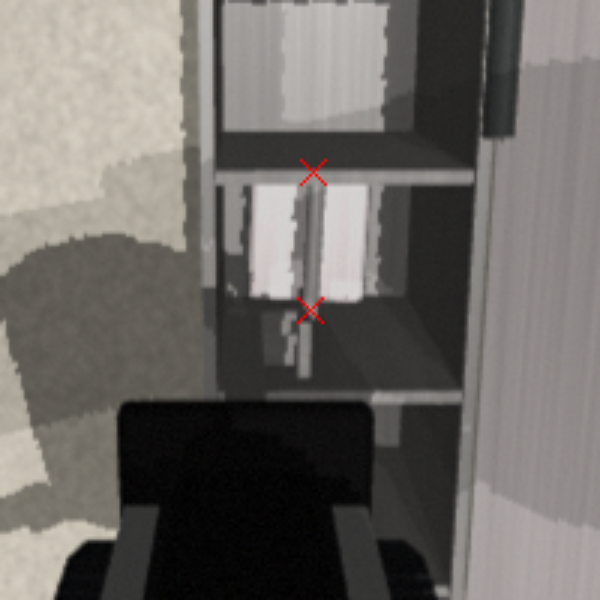

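Filter 3's crossbar (313,250 in the crop) agrees to ~1 mm. I descend.

play_rows([
  {"x": -1,"y": 0,"z": 15,"rx": 0,"ry": 0,"rz": -0.0015,"grip": 0.9},
  {"x": 0,"y": 0,"z": 20,"rx": 0,"ry": 0,"rz": 0,"grip": 0.9},
  {"x": 0,"y": 0,"z": 20,"rx": 0,"ry": 0,"rz": 0,"grip": 0.9},
  {"x": 0,"y": 0,"z": 20,"rx": 0,"ry": 0,"rz": 0,"grip": 0.9},
  {"x": 0,"y": 0,"z": 20,"rx": 0,"ry": 0,"rz": 0,"grip": 0.9},
  {"x": 0,"y": 0,"z": 12,"rx": 0,"ry": 0,"rz": 0,"grip": 0.9},
  {"x": 0,"y": 0,"z": 10,"rx": 0,"ry": 0,"rz": 0,"grip": 0.9},
  {"x": 0,"y": 0,"z": 10,"rx": 0,"ry": 0,"rz": 0,"grip": 0.9},
  {"x": 0,"y": 0,"z": 9.5,"rx": 0,"ry": 0,"rz": 0,"grip": 0.9},
  {"x": 0,"y": 0,"z": 0,"rx": 0,"ry": 0,"rz": 0,"grip": 0.9},
  {"x": 0,"y": 0,"z": 0,"rx": 0,"ry": 0,"rz": 0,"grip": 0.9},
  {"x": 0,"y": 0,"z": 0,"rx": 0,"ry": 0,"rz": 0,"grip": 0.9},
])

```text
time_s: 40.25
position: [0.4872, 0.2113, 0.1645]
orientation: [[-0.126, 0.992, 0.001], [0.992, 0.126, 0.001], [0.0, 0.002, -1.0]]
wrist_force: [-0.4, -0.3, -1.3]
gripper_width: 0.021
```

Run:
```python
from plan import *
from fit import W
b=[.519,.1818,.125]
plan(W(b,(-.0285,.034,.163))[0],.125)
print(get_state()['wrist_force'])
im=save('wrist','w23.png',(240,120,440,320),3)
```

```text
t 40.25 pos [0.4872 0.2113 0.1645] yaw 0.1265 tilt rx,ry [-3.0e-04 -1.5e-03  1.0e+00] | rz 0.0015 (j6 0.20) then shift mm [ 0.7 -0.6  1.5]
[-0.3663994  -0.27645186 -1.30829083]
```

View pics/w23.png

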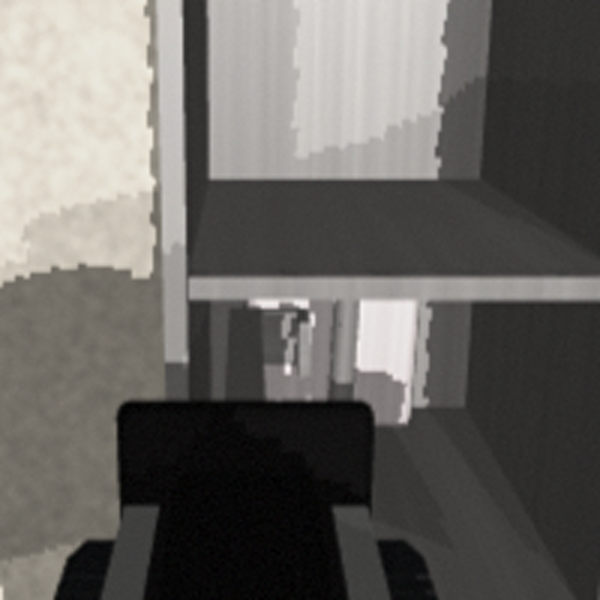

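Same geometry again (crossbar crop col 344). I slide under and lift.

play_rows([
  {"x": 0,"y": 5,"z": 1,"rx": 0,"ry": 0,"rz": 0,"grip": 0.9},
  {"x": 0,"y": 5,"z": 0,"rx": 0,"ry": 0,"rz": 0,"grip": 0.9},
  {"x": 0,"y": 4.5,"z": 0,"rx": 0,"ry": 0,"rz": 0,"grip": 0.9},
  {"x": 0,"y": 0,"z": 0,"rx": 0,"ry": 0,"rz": 0,"grip": 0.9},
  {"x": 0,"y": 0,"z": -6,"rx": 0,"ry": 0,"rz": 0,"grip": 0.9},
  {"x": 0,"y": 0,"z": -6,"rx": 0,"ry": 0,"rz": 0,"grip": 0.9},
  {"x": 0,"y": 0,"z": -6,"rx": 0,"ry": 0,"rz": 0,"grip": 0.9},
  {"x": 0,"y": 0,"z": -6,"rx": 0,"ry": 0,"rz": 0,"grip": 0.9},
  {"x": 0,"y": 0,"z": -6,"rx": 0,"ry": 0,"rz": 0,"grip": 0.9},
  {"x": 0,"y": 0,"z": 0,"rx": 0,"ry": 0,"rz": 0,"grip": 0.9},
  {"x": 0,"y": 0,"z": 0,"rx": 0,"ry": 0,"rz": 0,"grip": 0.9},
])

```text
time_s: 41.4
position: [0.5009, 0.2129, 0.1929]
orientation: [[-0.126, 0.992, 0.0], [0.992, 0.126, 0.0], [0.0, 0.0, -1.0]]
wrist_force: [0.2, -0.0, -3.9]
gripper_width: 0.0214
```

Run:
```python
from plan import *
print(get_state()['wrist_force'])
im=save('wrist','w24.png',(240,120,440,320),3)
```

```text
[ 0.24786032 -0.04316685 -3.85806793]
```

View pics/w24.png

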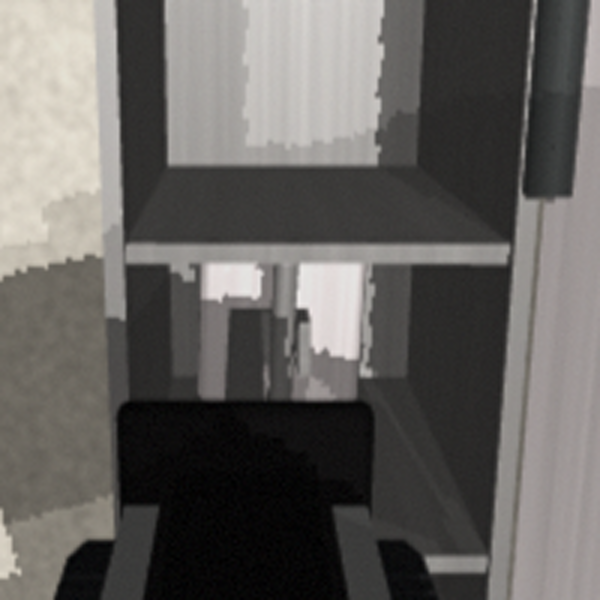

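play_rows([
  {"x": 0,"y": 0,"z": -8,"rx": 0,"ry": 0,"rz": 0,"grip": 0.9},
  {"x": 0,"y": 0,"z": -14,"rx": 0,"ry": 0,"rz": 0,"grip": 0.9},
  {"x": 0,"y": 0,"z": -18,"rx": 0,"ry": 0,"rz": 0,"grip": 0.9},
  {"x": 0,"y": 0,"z": -18,"rx": 0,"ry": 0,"rz": 0,"grip": 0.9},
  {"x": 0,"y": 0,"z": -18,"rx": 0,"ry": 0,"rz": 0,"grip": 0.9},
  {"x": 0,"y": 0,"z": -18,"rx": 0,"ry": 0,"rz": 0,"grip": 0.9},
  {"x": 0,"y": 0,"z": -18,"rx": 0,"ry": 0,"rz": 0,"grip": 0.9},
  {"x": 0,"y": 0,"z": -18,"rx": 0,"ry": 0,"rz": 0,"grip": 0.9},
  {"x": 0,"y": 0,"z": -10,"rx": 0,"ry": 0,"rz": 0,"grip": 0.9},
  {"x": 0,"y": 0,"z": -4,"rx": 0,"ry": 0,"rz": 0,"grip": 0.9},
  {"x": 0,"y": 0,"z": 0,"rx": 0,"ry": 0,"rz": 0,"grip": 0.9},
])

```text
time_s: 42.55
position: [0.5011, 0.213, 0.3375]
orientation: [[-0.126, 0.992, 0.001], [0.992, 0.126, 0.0], [0.0, 0.001, -1.0]]
wrist_force: [0.2, -0.3, -3.1]
gripper_width: 0.0212
```

Run:
```python
from plan import *
from fit import W
print(get_state()['wrist_force'])
cr=[.4446,-.2606,.1174]
plan(W(cr,(-.0095,.088,.335))[0],.117)
```

```text
[ 0.17277858 -0.34840073 -3.13957791]
t 42.55 pos [0.5011 0.213  0.3375] yaw 0.1265 tilt rx,ry [-3.0e-04 -1.2e-03  1.0e+00] | rz 0.0095 (j6 0.20) then shift mm [-375.8 -121.     2.5]
```

play_rows([
  {"x": -8,"y": -2.6,"z": 0,"rx": 0,"ry": 0,"rz": 0.0095,"grip": 0.9},
  {"x": -16,"y": -5.2,"z": 0,"rx": 0,"ry": 0,"rz": 0,"grip": 0.9},
  {"x": -22,"y": -7.1,"z": 0,"rx": 0,"ry": 0,"rz": 0,"grip": 0.9},
  {"x": -22,"y": -7.1,"z": 0,"rx": 0,"ry": 0,"rz": 0,"grip": 0.9},
  {"x": -22,"y": -7.1,"z": 0,"rx": 0,"ry": 0,"rz": 0,"grip": 0.9},
  {"x": -22,"y": -7.1,"z": 0,"rx": 0,"ry": 0,"rz": 0,"grip": 0.9},
  {"x": -22,"y": -7.1,"z": 0,"rx": 0,"ry": 0,"rz": 0,"grip": 0.9},
  {"x": -22,"y": -7.1,"z": 0,"rx": 0,"ry": 0,"rz": 0,"grip": 0.9},
  {"x": -22,"y": -7.1,"z": 0,"rx": 0,"ry": 0,"rz": 0,"grip": 0.9},
  {"x": -22,"y": -7.1,"z": 0,"rx": 0,"ry": 0,"rz": 0,"grip": 0.9},
  {"x": -22,"y": -7.1,"z": 0,"rx": 0,"ry": 0,"rz": 0,"grip": 0.9},
  {"x": -22,"y": -7.1,"z": 0,"rx": 0,"ry": 0,"rz": 0,"grip": 0.9},
  {"x": -22,"y": -7.1,"z": 0,"rx": 0,"ry": 0,"rz": 0,"grip": 0.9},
  {"x": -22,"y": -7.1,"z": 0,"rx": 0,"ry": 0,"rz": 0,"grip": 0.9},
  {"x": -22,"y": -7.1,"z": 0,"rx": 0,"ry": 0,"rz": 0,"grip": 0.9},
  {"x": -22,"y": -7.1,"z": 0,"rx": 0,"ry": 0,"rz": 0,"grip": 0.9},
  {"x": -22,"y": -7.1,"z": 0,"rx": 0,"ry": 0,"rz": 0,"grip": 0.9},
  {"x": -14,"y": -4.5,"z": 0,"rx": 0,"ry": 0,"rz": 0,"grip": 0.9},
  {"x": -7,"y": -2.2,"z": 0,"rx": 0,"ry": 0,"rz": 0,"grip": 0.9},
])

```text
time_s: 44.45
position: [0.4228, -0.1754, 0.3359]
orientation: [[-0.114, 0.993, -0.002], [0.993, 0.114, -0.0], [0.0, -0.002, -1.0]]
wrist_force: [-0.1, 0.3, -2.9]
gripper_width: 0.0213
```

play_rows([
  {"x": 0,"y": 0,"z": 0,"rx": 0,"ry": 0,"rz": 0,"grip": 0.9},
  {"x": 0,"y": 0,"z": 0,"rx": 0,"ry": 0,"rz": 0,"grip": 0.9},
  {"x": 0,"y": 0,"z": 0,"rx": 0,"ry": 0,"rz": 0,"grip": 0.9},
  {"x": 0,"y": 0,"z": 0,"rx": 0,"ry": 0,"rz": 0,"grip": 0.9},
  {"x": 0,"y": 0,"z": 0,"rx": 0,"ry": 0,"rz": 0,"grip": 0.9},
])

```text
time_s: 44.95
position: [0.4247, -0.1731, 0.3368]
orientation: [[-0.118, 0.993, 0.0], [0.993, 0.118, 0.0], [0.0, 0.0, -1.0]]
wrist_force: [0.3, 0.5, -2.2]
gripper_width: 0.0214
```

Run:
```python
from plan import *
from fit import W
cr=[.4446,-.2606,.1174]
plan(W(cr,(-.0095,.088,.204))[0],.117)
cm=camera_model('wrist')
im=save('wrist','w25.png'); save('scene','s25.png',(80,120,280,270),4)
o=im[:,:,::-1].copy()
for L in [(s*.017,.153+f*.007,.078) for s in(-1,1) for f in (-1,1)]:
    uv=proj('wrist',W(cr,L),cm)[0]; cv2.drawMarker(o,(int(uv[0]),int(uv[1])),(0,0,255),1,8)
cv2.imwrite('pics/w25o.png',o)
```

```text
t 44.95 pos [ 0.4247 -0.1731  0.3368] yaw 0.1181 tilt rx,ry [-1.e-04 -0.e+00  1.e+00] | rz 0.0011 (j6 -0.60) then shift mm [ -1.2  -0.  132.8]
```

View pics/w25o.png

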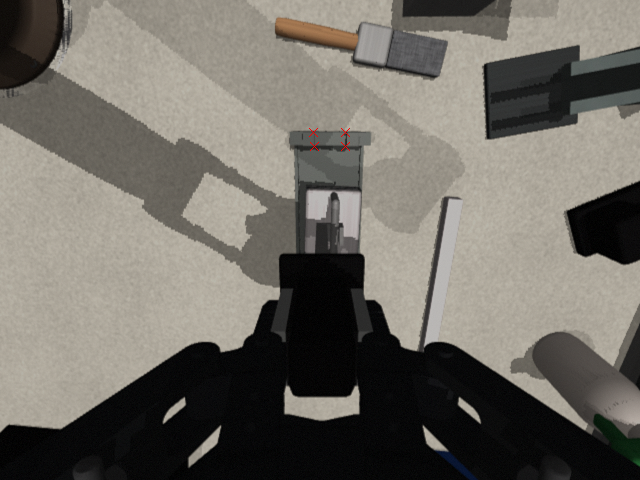

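View pics/s25.png

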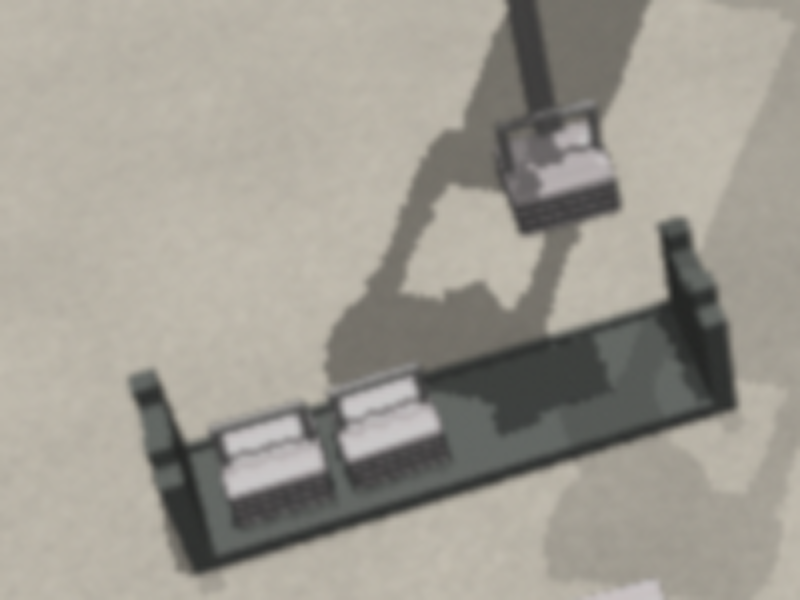

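The notch marks agree with the +y post at (330,139), so the cradle pose is good. I lower filter 3.

play_rows([
  {"x": -1,"y": 0,"z": 12,"rx": 0,"ry": 0,"rz": 0,"grip": 0.9},
  {"x": 0,"y": 0,"z": 20,"rx": 0,"ry": 0,"rz": 0,"grip": 0.9},
  {"x": 0,"y": 0,"z": 20,"rx": 0,"ry": 0,"rz": 0,"grip": 0.9},
  {"x": 0,"y": 0,"z": 20,"rx": 0,"ry": 0,"rz": 0,"grip": 0.9},
  {"x": 0,"y": 0,"z": 20,"rx": 0,"ry": 0,"rz": 0,"grip": 0.9},
  {"x": 0,"y": 0,"z": 20,"rx": 0,"ry": 0,"rz": 0,"grip": 0.9},
  {"x": 0,"y": 0,"z": 14,"rx": 0,"ry": 0,"rz": 0,"grip": 0.9},
  {"x": 0,"y": 0,"z": 8,"rx": 0,"ry": 0,"rz": 0,"grip": 0.9},
  {"x": 0,"y": 0,"z": 0,"rx": 0,"ry": 0,"rz": 0,"grip": 0.9},
  {"x": 0,"y": 0,"z": 0,"rx": 0,"ry": 0,"rz": 0,"grip": 0.9},
  {"x": 0,"y": 0,"z": 8,"rx": 0,"ry": 0,"rz": 0,"grip": 0.9},
  {"x": 0,"y": 0,"z": 8,"rx": 0,"ry": 0,"rz": 0,"grip": 0.9},
  {"x": 0,"y": 0,"z": 5,"rx": 0,"ry": 0,"rz": 0,"grip": 0.9},
  {"x": 0,"y": 0,"z": 5,"rx": 0,"ry": 0,"rz": 0,"grip": 0.9},
  {"x": 0,"y": 0,"z": 5,"rx": 0,"ry": 0,"rz": 0,"grip": 0.9},
  {"x": 0,"y": 0,"z": 5,"rx": 0,"ry": 0,"rz": 0,"grip": 0.9},
  {"x": 0,"y": 0,"z": 3.5,"rx": 0,"ry": 0,"rz": 0,"grip": 0.9},
  {"x": 0,"y": 0,"z": 0,"rx": 0,"ry": 0,"rz": 0,"grip": 0.9},
  {"x": 0,"y": 0,"z": 0,"rx": 0,"ry": 0,"rz": 0,"grip": 0.9},
])

```text
time_s: 46.95
position: [0.4248, -0.1747, 0.1633]
orientation: [[-0.117, 0.993, 0.0], [0.993, 0.117, -0.0], [-0.0, 0.0, -1.0]]
wrist_force: [-0.2, -0.4, -1.4]
gripper_width: 0.021
```

play_rows([
  {"x": 0,"y": -4,"z": 0,"rx": 0,"ry": 0,"rz": 0,"grip": 0.9},
  {"x": 0,"y": -5,"z": 0,"rx": 0,"ry": 0,"rz": 0,"grip": 0.9},
  {"x": 0,"y": -5,"z": 0,"rx": 0,"ry": 0,"rz": 0,"grip": 0.9},
  {"x": 0,"y": -4,"z": 0,"rx": 0,"ry": 0,"rz": 0,"grip": 0.9},
  {"x": 0,"y": 0,"z": 0,"rx": 0,"ry": 0,"rz": 0,"grip": 0.9},
  {"x": 0,"y": 0,"z": 0,"rx": 0,"ry": 0,"rz": 0,"grip": 0.9},
])

```text
time_s: 47.55
position: [0.4068, -0.1769, 0.1634]
orientation: [[-0.116, 0.993, 0.0], [0.993, 0.116, -0.0], [-0.0, 0.0, -1.0]]
wrist_force: [-0.7, -0.4, -0.7]
gripper_width: 0.0213
```

Run:
```python
from plan import *
from fit import W
print(get_state()['wrist_force'],get_state()['position'])
im=save('wrist','w26.png',(240,120,440,320),3)
st=[.6595,-.0307,.2996]
plan(W(st,(-.0033,.0,.30))[0],.305)
```

```text
[-0.70069006 -0.44699797 -0.70745707] [ 0.40680932 -0.17690892  0.16340224]
t 47.6 pos [ 0.407  -0.1769  0.1634] yaw 0.1168 tilt rx,ry [ 3.e-04 -5.e-04  1.e+00] | rz -0.1882 (j6 -0.63) then shift mm [  63.6  281.5 -136.6]
```

View pics/w26.png

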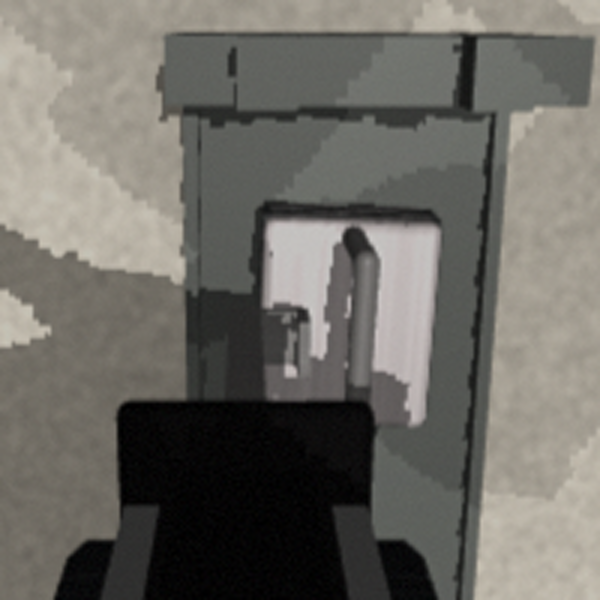

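All three filters are in. Now I return the picker to the exact grasp pose in the stand.

play_rows([
  {"x": 0,"y": 0,"z": -12,"rx": 0,"ry": 0,"rz": 0,"grip": 0.9},
  {"x": 0,"y": 0,"z": -20,"rx": 0,"ry": 0,"rz": 0,"grip": 0.9},
  {"x": 0,"y": 0,"z": -25,"rx": 0,"ry": 0,"rz": 0,"grip": 0.9},
  {"x": 0,"y": 0,"z": -25,"rx": 0,"ry": 0,"rz": 0,"grip": 0.9},
  {"x": 0,"y": 0,"z": -25,"rx": 0,"ry": 0,"rz": -0.094,"grip": 0.9},
  {"x": 0,"y": 0,"z": -25,"rx": 0,"ry": 0,"rz": -0.094,"grip": 0.9},
  {"x": 0,"y": 0,"z": -10,"rx": 0,"ry": 0,"rz": 0,"grip": 0.9},
  {"x": 6,"y": 27,"z": 0,"rx": 0,"ry": 0,"rz": 0,"grip": 0.9},
  {"x": 6,"y": 27,"z": 0,"rx": 0,"ry": 0,"rz": 0,"grip": 0.9},
  {"x": 6,"y": 27,"z": 0,"rx": 0,"ry": 0,"rz": 0,"grip": 0.9},
  {"x": 6,"y": 27,"z": 0,"rx": 0,"ry": 0,"rz": 0,"grip": 0.9},
  {"x": 6,"y": 27,"z": 0,"rx": 0,"ry": 0,"rz": 0,"grip": 0.9},
  {"x": 6,"y": 27,"z": 0,"rx": 0,"ry": 0,"rz": 0,"grip": 0.9},
  {"x": 6,"y": 27,"z": 0,"rx": 0,"ry": 0,"rz": 0,"grip": 0.9},
  {"x": 6,"y": 27,"z": 0,"rx": 0,"ry": 0,"rz": 0,"grip": 0.9},
  {"x": 6,"y": 27,"z": 0,"rx": 0,"ry": 0,"rz": 0,"grip": 0.9},
  {"x": 6,"y": 27,"z": 0,"rx": 0,"ry": 0,"rz": 0,"grip": 0.9},
  {"x": 3.6,"y": 11,"z": 0,"rx": 0,"ry": 0,"rz": 0,"grip": 0.9},
])

```text
time_s: 49.4
position: [0.6572, -0.0303, 0.3042]
orientation: [[-0.3, 0.954, -0.001], [0.954, 0.3, 0.001], [0.001, -0.0, -1.0]]
wrist_force: [-0.8, -0.7, -1.6]
gripper_width: 0.0211
```

play_rows([
  {"x": 0,"y": 0,"z": 0,"rx": 0,"ry": 0,"rz": 0,"grip": 0.9},
  {"x": 0,"y": 0,"z": 0,"rx": 0,"ry": 0,"rz": 0,"grip": 0.9},
  {"x": 0,"y": 0,"z": 0,"rx": 0,"ry": 0,"rz": 0,"grip": 0.9},
  {"x": 0,"y": 0,"z": 0,"rx": 0,"ry": 0,"rz": 0,"grip": 0.9},
  {"x": 0,"y": 0,"z": 0,"rx": 0,"ry": 0,"rz": 0,"grip": 0.9},
])

```text
time_s: 49.9
position: [0.6552, -0.0323, 0.3056]
orientation: [[-0.299, 0.954, 0.0], [0.954, 0.299, -0.0], [-0.0, 0.0, -1.0]]
wrist_force: [-1.2, -0.1, -1.8]
gripper_width: 0.0214
```

Run:
```python
from plan import *
plan([.6552,-.0304,.30],.305)
im=save('wrist','w27.png'); save('scene','s27.png')
```

```text
t 49.9 pos [ 0.6552 -0.0323  0.3056] yaw 0.3041 tilt rx,ry [ 2.e-04 -1.e-04  1.e+00] | rz -0.0009 (j6 -0.42) then shift mm [1.8 0.5 5.6]
```

View pics/w27.png

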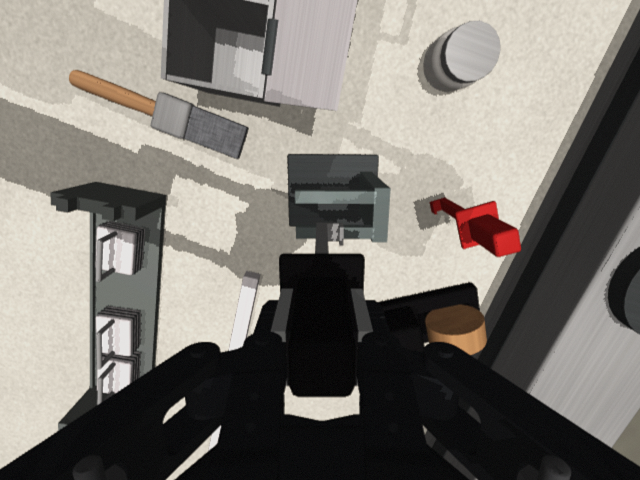

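View pics/s27.png

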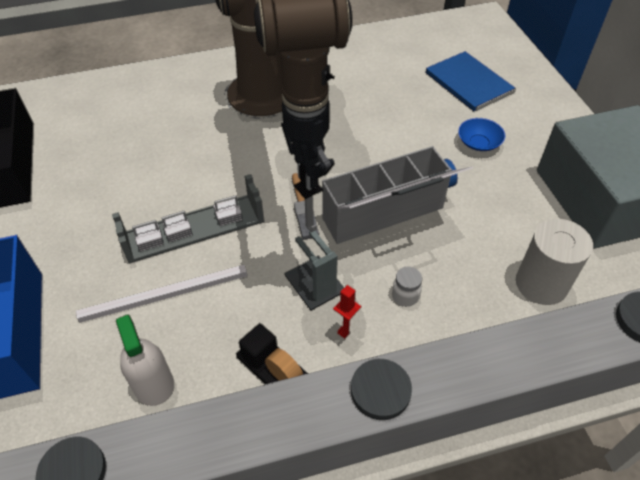

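All three filters are visible in the cradle: (147,235), (177,224), (228,208). I lower the picker into its slot.

play_rows([
  {"x": 1.8,"y": 0.5,"z": 0,"rx": 0,"ry": 0,"rz": -0.001,"grip": 0.9},
  {"x": 0,"y": 0,"z": 15,"rx": 0,"ry": 0,"rz": 0,"grip": 0.9},
  {"x": 0,"y": 0,"z": 15,"rx": 0,"ry": 0,"rz": 0,"grip": 0.9},
  {"x": 0,"y": 0,"z": 5,"rx": 0,"ry": 0,"rz": 0,"grip": 0.9},
  {"x": 0,"y": 0,"z": 0,"rx": 0,"ry": 0,"rz": 0,"grip": 0.9},
  {"x": 0,"y": 0,"z": 0,"rx": 0,"ry": 0,"rz": 0,"grip": 0.9},
  {"x": 0,"y": 0,"z": 0,"rx": 0,"ry": 0,"rz": 0,"grip": 0.9},
])

```text
time_s: 50.7
position: [0.6562, -0.0299, 0.2709]
orientation: [[-0.301, 0.954, 0.001], [0.954, 0.301, -0.0], [-0.0, 0.001, -1.0]]
wrist_force: [-0.0, 1.0, -1.8]
gripper_width: 0.0212
```

Run:
```python
from plan import *
plan([.6552,-.0304,.1527],.305)
print(get_state()['wrist_force'])
im=save('wrist','w28.png',(240,120,440,320),3)
```

```text
t 50.7 pos [ 0.6562 -0.0299  0.2709] yaw 0.306 tilt rx,ry [ 5.e-04 -1.e-03  1.e+00] | rz 0.0010 (j6 -0.42) then shift mm [ -0.2  -1.1 118.2]
[-0.03724192  1.00838326 -1.83049444]
```

View pics/w28.png

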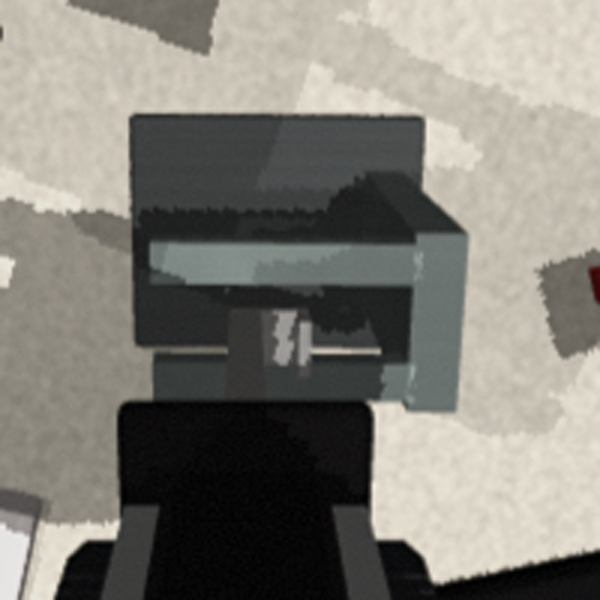

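play_rows([
  {"x": 0,"y": -1,"z": 10,"rx": 0,"ry": 0,"rz": 0,"grip": 0.9},
  {"x": 0,"y": 0,"z": 10,"rx": 0,"ry": 0,"rz": 0,"grip": 0.9},
  {"x": 0,"y": 0,"z": 10,"rx": 0,"ry": 0,"rz": 0,"grip": 0.9},
  {"x": 0,"y": 0,"z": 0,"rx": 0,"ry": 0,"rz": 0,"grip": 0.9},
  {"x": 0,"y": 0,"z": 0,"rx": 0,"ry": 0,"rz": 0,"grip": 0.9},
])

```text
time_s: 51.25
position: [0.6543, -0.0301, 0.2393]
orientation: [[-0.301, 0.954, -0.002], [0.954, 0.301, 0.0], [0.001, -0.002, -1.0]]
wrist_force: [-0.5, -0.1, -3.1]
gripper_width: 0.0212
```

Run:
```python
from plan import *
plan([.6552,-.0304,.1527],.305)
print(get_state()['wrist_force'])
im=save('wrist','w29.png',(240,120,440,320),3)
```

```text
t 51.25 pos [ 0.6543 -0.0301  0.2393] yaw 0.306 tilt rx,ry [-7.0e-04  1.6e-03  1.0e+00] | rz 0.0010 (j6 -0.42) then shift mm [-0.6  0.8 86.6]
[-0.45837648 -0.05622013 -3.05283417]
```

View pics/w29.png

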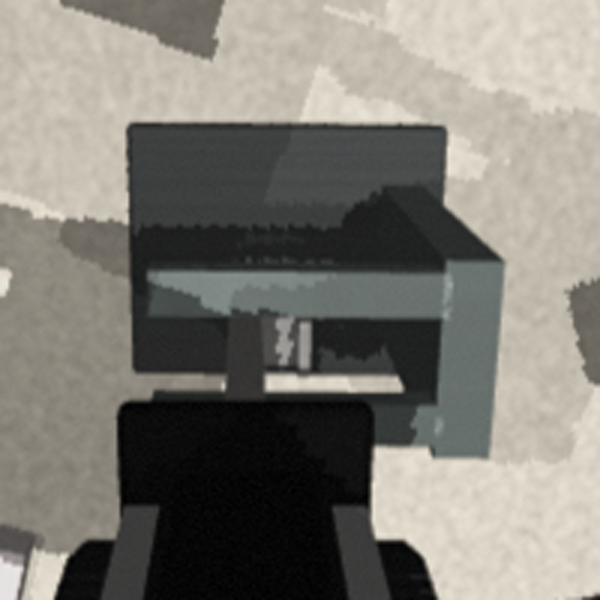

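The hook is in the slot, about 2 mm to +y of its centre. I shift −1.5 mm and continue down.

play_rows([
  {"x": -1.5,"y": 0,"z": 10,"rx": 0,"ry": 0,"rz": 0,"grip": 0.9},
  {"x": 0,"y": 0,"z": 15,"rx": 0,"ry": 0,"rz": 0,"grip": 0.9},
  {"x": 0,"y": 0,"z": 15,"rx": 0,"ry": 0,"rz": 0,"grip": 0.9},
  {"x": 0,"y": 0,"z": 15,"rx": 0,"ry": 0,"rz": 0,"grip": 0.9},
  {"x": 0,"y": 0,"z": 10,"rx": 0,"ry": 0,"rz": 0,"grip": 0.9},
  {"x": 0,"y": 0,"z": 8,"rx": 0,"ry": 0,"rz": 0,"grip": 0.9},
  {"x": 0,"y": 0,"z": 5,"rx": 0,"ry": 0,"rz": 0,"grip": 0.9},
  {"x": 0,"y": 0,"z": 4,"rx": 0,"ry": 0,"rz": 0,"grip": 0.9},
  {"x": 0,"y": 0,"z": 0,"rx": 0,"ry": 0,"rz": 0,"grip": 0.9},
  {"x": 0,"y": 0,"z": 0,"rx": 0,"ry": 0,"rz": 0,"grip": 0.9},
  {"x": 0,"y": 0,"z": 0,"rx": 0,"ry": 0,"rz": 0,"grip": 0.9},
])

```text
time_s: 52.4
position: [0.6558, -0.0316, 0.1591]
orientation: [[-0.301, 0.954, 0.001], [0.954, 0.301, -0.0], [-0.001, 0.001, -1.0]]
wrist_force: [0.4, -0.6, -1.2]
gripper_width: 0.0211
```

Run:
```python
from plan import *
plan([.6552,-.0304,.1527],.305)
print(get_state()['wrist_force'])
im=save('wrist','w30.png',(200,120,440,360),2.5); save('scene','s30.png',(250,150,370,310),4)
```

```text
t 52.4 pos [ 0.6558 -0.0316  0.1591] yaw 0.306 tilt rx,ry [ 6.0e-04 -1.3e-03  1.0e+00] | rz 0.0010 (j6 -0.42) then shift mm [ 1.4 -0.2  6.4]
[ 0.43003448 -0.56912593 -1.24209811]
```

View pics/w30.png

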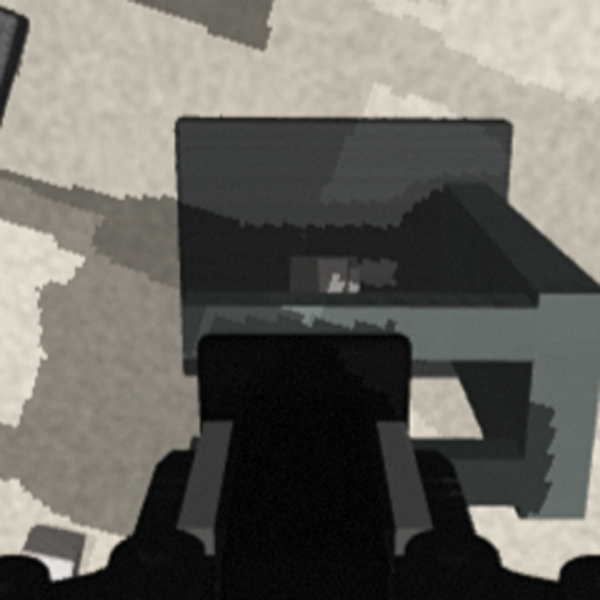

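View pics/s30.png

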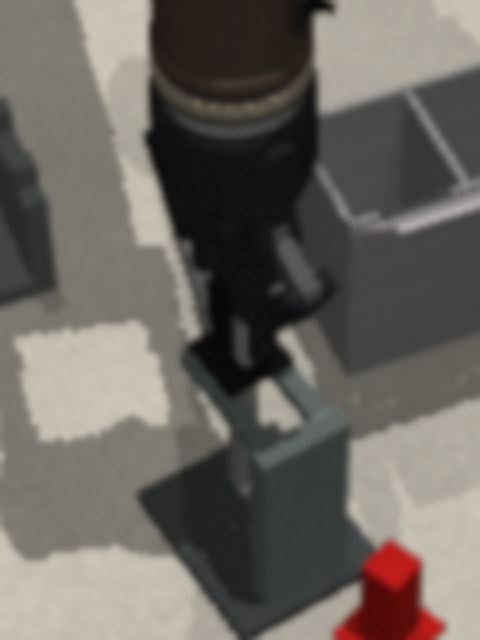

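play_rows([
  {"x": 0,"y": 0,"z": 3,"rx": 0,"ry": 0,"rz": 0,"grip": 0.9},
  {"x": 0,"y": 0,"z": 2,"rx": 0,"ry": 0,"rz": 0,"grip": 0.9},
  {"x": 0,"y": 0,"z": 1.2,"rx": 0,"ry": 0,"rz": 0,"grip": 0.9},
  {"x": 0,"y": 0,"z": 0,"rx": 0,"ry": 0,"rz": 0,"grip": 0.9},
  {"x": 0,"y": 0,"z": 0,"rx": 0,"ry": 0,"rz": 0,"grip": 0.9},
  {"x": 0,"y": 0,"z": 0,"rx": 0,"ry": 0,"rz": 0,"grip": 0.9},
])

```text
time_s: 53.1
position: [0.6551, -0.0316, 0.1522]
orientation: [[-0.301, 0.954, -0.0], [0.954, 0.301, 0.0], [0.0, -0.0, -1.0]]
wrist_force: [-1.3, 0.1, 0.6]
gripper_width: 0.0213
```

The collar is resting on the prongs (Fz about 0). I release.

play_rows([
  {"x": 0,"y": 0,"z": 0,"rx": 0,"ry": 0,"rz": 0,"grip": 0.65},
  {"x": 0,"y": 0,"z": 0,"rx": 0,"ry": 0,"rz": 0,"grip": 0.5},
  {"x": 0,"y": 0,"z": 0,"rx": 0,"ry": 0,"rz": 0,"grip": 0.3},
  {"x": 0,"y": 0,"z": 0,"rx": 0,"ry": 0,"rz": 0,"grip": 0.3},
  {"x": 0,"y": 0,"z": 0,"rx": 0,"ry": 0,"rz": 0,"grip": 0.3},
  {"x": 0,"y": 0,"z": -10,"rx": 0,"ry": 0,"rz": 0,"grip": 0.3},
  {"x": 0,"y": 0,"z": -15,"rx": 0,"ry": 0,"rz": 0,"grip": 0.3},
  {"x": 0,"y": 0,"z": -20,"rx": 0,"ry": 0,"rz": 0,"grip": 0.3},
  {"x": 0,"y": 0,"z": -25,"rx": 0,"ry": 0,"rz": 0,"grip": 0.3},
  {"x": 0,"y": 0,"z": -25,"rx": 0,"ry": 0,"rz": 0,"grip": 0.3},
  {"x": 0,"y": 0,"z": -25,"rx": 0,"ry": 0,"rz": 0,"grip": 0.3},
  {"x": 0,"y": 0,"z": -20,"rx": 0,"ry": 0,"rz": 0,"grip": 0.3},
  {"x": 0,"y": 0,"z": 0,"rx": 0,"ry": 0,"rz": 0,"grip": 0.3},
  {"x": 0,"y": 0,"z": 0,"rx": 0,"ry": 0,"rz": 0,"grip": 0.3},
  {"x": 0,"y": 0,"z": 0,"rx": 0,"ry": 0,"rz": 0,"grip": 0.3},
])

```text
time_s: 54.6
position: [0.6544, -0.0315, 0.2908]
orientation: [[-0.301, 0.954, -0.002], [0.954, 0.301, 0.0], [0.001, -0.002, -1.0]]
wrist_force: [-0.4, -0.7, 0.1]
gripper_width: 0.0595
```

Run:
```python
from plan import *
plan([.6552,-.0304,.1527],.305)
im=save('wrist','w31.png'); save('scene','s31.png'); save('top','t31.png')
print(camera_model('wrist'))
```

```text
t 54.6 pos [ 0.6544 -0.0315  0.2908] yaw 0.306 tilt rx,ry [-9.0e-04  2.1e-03  1.0e+00] | rz 0.0010 (j6 -0.42) then shift mm [  0.8   1.1 138.1]
{'intrinsics': array([[357.29572225,   0.        , 321.38593552],
       [  0.        , 357.29572225, 239.13536937],
       [  0.        ,   0.        ,   1.        ]]), 'eye': array([0.63204453, 0.04123908, 0.43345169]), 'rotation': array([[ 0.95337044,  0.28872723,  0.08787139],
       [ 0.30179605, -0.91013252, -0.28386254],
       [-0.00198423,  0.29714539, -0.95483018]])}
```

View pics/w31.png

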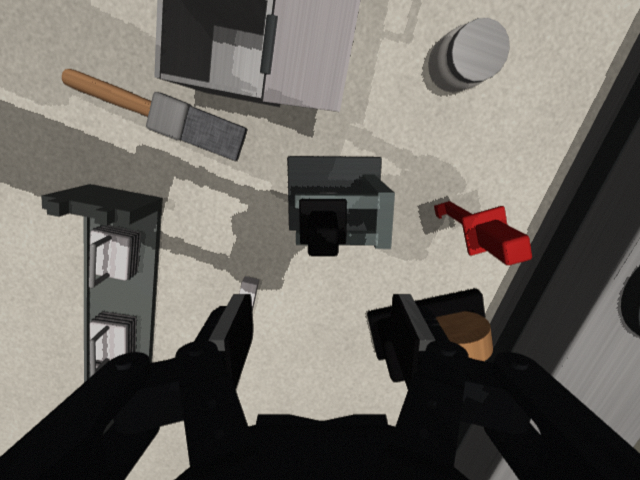

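View pics/s31.png

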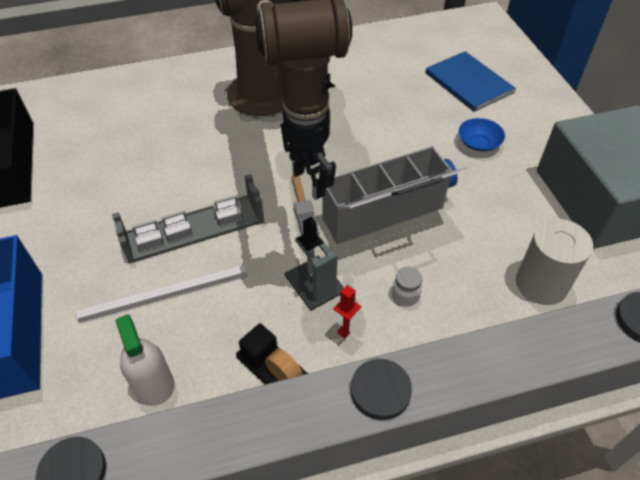

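View pics/t31.png

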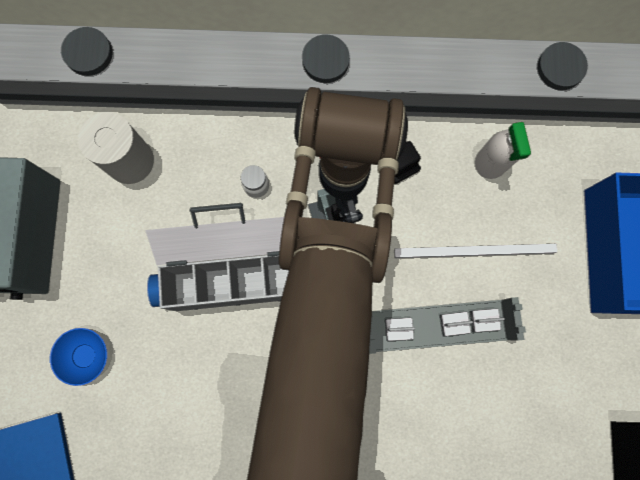

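The picker hangs in its stand (324,225 in the wrist view) and the filters stand. Now the bar.

Run:
```python
from fit import *
T='top';S='scene'
bar=[(T,(394.7,249),(.18,-.01,.02)),(T,(395.2,256.3),(.18,.01,.02)),(T,(555.5,244.3),(-.18,-.01,.02)),(T,(556,252),(-.18,.01,.02))]
p,r=fit(bar,[.6,-.34,1.6]); print('bar',np.round(p,4),r.round(1).tolist())
from plan import plan
yaw=p[2]-np.pi/2
plan([p[0],p[1],.29],yaw)
```

```text
bar [ 0.6093 -0.3427  1.628 ] [[-0.6, -0.8], [-0.6, 0.9], [0.4, -0.7], [0.8, 0.5]]
t 54.75 pos [ 0.6543 -0.0315  0.2903] yaw 0.306 tilt rx,ry [-0.0013  0.0028  1.    ] | rz 0.2488 (j6 -0.42) then shift mm [-3.081e+02 -6.270e+01  3.000e-01]
```

play_rows([
  {"x": 0,"y": 0,"z": 0,"rx": 0,"ry": 0,"rz": 0.125,"grip": 0.3},
  {"x": 0,"y": 0,"z": 0,"rx": 0,"ry": 0,"rz": 0.124,"grip": 0.3},
  {"x": -34,"y": -7,"z": 0,"rx": 0,"ry": 0,"rz": 0,"grip": 0.3},
  {"x": -34,"y": -7,"z": 0,"rx": 0,"ry": 0,"rz": 0,"grip": 0.3},
  {"x": -34,"y": -7,"z": 0,"rx": 0,"ry": 0,"rz": 0,"grip": 0.3},
  {"x": -34,"y": -7,"z": 0,"rx": 0,"ry": 0,"rz": 0,"grip": 0.3},
  {"x": -34,"y": -7,"z": 0,"rx": 0,"ry": 0,"rz": 0,"grip": 0.3},
  {"x": -34,"y": -7,"z": 0,"rx": 0,"ry": 0,"rz": 0,"grip": 0.3},
  {"x": -34,"y": -7,"z": 0,"rx": 0,"ry": 0,"rz": 0,"grip": 0.3},
  {"x": -34,"y": -7,"z": 0,"rx": 0,"ry": 0,"rz": 0,"grip": 0.3},
  {"x": -34,"y": -7,"z": 0,"rx": 0,"ry": 0,"rz": 0,"grip": 0.3},
  {"x": 0,"y": 0,"z": 0,"rx": 0,"ry": 0,"rz": 0,"grip": 0.3},
  {"x": 0,"y": 0,"z": 0,"rx": 0,"ry": 0,"rz": 0,"grip": 0.3},
  {"x": 0,"y": 0,"z": 0,"rx": 0,"ry": 0,"rz": 0,"grip": 0.3},
  {"x": 0,"y": 0,"z": 0,"rx": 0,"ry": 0,"rz": 0,"grip": 0.3},
])

```text
time_s: 56.25
position: [0.61, -0.3392, 0.2918]
orientation: [[-0.058, 0.998, -0.0], [0.998, 0.058, 0.001], [0.001, -0.0, -1.0]]
wrist_force: [0.1, -0.2, -0.0]
gripper_width: 0.0601
```

Run:
```python
from plan import *
from fit import W
p=[.6093,-.3427,1.628]
plan([p[0],p[1],.004],p[2]-np.pi/2)
cm=camera_model('wrist')
im=save('wrist','w32.png'); t=save('top','t32.png')
o=im[:,:,::-1].copy()
for L in [(s*.18,f*.01,.02) for s in(-1,1) for f in (-1,1)]:
    uv=proj('wrist',W(p,L),cm)[0]; print(uv.round(1)); cv2.drawMarker(o,(int(uv[0]),int(uv[1])),(0,0,255),1,8)
cv2.imwrite('pics/w32o.png',o)
```

```text
t 56.25 pos [ 0.61   -0.3392  0.2918] yaw 0.0585 tilt rx,ry [-8.e-04  4.e-04  1.e+00] | rz 0.0013 (j6 -0.63) then shift mm [ -3.4  -0.9 287.8]
[327.6 333.1]
[312.5 333.1]
[330.1  25.3]
[310.5  25.3]
```

View pics/w32o.png

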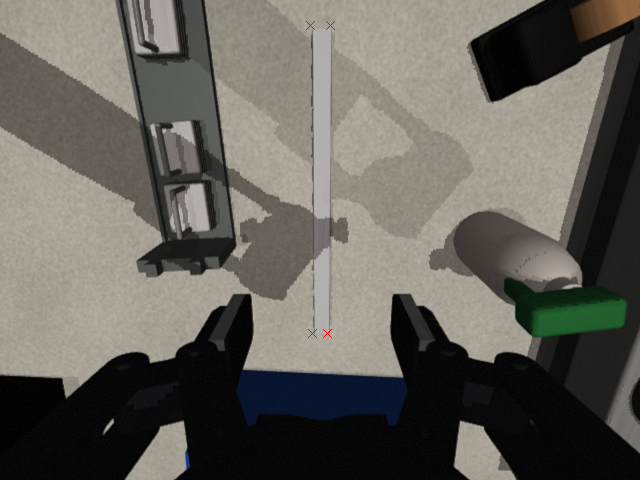

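View pics/t32.png

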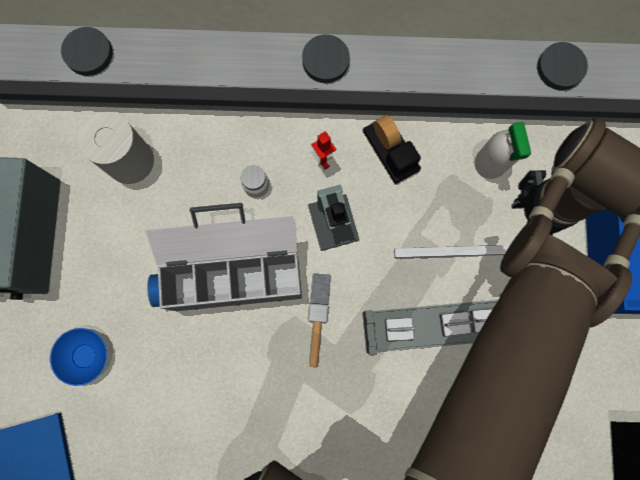

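The bar matches within 2 px (+1.8 mm in x). The bar is undisturbed so far, and I descend onto its centre.

play_rows([
  {"x": -2.5,"y": 1,"z": 25,"rx": 0,"ry": 0,"rz": 0,"grip": 0.3},
  {"x": 0,"y": 0,"z": 30,"rx": 0,"ry": 0,"rz": 0,"grip": 0.3},
  {"x": 0,"y": 0,"z": 30,"rx": 0,"ry": 0,"rz": 0,"grip": 0.3},
  {"x": 0,"y": 0,"z": 30,"rx": 0,"ry": 0,"rz": 0,"grip": 0.3},
  {"x": 0,"y": 0,"z": 30,"rx": 0,"ry": 0,"rz": 0,"grip": 0.3},
  {"x": 0,"y": 0,"z": 30,"rx": 0,"ry": 0,"rz": 0,"grip": 0.3},
  {"x": 0,"y": 0,"z": 25,"rx": 0,"ry": 0,"rz": 0,"grip": 0.4},
  {"x": 0,"y": 0,"z": 20,"rx": 0,"ry": 0,"rz": 0,"grip": 0.4},
  {"x": 0,"y": 0,"z": 10,"rx": 0,"ry": 0,"rz": 0,"grip": 0.4},
  {"x": 0,"y": 0,"z": 0,"rx": 0,"ry": 0,"rz": 0,"grip": 0.4},
  {"x": 0,"y": 0,"z": 0,"rx": 0,"ry": 0,"rz": 0,"grip": 0.4},
  {"x": 0,"y": 0,"z": 0,"rx": 0,"ry": 0,"rz": 0,"grip": 0.4},
])

```text
time_s: 57.55
position: [0.6122, -0.3438, 0.0641]
orientation: [[-0.057, 0.998, 0.003], [0.998, 0.057, -0.002], [-0.002, 0.003, -1.0]]
wrist_force: [0.1, 0.2, -0.1]
gripper_width: 0.0511
```

Run:
```python
from plan import *
from fit import W
p=[.611,-.3427,1.628]
plan([p[0],p[1],.003],p[2]-np.pi/2)
cm=camera_model('wrist')
im=save('wrist','w33.png')
o=im[:,:,::-1].copy()
for L in [(s*.18,f*.01,.02) for s in(1,) for f in (-1,1)]:
    uv=proj('wrist',W(p,L),cm)[0]; cv2.drawMarker(o,(int(uv[0]),int(uv[1])),(0,0,255),1,8)
cv2.imwrite('pics/w33o.png',o)
```

```text
t 57.55 pos [ 0.6122 -0.3438  0.0641] yaw 0.0573 tilt rx,ry [ 0.002  -0.0027  1.    ] | rz 0.0001 (j6 -0.63) then shift mm [ 1.1 -1.2 61.1]
```

View pics/w33o.png

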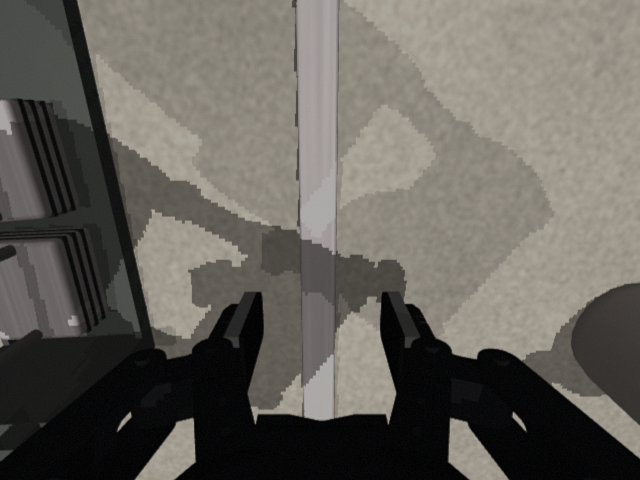

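play_rows([
  {"x": 1,"y": -0.5,"z": 20,"rx": 0,"ry": 0,"rz": 0,"grip": 0.4},
  {"x": 0,"y": 0,"z": 20,"rx": 0,"ry": 0,"rz": 0,"grip": 0.4},
  {"x": 0,"y": 0,"z": 12,"rx": 0,"ry": 0,"rz": 0,"grip": 0.4},
  {"x": 0,"y": 0,"z": 8,"rx": 0,"ry": 0,"rz": 0,"grip": 0.4},
  {"x": 0,"y": 0,"z": 0,"rx": 0,"ry": 0,"rz": 0,"grip": 0.4},
  {"x": 0,"y": 0,"z": 0,"rx": 0,"ry": 0,"rz": 0,"grip": 0.4},
  {"x": 0,"y": 0,"z": 0,"rx": 0,"ry": 0,"rz": 0,"grip": 0.95},
  {"x": 0,"y": 0,"z": 0,"rx": 0,"ry": 0,"rz": 0,"grip": 0.95},
  {"x": 0,"y": 0,"z": 0,"rx": 0,"ry": 0,"rz": 0,"grip": 0.95},
  {"x": 0,"y": 0,"z": 0,"rx": 0,"ry": 0,"rz": 0,"grip": 0.95},
  {"x": 0,"y": 0,"z": 0,"rx": 0,"ry": 0,"rz": 0,"grip": 0.95},
], grip_force=60)

```text
time_s: 58.7
position: [0.6112, -0.3427, 0.0034]
orientation: [[-0.057, 0.998, 0.002], [0.998, 0.057, -0.001], [-0.001, 0.002, -1.0]]
wrist_force: [-0.9, -0.3, 5.3]
gripper_width: 0.019
```

Run:
```python
from plan import *
from fit import W
cr=[.4446,-.2606,.1174]
print(get_state()['wrist_force'],get_state()['gripper_width'])
plan([.611,-.3427,.003],.057)
```

```text
[-0.85653995 -0.3058907   5.34196094] 0.018994394740651586
t 58.7 pos [ 0.6112 -0.3427  0.0034] yaw 0.057 tilt rx,ry [ 0.0013 -0.0017  1.    ] | rz 0.0000 (j6 -0.63) then shift mm [ 0.1 -0.2  0.4]
```

Gripped (19 mm). I lift, and check the bar's hold before carrying it.

play_rows([
  {"x": 0,"y": 0,"z": -5,"rx": 0,"ry": 0,"rz": 0,"grip": 0.95},
  {"x": 0,"y": 0,"z": -15,"rx": 0,"ry": 0,"rz": 0,"grip": 0.95},
  {"x": 0,"y": 0,"z": -25,"rx": 0,"ry": 0,"rz": 0,"grip": 0.95},
  {"x": 0,"y": 0,"z": -25,"rx": 0,"ry": 0,"rz": 0,"grip": 0.95},
  {"x": 0,"y": 0,"z": -25,"rx": 0,"ry": 0,"rz": 0,"grip": 0.95},
  {"x": 0,"y": 0,"z": -25,"rx": 0,"ry": 0,"rz": 0,"grip": 0.95},
  {"x": 0,"y": 0,"z": -25,"rx": 0,"ry": 0,"rz": 0,"grip": 0.95},
  {"x": 0,"y": 0,"z": -25,"rx": 0,"ry": 0,"rz": -0.03,"grip": 0.95},
  {"x": 0,"y": 0,"z": -10,"rx": 0,"ry": 0,"rz": -0.03,"grip": 0.95},
  {"x": 0,"y": 0,"z": 0,"rx": 0,"ry": 0,"rz": 0,"grip": 0.95},
  {"x": 0,"y": 0,"z": 0,"rx": 0,"ry": 0,"rz": 0,"grip": 0.95},
  {"x": 0,"y": 0,"z": 0,"rx": 0,"ry": 0,"rz": 0,"grip": 0.95},
])

```text
time_s: 59.9
position: [0.609, -0.3413, 0.1797]
orientation: [[-0.116, 0.993, -0.003], [0.993, 0.116, 0.002], [0.003, -0.003, -1.0]]
wrist_force: [-0.2, 0.3, -3.0]
gripper_width: 0.0183
```

Run:
```python
from plan import *
from fit import W
print(get_state()['wrist_force'],get_state()['gripper_width'])
plan([.4446,-.2606,.183],.1174)
cm=camera_model('wrist')
im=save('wrist','w34.png')
save('scene','s34.png')
```

```text
[-0.23664843  0.34083002 -3.00521828] 0.01834371393352314
t 59.9 pos [ 0.609  -0.3413  0.1797] yaw 0.1167 tilt rx,ry [-0.0027  0.0032  1.    ] | rz -0.0007 (j6 -0.69) then shift mm [  99.4 -153.8   -3.3]
```

View pics/w34.png

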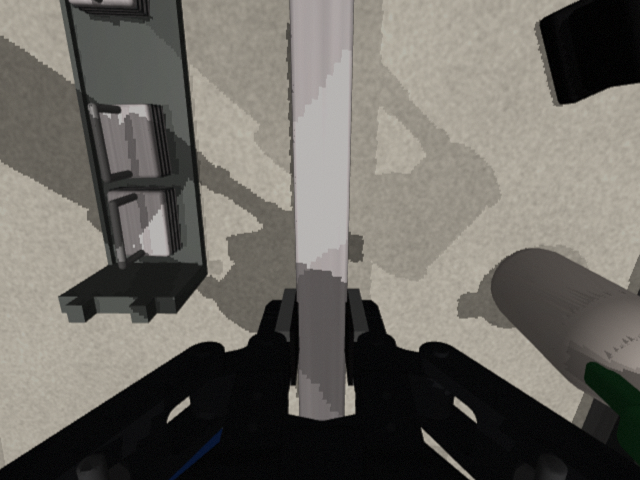

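View pics/s34.png

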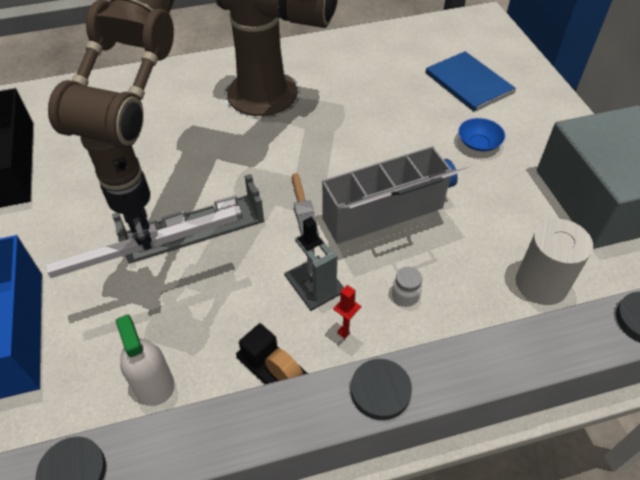

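play_rows([
  {"x": 12.4,"y": -19.2,"z": 0,"rx": 0,"ry": 0,"rz": 0,"grip": 0.95},
  {"x": 12.4,"y": -19.2,"z": 0,"rx": 0,"ry": 0,"rz": 0,"grip": 0.95},
  {"x": 12.4,"y": -19.2,"z": 0,"rx": 0,"ry": 0,"rz": 0,"grip": 0.95},
  {"x": 12.4,"y": -19.2,"z": 0,"rx": 0,"ry": 0,"rz": 0,"grip": 0.95},
  {"x": 12.4,"y": -19.2,"z": 0,"rx": 0,"ry": 0,"rz": 0,"grip": 0.95},
  {"x": 12.4,"y": -19.2,"z": 0,"rx": 0,"ry": 0,"rz": 0,"grip": 0.95},
  {"x": 12.4,"y": -19.2,"z": 0,"rx": 0,"ry": 0,"rz": 0,"grip": 0.95},
  {"x": 12.4,"y": -19.2,"z": 0,"rx": 0,"ry": 0,"rz": 0,"grip": 0.95},
  {"x": 0,"y": 0,"z": 0,"rx": 0,"ry": 0,"rz": 0,"grip": 0.95},
  {"x": 0,"y": 0,"z": 0,"rx": 0,"ry": 0,"rz": 0,"grip": 0.95},
  {"x": 0,"y": 0,"z": 0,"rx": 0,"ry": 0,"rz": 0,"grip": 0.95},
  {"x": 0,"y": 0,"z": 0,"rx": 0,"ry": 0,"rz": 0,"grip": 0.95},
])

```text
time_s: 61.2
position: [0.4471, -0.2621, 0.1822]
orientation: [[-0.117, 0.993, 0.001], [0.993, 0.117, -0.0], [-0.001, 0.001, -1.0]]
wrist_force: [-0.3, -0.9, -2.8]
gripper_width: 0.0182
```

Run:
```python
from plan import *
from fit import W
plan([.4446,-.2606,.13],.1174)
cm=camera_model('wrist')
im=save('wrist','w35.png'); save('scene','s35.png',(80,120,320,300),3.3)
cr=[.4446,-.2606,.1174]
o=im[:,:,::-1].copy()
for L in [(s*.017,.153+f*.007,.078) for s in(-1,1) for f in (-1,1)]+[(s*.01,.18,.178) for s in (-1,1)]:
    uv=proj('wrist',W(cr,L),cm)[0]; cv2.drawMarker(o,(int(uv[0]),int(uv[1])),(0,0,255),1,8)
cv2.imwrite('pics/w35o.png',o)
```

```text
t 61.2 pos [ 0.4471 -0.2621  0.1822] yaw 0.117 tilt rx,ry [ 5.e-04 -6.e-04  1.e+00] | rz -0.0004 (j6 -0.73) then shift mm [ 1.8 -2.3 52.2]
```

View pics/w35o.png

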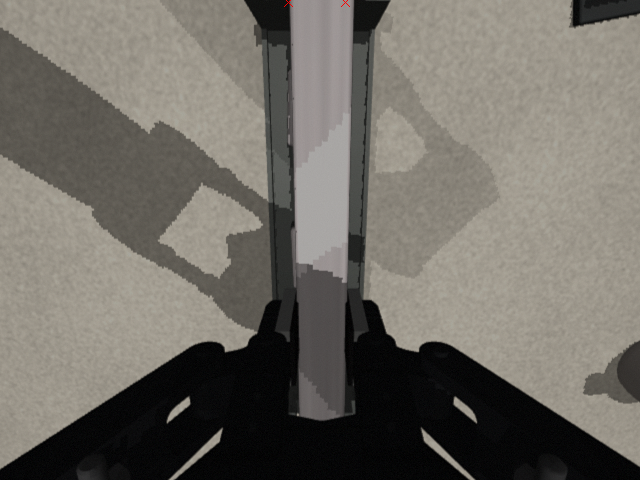

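View pics/s35.png

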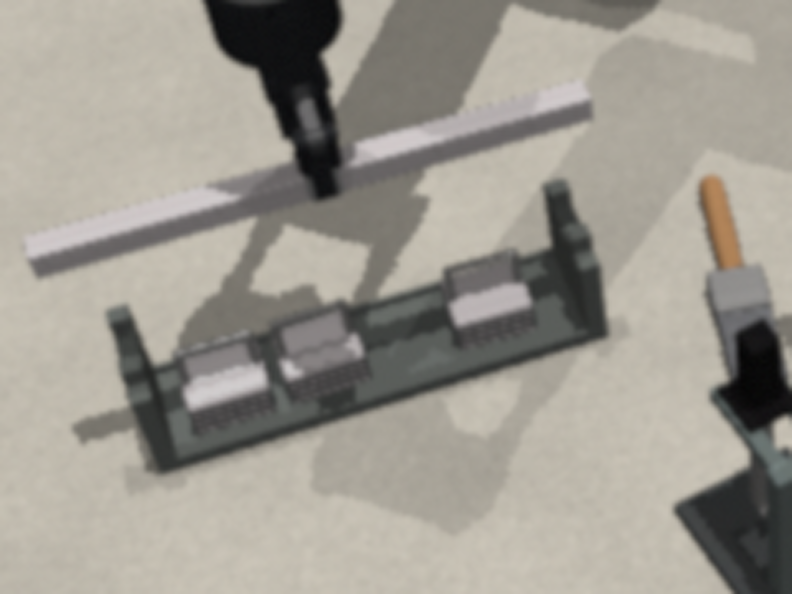

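play_rows([
  {"x": 1.5,"y": -2.3,"z": 15,"rx": 0,"ry": 0,"rz": 0,"grip": 0.95},
  {"x": 0,"y": 0,"z": 20,"rx": 0,"ry": 0,"rz": 0,"grip": 0.95},
  {"x": 0,"y": 0,"z": 20,"rx": 0,"ry": 0,"rz": 0,"grip": 0.95},
  {"x": 0,"y": 0,"z": 20,"rx": 0,"ry": 0,"rz": 0,"grip": 0.95},
  {"x": 0,"y": 0,"z": 5,"rx": 0,"ry": 0,"rz": 0,"grip": 0.95},
  {"x": 0,"y": 0,"z": 0,"rx": 0,"ry": 0,"rz": 0,"grip": 0.95},
  {"x": 0,"y": 0,"z": 0,"rx": 0,"ry": 0,"rz": 0,"grip": 0.95},
  {"x": 0,"y": 0,"z": 0,"rx": 0,"ry": 0,"rz": 0,"grip": 0.95},
])

```text
time_s: 62.1
position: [0.4448, -0.2611, 0.1034]
orientation: [[-0.117, 0.993, 0.002], [0.993, 0.117, -0.002], [-0.002, 0.002, -1.0]]
wrist_force: [-0.4, -0.1, -2.8]
gripper_width: 0.0188
```

Run:
```python
from plan import *
from fit import W
print(get_state()['wrist_force'])
plan([.4446,-.2606,.0815],.1174)
save('wrist','w36.png',(200,0,440,320),1.8); save('scene','s36.png',(80,120,320,300),3.3)
```

```text
[-0.40325141 -0.1144415  -2.84049281]
t 62.1 pos [ 0.4448 -0.2611  0.1034] yaw 0.117 tilt rx,ry [ 0.0018 -0.002   1.    ] | rz -0.0004 (j6 -0.73) then shift mm [ 0.5 -0.2 21.9]
```

View pics/s36.png

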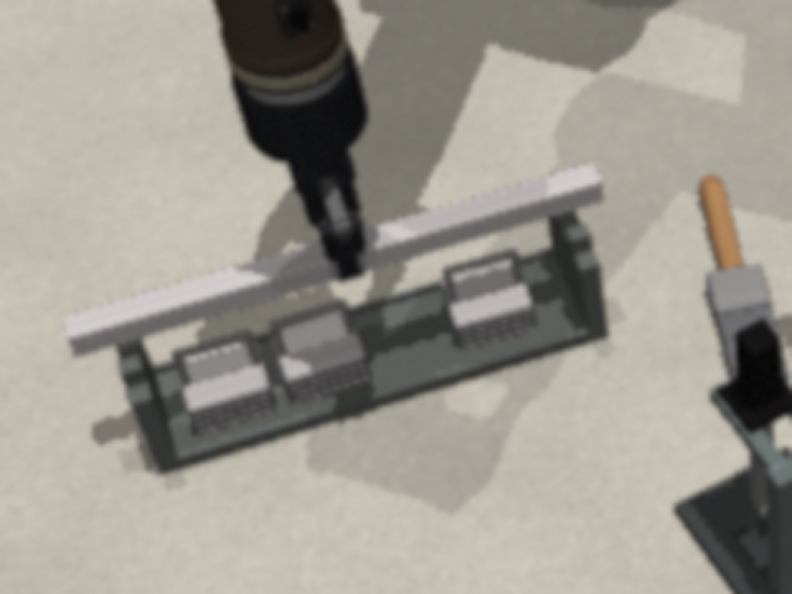

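View pics/w36.png

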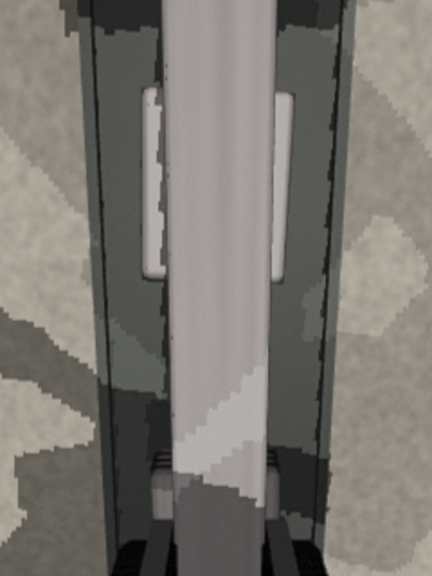

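Run:
```python
from h import *
from fit import W
cr=[.4448,-.2611,.1174]
zc=.1034+.0066
for L in [(-.01,-.18,zc+.01),(.01,-.18,zc+.01),(.01,-.18,zc-.01),(-.01,.18,zc+.01),(.01,.18,zc+.01),(.01,.18,zc-.01)]:
    uv=proj('scene',W(cr,L))[0]; print(L,uv.round(1),((uv-[80,120])*3.3).round(0))
cr=[.4446,-.2606,.1174]
for L in [(s*.017,e*.153,.078) for s in (-1,1) for e in(-1,1)]:
    uv=proj('scene',W(cr,L))[0]; print(L,((uv-[80,120])*3.3).round(0))
```

```text
(-0.01, -0.18, 0.12) [ 98.7 215.5] [ 62. 315.]
(0.01, -0.18, 0.12) [100.2 222.2] [ 67. 337.]
(0.01, -0.18, 0.1) [103.  228.2] [ 76. 357.]
(-0.01, 0.18, 0.12) [259.8 168.5] [593. 160.]
(0.01, 0.18, 0.12) [262.6 174.4] [603. 180.]
(0.01, 0.18, 0.1) [263.3 180.6] [605. 200.]
(-0.017, -0.153, 0.078) [120. 336.]
(-0.017, 0.153, 0.078) [559. 207.]
(0.017, -0.153, 0.078) [130. 373.]
(0.017, 0.153, 0.078) [574. 240.]
```

The bar's ends match the expected pose within 1–2 px. I lower it into the notches.

play_rows([
  {"x": 0,"y": 0,"z": 7,"rx": 0,"ry": 0,"rz": 0,"grip": 0.95},
  {"x": 0,"y": 0,"z": 6,"rx": 0,"ry": 0,"rz": 0,"grip": 0.95},
  {"x": 0,"y": 0,"z": 5,"rx": 0,"ry": 0,"rz": 0,"grip": 0.95},
  {"x": 0,"y": 0,"z": 3,"rx": 0,"ry": 0,"rz": 0,"grip": 0.95},
  {"x": 0,"y": 0,"z": 0,"rx": 0,"ry": 0,"rz": 0,"grip": 0.95},
  {"x": 0,"y": 0,"z": 0,"rx": 0,"ry": 0,"rz": 0,"grip": 0.95},
  {"x": 0,"y": 0,"z": 0,"rx": 0,"ry": 0,"rz": 0,"grip": 0.95},
])

```text
time_s: 62.9
position: [0.4433, -0.26, 0.0813]
orientation: [[-0.117, 0.993, -0.001], [0.993, 0.117, 0.001], [0.001, -0.001, -1.0]]
wrist_force: [-3.6, 2.2, 4.3]
gripper_width: 0.0187
```

Run:
```python
from plan import *
print(get_state()['wrist_force'],get_state()['torque'])
plan([.4446,-.2606,.0815],.1174)
save('scene','s37.png',(80,120,320,300),3.3)
```

```text
[-3.61756318  2.16215139  4.33710741] [0.29195539 0.50805038 0.05177114]
t 62.9 pos [ 0.4433 -0.26    0.0813] yaw 0.1171 tilt rx,ry [-9.0e-04  1.1e-03  1.0e+00] | rz -0.0003 (j6 -0.73) then shift mm [-0.7  1.2 -0.2]
```

View pics/s37.png

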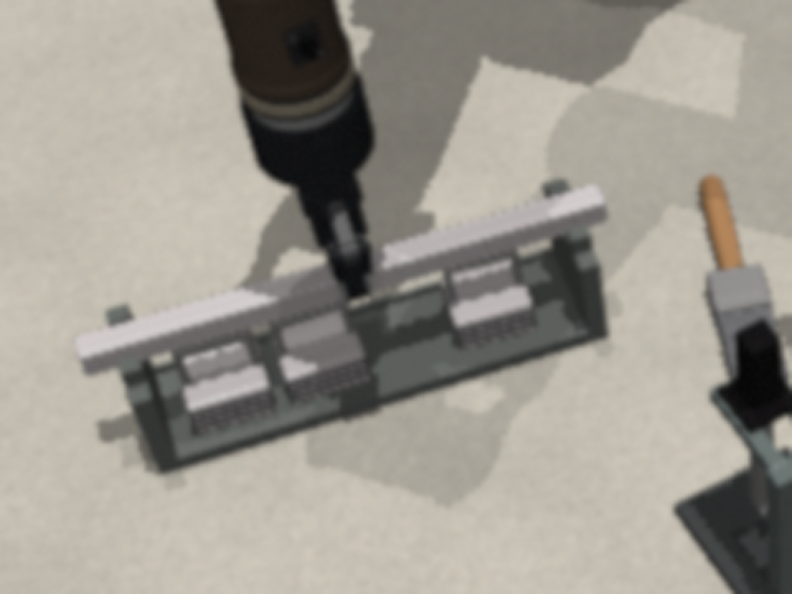

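The bar is in both notches (cheeks at (120,315) and (556,190) are behind it) with light contact. I release and rise.

play_rows([
  {"x": 0,"y": 0,"z": -0.5,"rx": 0,"ry": 0,"rz": 0,"grip": 0.72},
  {"x": 0,"y": 0,"z": 0,"rx": 0,"ry": 0,"rz": 0,"grip": 0.6},
  {"x": 0,"y": 0,"z": 0,"rx": 0,"ry": 0,"rz": 0,"grip": 0.5},
  {"x": 0,"y": 0,"z": 0,"rx": 0,"ry": 0,"rz": 0,"grip": 0.5},
  {"x": 0,"y": 0,"z": 0,"rx": 0,"ry": 0,"rz": 0,"grip": 0.5},
  {"x": 0,"y": 0,"z": -10,"rx": 0,"ry": 0,"rz": 0,"grip": 0.5},
  {"x": 0,"y": 0,"z": -20,"rx": 0,"ry": 0,"rz": 0,"grip": 0.5},
  {"x": 0,"y": 0,"z": -30,"rx": 0,"ry": 0,"rz": 0,"grip": 0.4},
  {"x": 0,"y": 0,"z": -40,"rx": 0,"ry": 0,"rz": 0,"grip": 0.4},
  {"x": 0,"y": 0,"z": -40,"rx": 0,"ry": 0,"rz": 0,"grip": 0.4},
  {"x": 0,"y": 0,"z": -40,"rx": 0,"ry": 0,"rz": 0,"grip": 0.4},
  {"x": 0,"y": -40,"z": -20,"rx": 0,"ry": 0,"rz": 0,"grip": 0.4},
  {"x": 0,"y": -30,"z": 0,"rx": 0,"ry": 0,"rz": 0,"grip": 0.4},
  {"x": 0,"y": 0,"z": 0,"rx": 0,"ry": 0,"rz": 0,"grip": 0.4},
  {"x": 0,"y": 0,"z": 0,"rx": 0,"ry": 0,"rz": 0,"grip": 0.4},
  {"x": 0,"y": 0,"z": 0,"rx": 0,"ry": 0,"rz": 0,"grip": 0.4},
])

```text
time_s: 64.55
position: [0.3747, -0.2685, 0.2817]
orientation: [[-0.117, 0.993, 0.001], [0.993, 0.117, -0.0], [-0.0, 0.001, -1.0]]
wrist_force: [0.4, 0.1, 0.1]
gripper_width: 0.0511
```

Run:
```python
from plan import *
from fit import W
print(get_state()['wrist_force'],get_state()['position'])
cm=camera_model('wrist')
im=save('wrist','w38.png'); save('scene','s38.png'); save('top','t38.png')
cr=[.4446,-.2606,.1174]
for n in ['scene','wrist']:
    o=cv2.imread('pics/%s38.png'%n[0])
    for L in [(a*.01,e*.18,.098) for a in (-1,1) for e in (-1,1)]+[(a*.017,e*.153,.078) for a in (-1,1) for e in (-1,1)]:
        uv=proj(n,W(cr,L),cm if n=='wrist' else None)[0]; print(n,L,uv.round(1)); cv2.drawMarker(o,(int(round(uv[0])),int(round(uv[1]))),(0,0,255),1,5)
    cv2.imwrite('pics/%s38o.png'%n[0],o if n=='wrist' else cv2.resize(o[120:300,80:320],None,fx=3.3,fy=3.3,interpolation=cv2.INTER_CUBIC))
```

```text
[0.42523279 0.13985622 0.09311454] [ 0.3747369  -0.26846034  0.28168874]
scene (-0.01, -0.18, 0.098) [101.9 222. ]
scene (-0.01, 0.18, 0.098) [260.8 175.3]
scene (0.01, -0.18, 0.098) [103.5 228.7]
scene (0.01, 0.18, 0.098) [263.6 181.1]
scene (-0.017, -0.153, 0.078) [116.4 221.9]
scene (-0.017, 0.153, 0.078) [249.4 182.6]
scene (0.017, -0.153, 0.078) [119.3 233.1]
scene (0.017, 0.153, 0.078) [254.1 192.7]
wrist (-0.01, -0.18, 0.098) [376.2 374.8]
wrist (-0.01, 0.18, 0.098) [397.2 -10. ]
wrist (0.01, -0.18, 0.098) [394.6 374.8]
wrist (0.01, 0.18, 0.098) [422.6 -10. ]
wrist (-0.017, -0.153, 0.078) [368.4 342.7]
wrist (-0.017, 0.153, 0.078) [382.4  34.8]
wrist (0.017, -0.153, 0.078) [398.8 342.7]
wrist (0.017, 0.153, 0.078) [421.8  34.9]
```

View pics/s38o.png

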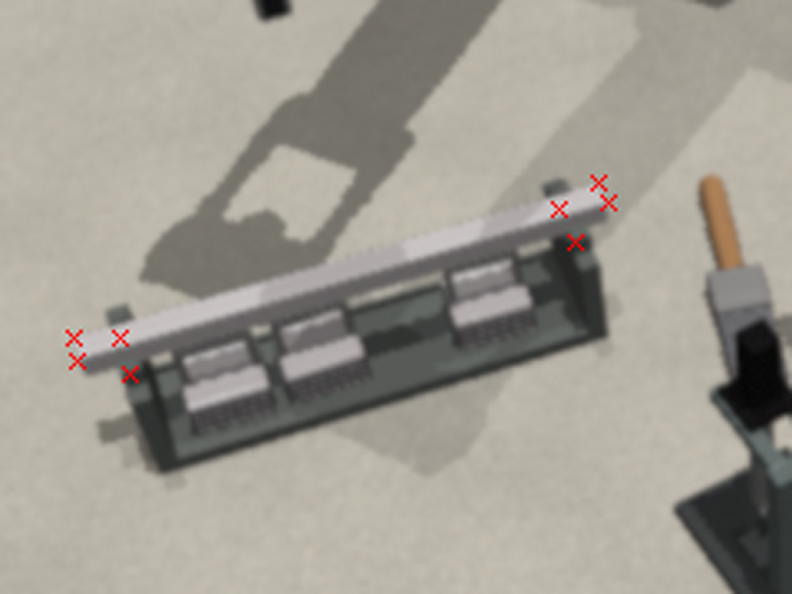

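View pics/w38o.png

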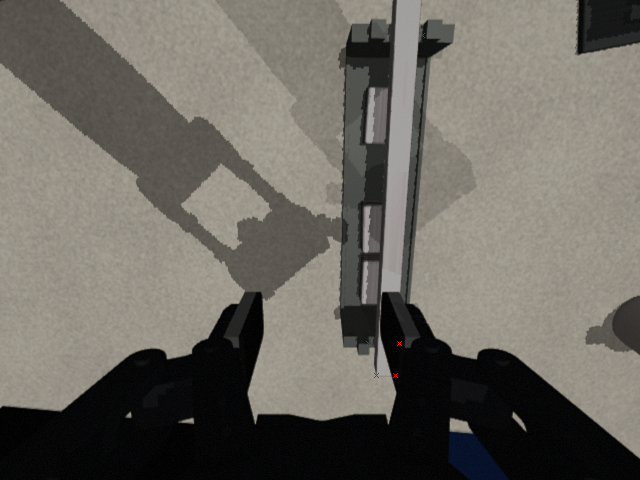

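View pics/t38.png

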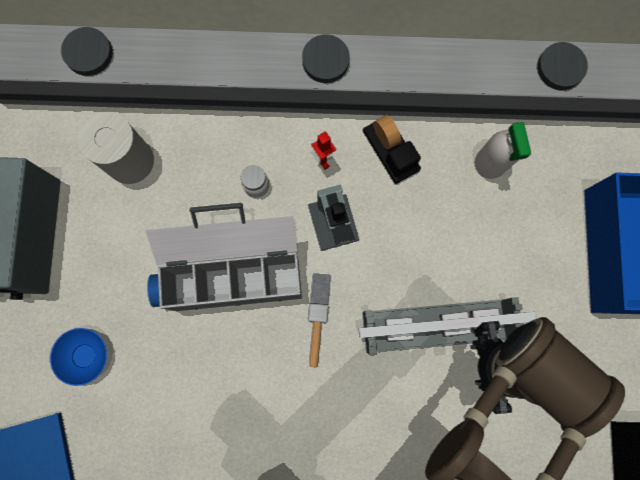

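View pics/s38.png

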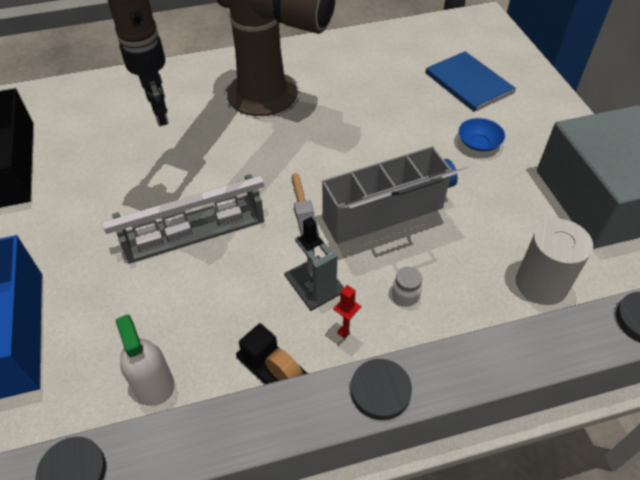

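Run:
```python
from h import *
cr=np.array([.4446,-.2606,.1174]);c,s=np.cos(cr[2]),np.sin(cr[2])
for u in [(486,319.5),(456.5,322.5),(400,328.5)]:
    p=atz('top',u,.036); d=p[:2]-cr[:2]; print(np.round([c*d[0]+s*d[1],-s*d[0]+c*d[1]],4))
snapshot('scene'); print(get_state()['gripper_width'],get_state()['wrist_force'],get_state()['time_s'])
print(sign_off())
```

```text
[ 0.0019 -0.0979]
[ 0.0013 -0.0341]
[-0.0002  0.0875]
0.05098347530684057 [-0.72552482  0.87703639 -0.36131556] 64.75
the job is handed in; nothing more can be done
None
```

The job is handed in at about 65 s of the 210 s allowed; no verdict was returned.

- **Lid:** I swung it past its balance point by the handle. It fell to its stop and stays open by itself.
- **Filters:** Three were present. The well at y = +102 mm was empty. I lifted each with the hook picker and stood it in the cradle, handling them only with the picker. Measured from the top camera, they stand at cradle (x, y) = (2, -98), (1, -34) and (0, +88) mm.
- **Picker:** It hangs in its stand, collar on the prongs. This was checked in the pictures after release, not re-measured.
- **Bar:** It lies in both notches with both ends sticking out. It sits about 2–4 mm off centre, and the pictures show it in line with the cradle. I saw no sign that it had been knocked aside.
- **Brush and jar:** Both look unmoved in the last pictures, and the arm was clear of everything.

One early wrist picture was taken while the arm was still settling and disagreed by about 5 px. I discarded it and measured again before grasping the handle. No other check failed or disagreed.

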